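# Pry the terminal cover off the kiln controller

## Task

Take the snap-fit terminal cover off the kiln controller: lever it up at its notch with the flat scraper, not by pulling at it with the fingers while it is still snapped down. Then lay the scraper down on the bench again, lift the loosened cover away and lay it flat in the middle of the round wooden bat without dropping it. Leave the other things on the bench where they are.

Things in the scene. Friction and masses are not known exactly. Their poses are not given: they have to be found in the camera images.
- controller: kiln controller, a grey steel box 220 mm long (x) by 160 mm wide (y), fixed, lying on its back. Origin: centre of its underside; z up; flat top face at 95 mm. Far half (+x): dark operator panel, raised at most 6 mm. Near half (-x): terminal bay under its cover, whose centre is at x = -51 mm, y = 0; 54 mm of flat top face is free beside the cover on either side.
- controller_edge (a point): middle of the top edge of the controller's -x side (x = -110 mm, y = 0, z = 95 mm in its frame; same axes), a straight edge square to x. It lies 22 mm in front of the pry slot, the top face between them flat and bare: the blade can be levered on this edge, handle pushed down. In front of it there is free air down to the bench.
- cover_center (a point): centre, half-way up, of the snap-fit terminal cover: a white plastic cap 84 mm long (x) by 52 mm wide (y) by 24 mm high, open below, 50 to 80 g, standing on the controller's top face, axes parallel to the controller's at the start, z up. Two pairs of sprung catches inside its long sides hold it down, one pair 17 mm from the -x end, one 15 mm from the +x end.
- cover: the same cover; origin at the centre of its underside, axes as above. Levered up at the slot with about 8 to 12 N, its slot end snaps free after rising 4 to 5 mm, then stays up by itself some 8 mm high, the cover tilted about 0.1 rad. The far pair of catches lets go when the loosened cover is lifted, with about 8 to 12 N.
- cover_notch (a point): middle of the cover's pry slot. In the middle of the cover's -x end the wall steps back 5 mm over 26 mm (seen from above as a notch, with a dark pointer on the lid). At its foot is the slot, 24 mm wide, 6 mm high, open down to the box. Point: outer face of that wall, 3 mm above the box top while seated, 37 mm from cover_center. A blade goes in along +x; 22 mm of free depth.
- scraper_grip (a point): grip point of the stiff flat scraper, the pry blade, loose on the bench: dark wooden handle 95 mm long (x), 24 mm wide (y), 26 mm high (z), then a square-ended steel blade 75 mm long, 16 mm wide, 2.5 mm thick (z), at mid-height of the handle. Point: inside the handle, 13 mm above the bench, 40 mm behind its front end; x points to the tip, z up.
- scraper_tip (a point): middle of the square end of the scraper's blade, 115 mm ahead (+x) of scraper_grip, same axes.
- scraper: the same scraper; origin on its underside, 30 mm ahead (+x) of scraper_grip, same axes. About 90 to 140 g, centre of mass 11 mm ahead of scraper_grip.
- bat_top (a point): centre of the top face of the throwing bat, a plain round pale wooden board 200 mm across and 12 mm thick, fixed flat on the bench; z up.
- loop_tool_mid (a point): trimming tool with a round wooden handle 17 mm thick and a thin wire loop at one end, 155 mm long, lying loose at the left side of the bench; point at the middle, 8.5 mm above its underside. Not needed.
- rib_mid (a point): round wooden throwing rib, a flat disc 84 mm across and 7 mm thick with a dark thumb hole, lying loose in front of the robot; point at its centre. Not needed.
- mug_mid (a point): glazed mug, 80 mm across, 95 mm tall, handle at its +y side, loose; point on its axis half-way up. Not needed.
- bowl_mid (a point): small unglazed bowl, 100 mm across, 50 mm tall, loose; point on its axis half-way up. Not needed.
- glaze_jar_mid (a point): squat glaze jar with a white cap, 72 mm across, 100 mm tall, loose; point on its axis half-way up. Not needed.

How it is judged:
On the way:
1. the slot end of the cover has snapped up off its catches, levered by the scraper's blade, with no finger on the cover (z of cover_notch in the frame of controller above 0.103 m and distance between scraper_tip and cover_notch below 0.045 m and contact force between the fingers and cover below 0.3 N), for 0.1 s.
At the end, for the whole second after the job is handed in: The cover lies flat (within 0.12 rad, either face up) and still on the bat, its centre within 50 mm of the bat's centre; the scraper lies flat and still on the bench (horizontal distance between cover_center and bat_top below 0.05 m and z of cover_center in the frame of bat_top between 0.008 and 0.016 m and (angle between cover_center's own z axis and vertical below 0.12 rad or angle between cover_center's own z axis and vertical above 3.02 rad) and linear speed of each of cover, scraper below 0.02 m/s and height (world z) of scraper_grip below 0.032 m and angle between scraper_grip's own x axis and vertical between 1.4 and 1.74 rad); the robot touches nothing.
It fails at once if the fingers take hold of the cover while it is still snapped down (contact force between the fingers and cover above 2 N and z of cover_notch in the frame of controller between 0.09 and 0.101 m and horizontal distance between cover_center and controller below 0.07 m).
It fails at once if the cover is dropped or flung (faster than 1.2 m/s with no finger on it) (linear speed of cover above 1.2 m/s and contact force between the fingers and cover below 0.1 N).
It fails at once if a bystander is pushed more than 30 mm from its place (distance of any of loop_tool_mid, rib_mid, mug_mid, bowl_mid, glaze_jar_mid from where it was at the start of the episode above 0.03 m).
It also fails if it takes over 67 s, if anything falls off the work surface, if the arm or the gripper's body presses on something with over 40 N, if the wrist force passes 120 N, or if a joint passes its speed limit or range.

## Robot

A 7-joint arm with a two-finger parallel gripper is mounted at the origin on the work surface. World frame = base frame: x ahead of the robot, y to its left, z up, the work surface at z = 0. Lengths are in m, angles in rad, forces in N, time in s.
With the tool pointing down it reaches from about 0.35 to 0.9 m from the base axis. Payload 8.1 kg.
Tool frame: the origin (TCP) lies midway between the tips of the shut fingers; the grasp point (between the pads) lies arm.hold_point_z behind it (arm.hold_point_z is the distance from the TCP to the grasp point, in m); z points along the fingers, x is the direction in which the jaws open and shut, and the axes are right-handed (so a half turn about z gives the same grasp; the last joint's range is limited). The gripper opens to 92 mm and grips with 3 to 60 N. Pads are 19 mm wide; open, the fingers measure 130 mm over their backs; the gripper's body (75 mm by 190 mm) begins 47 mm behind the grasp point.
Start: joints at [1.235, 0.434, 0.025, 1.573, -0.012, 1.134, -0.075], TCP at [0.144, -0.608, 0.227] pointing down, gripper open.
Joint ranges: [-2.62, 2.62], [-0.44, 2.09], [-1.27, 1.32], [0.08, 2.57], [-1.32, 4.46], [0.12, 2], [-2.74, 2.74]. Speed limits (rad/s): [2.22, 2.22, 3.01, 3.01, 3.14, 3.14, 3.14].

## Interface

Orientations are given as a rotation vector (axis times angle).
In Python, from cell import arm gives the robot as it stands.
- The arm moves only by the shell command python3 -m pendant 'ROWS' [FORCE]. ROWS is JSON, a list of rows, each an object with "dp": the shift along the tool's x, y, z in m, a list of three; "rotation": the turn, a rotation vector about the tool's x, y, z in rad, a list of three; "fingers": the closure, from -1 (fully open) to 1 (shut). In form: [{"dp": [x, y, z], "rotation": [rx, ry, rz], "fingers": fingers}, ...]. A call has 1 to 20 rows; each row is the pose to reach, as a shift and turn from the pose measured when the call began, along the tool's axes at that moment; what a row does not reach only later rows make up. A row lasts 1/8 s, in which the tool goes at most 62.5 mm and 10.7 degrees, less where a joint would pass 70% of its speed; a pose out of reach is approached as far as the arm can. A call with a gripper value outside its range is refused whole. The fingers move at their own pace and stop on an object; FORCE is the grip in N (left out, the last holds). Time passes only in rows, so rows that repeat a pose let the fingers close. It gives the time, the measured TCP pose, the force and the opening at its end, in the units of the state.
- arm.observe(): the state, without advancing time (a new reading comes with each control period).
- arm.get_image(name): name is "side" or "top" or "wrist"; returns the picture (480x640x3 uint8, blue, green, red); there is no depth.
- arm.camera_params(name): a dict with "camera_matrix" (3x3 intrinsics, pixels), "rvec" (rotation vector, rad) and "tvec" (3), from world to camera coordinates, as OpenCV has them. Camera axes: x right, y down, z forward; pixel columns grow to the right and rows downward; lengths in m; the calibration is good to about 2 mm. A picture is of the moment at which its call begins: read the wrist's pose just before it. camera_params takes no time and is no camera call; for the wrist camera it gives the pose at the moment of the call.
- arm.sign_off(): hands the job in, once; it reports no verdict.
The state is a dict: "clock": time; "joints": joint angles; "dq": joint speeds; "joint_efforts": joint torques, N m; "position": TCP position; "ee_rot": TCP orientation; "force": force on the tool from outside, world axes, zero at the start; "ft_torque": the same for the moment, N m; "width": opening from 0.0 (shut) to 1.0 (fully open).
Only numpy, scipy, OpenCV 4.12 (cv2) and the standard library are available. Lean on these libraries where they do the work, as an engineer would, in place of code of your own. Each camera call takes 0.05 s, during which the arm holds its last target.

## Working session

There is one attempt and no reset: what is moved stays moved. The work goes in short steps, Python scripts to look and compute and a shell command to move; the robot and the scene stay as the last step left them, time stands still between calls to the robot, and variables do not carry over. Pictures are saved under pics/ and viewed, and the job is handed in when it is done.

```bash
ls; mkdir -p pics; python3 - <<'E'
from cell import arm
import cv2
for n in ("top","side","wrist"):
    cv2.imwrite(f"pics/{n}0.png",arm.get_image(n))
    p=arm.camera_params(n);print(n,p)
print(arm.observe(),arm.hold_point_z)
E
```

```text
pics
top {'camera_matrix': array([[522.56530556,   0.        , 328.17236338],
       [  0.        , 522.56530556, 237.16917433],
       [  0.        ,   0.        ,   1.        ]]), 'rvec': array([ 2.15357948, -2.17185923,  0.09862154]), 'tvec': array([0.02325003, 0.57042584, 1.40118672])}
side {'camera_matrix': array([[553.2946458 ,   0.        , 317.23734474],
       [  0.        , 553.2946458 , 229.67658957],
       [  0.        ,   0.        ,   1.        ]]), 'rvec': array([ 0.03751065, -2.79902012,  1.36891152]), 'tvec': array([0.56015357, 0.08761685, 1.48273312])}
wrist {'camera_matrix': array([[352.02214115,   0.        , 313.0398832 ],
       [  0.        , 352.02214115, 237.97292682],
       [  0.        ,   0.        ,   1.        ]]), 'rvec': array([-2.26244828,  1.79020688,  0.28351473]), 'tvec': array([-0.62457184, -0.03773607,  0.39306773])}
{'clock': 0.15, 'joints': array([ 1.23542474,  0.43505415,  0.02499505,  1.57387858, -0.01160617,
        1.13398261, -0.07510629]), 'dq': array([-0.00034901, -0.00071095, -0.00038723, -0.00278252, -0.00058413,
       -0.00114873,  0.00012452]), 'joint_efforts': array([ 2.04240197e-03, -6.68265867e+01,  9.85731147e-01, -3.14691603e+01,
       -6.06441451e-02,  3.93316196e-02,  8.33850527e-05]), 'position': array([ 0.14402963, -0.60778882,  0.22613462]), 'ee_rot': array([-2.46377776e+00,  1.94817380e+00,  1.55243500e-03]), 'force': array([-0.79104927, -0.8236136 ,  0.4304332 ]), 'ft_torque': array([-0.00578726, -0.02343416, -0.01235422]), 'width': 0.9994332091448239} 0.0188
```

View pics/top0.png

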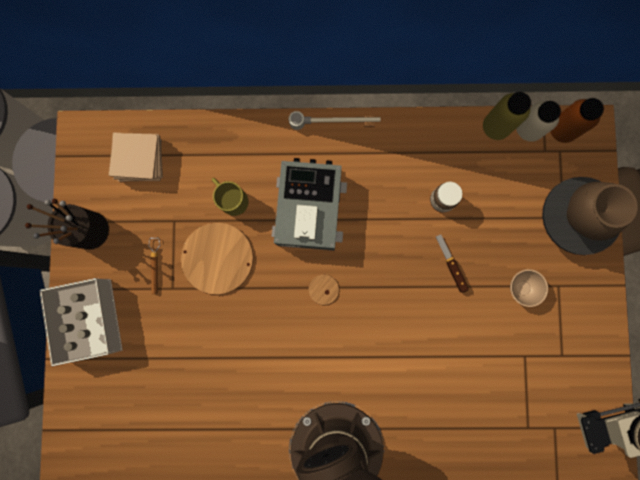

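View pics/side0.png

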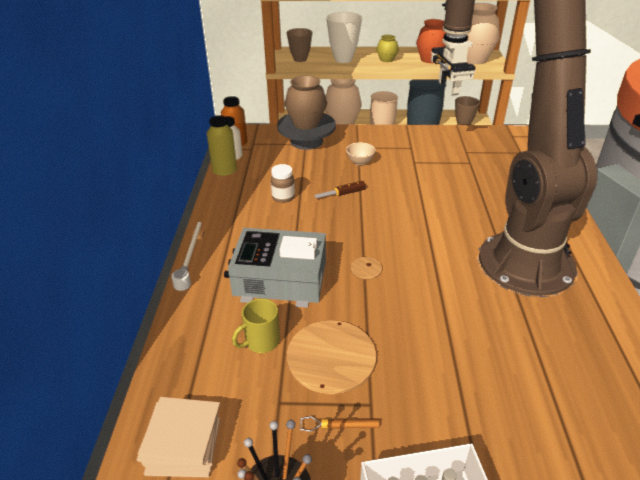

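View pics/wrist0.png

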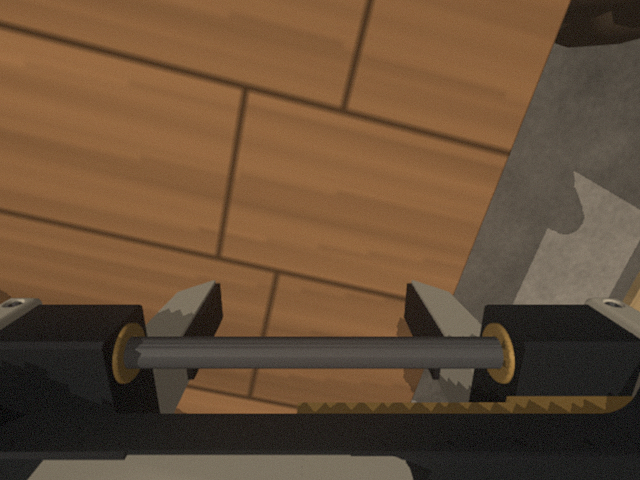

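The top view shows the controller at about (308,203), cover (306,222), bat (217,258), scraper from (439,237) to (466,290), rib (324,290), mug (229,198), jar (447,196) and bowl (529,288). Next I'll enlarge the parts that matter.

```bash
python3 - <<'E'
import cv2
im=cv2.imread("pics/top0.png")
a=cv2.resize(im[150:260,260:360],None,fx=6,fy=6,interpolation=cv2.INTER_CUBIC)[:600]
cv2.imwrite("pics/c1.png",a[:600,:600])
b=cv2.resize(im[225:300,420:490],None,fx=8,fy=8,interpolation=cv2.INTER_CUBIC)
cv2.imwrite("pics/c2.png",b)
s=cv2.imread("pics/side0.png")
cv2.imwrite("pics/c3.png",cv2.resize(s[220:310,220:340],None,fx=6,fy=6,interpolation=cv2.INTER_CUBIC))
E
```

```text
(no output)
```

View pics/c1.png

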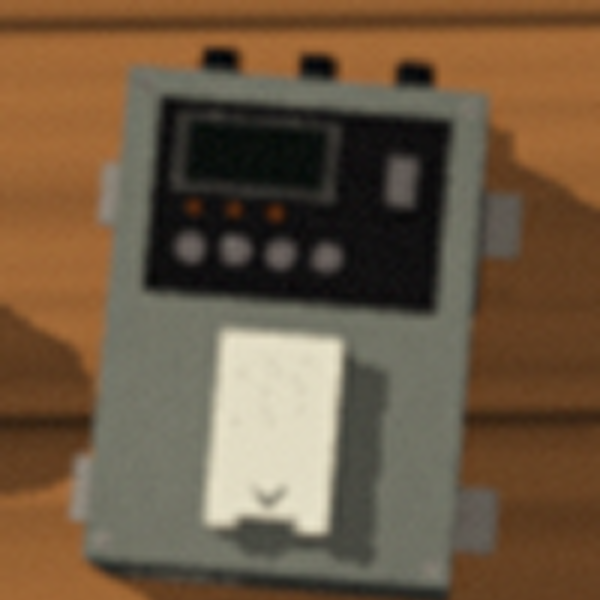

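View pics/c2.png

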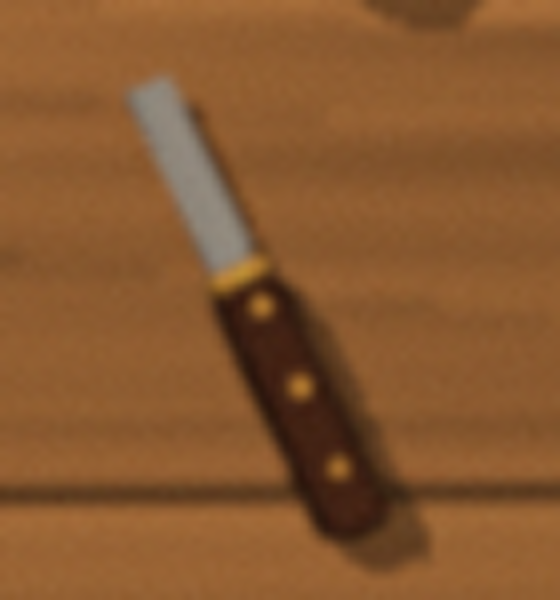

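View pics/c3.png

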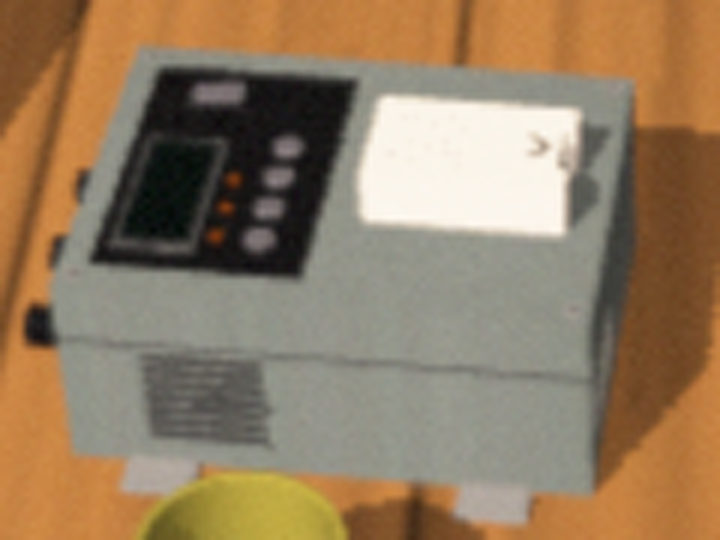

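```bash
cat > h.py <<'E'
import numpy as np,cv2
from scipy.optimize import least_squares
from scipy.spatial.transform import Rotation as R
def proj(cam,P):
    return cv2.projectPoints(np.asarray(P,float).reshape(-1,3),cam["rvec"],cam["tvec"],cam["camera_matrix"],None)[0].reshape(-1,2)
def ray(cam,uv,z):
    Rm=cv2.Rodrigues(cam["rvec"])[0];K=cam["camera_matrix"]
    d=Rm.T@np.linalg.inv(K)@np.array([uv[0],uv[1],1.]);c=-Rm.T@cam["tvec"]
    return c+d*(z-c[2])/d[2]
def tf(p,yaw,L):
    c,s=np.cos(yaw),np.sin(yaw);L=np.asarray(L,float)
    return np.c_[p[0]+c*L[:,0]-s*L[:,1],p[1]+s*L[:,0]+c*L[:,1],L[:,2]]
E
python3 - <<'E'
from h import *
from cell import arm
T=arm.camera_params("top");S=arm.camera_params("side")
t=lambda u:(u[0]/6+260,u[1]/6+150)
s=lambda u:(u[0]/6+220,u[1]/6+220)
# controller corners + cover lid corners
L=[[.11,.08,.095],[.11,-.08,.095],[-.11,.08,.095],[-.009,.026,.119],[-.009,-.026,.119],[-.093,-.026,.119],[-.093,.026,.119]]
UT=[t(u) for u in [(133,68),(487,95),(88,557),(219,326),(344,338),(329,533),(206,527)]]
LS=[[.11,-.08,.095],[-.11,-.08,.095],[-.009,-.026,.119],[-.093,-.026,.119],[-.093,.026,.119],[-.009,.026,.119]]
US=[s(u) for u in [(140,48),(632,83),(379,96),(582,110),(572,178),(362,172)]]
def f(q,a=1,b=1):return np.r_[a*(proj(T,tf(q[:2],q[2],L))-UT).ravel(),b*(proj(S,tf(q[:2],q[2],LS))-US).ravel()]
for a,b in((1,1),(1,0),(0,1)):
    r=least_squares(f,[.6,.05,0],args=(a,b));print(a,b,r.x,np.abs(r.fun).max());
r=least_squares(f,[.6,.05,0]);print(r.fun.reshape(-1,2).round(1))
u=lambda u:(u[0]/8+420,u[1]/8+225)
tip=ray(T,u((148,85)),.014);ff=ray(T,u((241,275)),.02);end=ray(T,u((352,540)),.02)
print(tip,ff,end,np.linalg.norm(tip-ff),np.linalg.norm(ff-end),np.arctan2(*(tip-end)[1::-1]))
print("bat",ray(T,(217,258),.012),"rib",ray(T,(324,290),.004))
o=arm.observe();print(R.from_rotvec(o["ee_rot"]).as_matrix())
E
```

```text
1 1 [ 0.65256766  0.07042144 -0.08337774] 1.4884980800637777
1 0 [ 0.65209693  0.06986107 -0.0872486 ] 0.7901125094450663
0 1 [ 0.65272705  0.07207642 -0.07443214] 1.4831447974314074
[[-1.  -0.5]
 [ 0.1 -0.8]
 [-0.7  0.2]
 [ 0.6  0.6]
 [-0.2  0.1]
 [-0.2 -0.1]
 [ 0.1 -0.6]
 [ 0.  -0.8]
 [ 0.7 -1.5]
 [ 0.8 -0.5]
 [ 0.1 -0.7]
 [-0.7  1.3]
 [ 0.2  0. ]]
[ 0.57373011 -0.2861029   0.014     ] [ 0.5074719  -0.31470258  0.02      ] [ 0.41706046 -0.34944199  0.02      ] 0.07241609616820872 0.09685585102123528 0.3841943873996686
bat [0.51726173 0.32679112 0.012     ] rib [0.42684362 0.03138007 0.004     ]
[[ 2.30581178e-01 -9.73053019e-01 -3.78514654e-04]
 [-9.73052386e-01 -2.30581462e-01  1.11504063e-03]
 [-1.17227211e-03  1.11207206e-04 -9.99999307e-01]]
```

```bash
python3 - <<'E'
import cv2
im=cv2.imread("pics/top0.png"); cv2.imwrite("pics/c4.png",cv2.resize(im[210:305,170:265],None,fx=6,fy=6,interpolation=cv2.INTER_CUBIC))
s=cv2.imread("pics/side0.png"); cv2.imwrite("pics/c5.png",cv2.resize(s[170:210,300:380],None,fx=8,fy=8,interpolation=cv2.INTER_CUBIC))
E
```

```text
(no output)
```

View pics/c4.png

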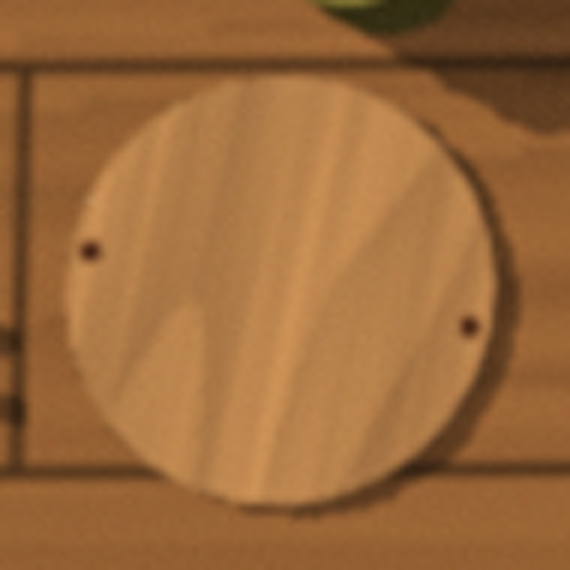

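View pics/c5.png

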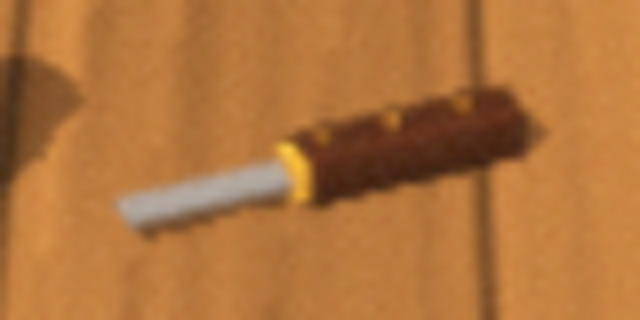

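```bash
cat >> h.py <<'E'
def tool(phi,pitch=0):
    # phi: heading of blade (tool -y); pitch>0: tip up
    d=np.array([np.cos(phi),np.sin(phi),0]);up=np.array([0,0,1.])
    x=np.array([np.sin(phi),-np.cos(phi),0])
    y=-(d*np.cos(pitch)+up*np.sin(pitch));return np.c_[x,y,np.cross(x,y)]
def go(p,Rt):
    from cell import arm
    o=arm.observe();R0=R.from_rotvec(o["ee_rot"]).as_matrix()
    print("dp",(R0.T@(np.asarray(p)-o["position"])).round(4).tolist(),"rot",R.from_matrix(R0.T@Rt).as_rotvec().round(4).tolist(),"t",o["clock"])
E
python3 - <<'E'
from h import *
go([.4705,-.3295,.16],tool(.384))
from cell import arm
T=arm.camera_params("top")
print(ray(T,(529,288),.05),ray(T,(447,190),.1))
E
```

```text
dp [-0.1954, -0.3818, 0.0663] rot [0.0, 0.0012, -0.1513] t 0.15
[ 0.42774549 -0.5147921   0.05      ] [ 0.68469054 -0.29463928  0.1       ]
```

```bash
python3 -m pendant '[{"dp":[-0.195,-0.382,0.066],"rotation":[0,0.001,-0.151],"fingers":-1},{"dp":[-0.195,-0.382,0.066],"rotation":[0,0.001,-0.151],"fingers":-1},{"dp":[-0.195,-0.382,0.066],"rotation":[0,0.001,-0.151],"fingers":-1},{"dp":[-0.195,-0.382,0.066],"rotation":[0,0.001,-0.151],"fingers":-1},{"dp":[-0.195,-0.382,0.066],"rotation":[0,0.001,-0.151],"fingers":-1},{"dp":[-0.195,-0.382,0.066],"rotation":[0,0.001,-0.151],"fingers":-1},{"dp":[-0.195,-0.382,0.066],"rotation":[0,0.001,-0.151],"fingers":-1},{"dp":[-0.195,-0.382,0.066],"rotation":[0,0.001,-0.151],"fingers":-1},{"dp":[-0.195,-0.382,0.066],"rotation":[0,0.001,-0.151],"fingers":-1},{"dp":[-0.195,-0.382,0.066],"rotation":[0,0.001,-0.151],"fingers":-1}]'; python3 - <<'E'
from cell import arm
import cv2,pickle
o=arm.observe();p=arm.camera_params("wrist");im=arm.get_image("wrist");cv2.imwrite("pics/w1.png",im);pickle.dump(p,open("w1.pkl","wb"));print(o["position"],o["clock"])
E
```

```text
clock: 1.4
position: [0.4696, -0.3313, 0.1604]
ee_rot: [2.602, -1.76, -0.0]
force: [0.4, -0.6, -0.3]
width: 0.998
[ 0.46958496 -0.33131031  0.16041009] 1.4
```

View pics/w1.png

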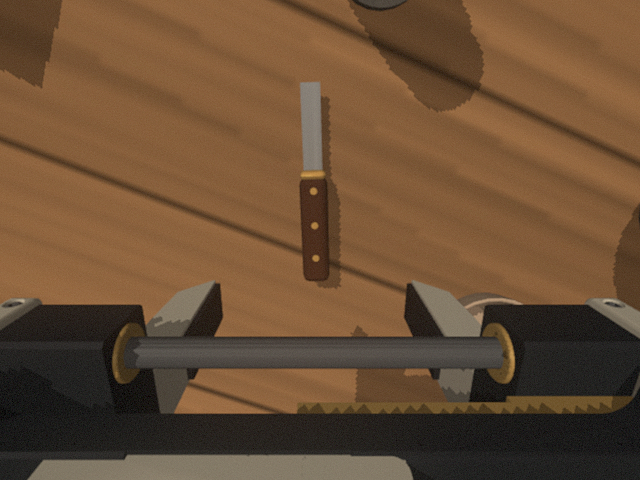

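The wrist view shows the scraper almost aligned with the fingers: blade end at (311,82), handle front at (313.5,178), handle end at (316,279).

```bash
python3 - <<'E'
from h import *
import pickle
p=pickle.load(open("w1.pkl","rb"))
tip=ray(p,(311,82),.014);ff=ray(p,(313.3,177),.026);e=ray(p,(316,279),.026);front=ray(p,(313,171),.026)
d=tip-e;phi=np.arctan2(d[1],d[0]);print(tip,ff,e,front,phi,np.linalg.norm((tip-ff)[:2]),np.linalg.norm((ff-e)[:2]))
g=tip-.115*np.array([np.cos(phi),np.sin(phi),0]);print(g)
go([g[0],g[1],.003],tool(phi))
E
```

```text
[ 0.57684113 -0.28708621  0.014     ] [ 0.50925917 -0.31608324  0.026     ] [ 0.42462897 -0.35256885  0.026     ] [ 0.5137301  -0.31402927  0.026     ] 0.40627217737583116 0.07354011648473095 0.09216002612985633
[ 0.47120208 -0.3325328   0.014     ]
dp [0.0017, -0.001, 0.1575] rot [0.0004, -0.0003, -0.0251] t 1.45
```

```bash
python3 -m pendant '[{"dp":[0.0017,-0.001,0.06],"rotation":[0,0,-0.025],"fingers":-1},{"dp":[0.0017,-0.001,0.11],"rotation":[0,0,-0.025],"fingers":-1},{"dp":[0.0017,-0.001,0.14],"rotation":[0,0,-0.025],"fingers":-1},{"dp":[0.0017,-0.001,0.157],"rotation":[0,0,-0.025],"fingers":-1},{"dp":[0.0017,-0.001,0.157],"rotation":[0,0,-0.025],"fingers":-1},{"dp":[0.0017,-0.001,0.157],"rotation":[0,0,-0.025],"fingers":1},{"dp":[0.0017,-0.001,0.157],"rotation":[0,0,-0.025],"fingers":1},{"dp":[0.0017,-0.001,0.157],"rotation":[0,0,-0.025],"fingers":1},{"dp":[0.0017,-0.001,0.157],"rotation":[0,0,-0.025],"fingers":1},{"dp":[0.0017,-0.001,0.157],"rotation":[0,0,-0.025],"fingers":1},{"dp":[0.0017,-0.001,0.157],"rotation":[0,0,-0.025],"fingers":1}]' 45; python3 - <<'E'
from cell import arm
import cv2,pickle
o=arm.observe();p=arm.camera_params("wrist");im=arm.get_image("wrist");cv2.imwrite("pics/w2.png",im);pickle.dump(p,open("w2.pkl","wb"));print(o["position"],o["clock"])
E
```

```text
clock: 2.82
position: [0.4711, -0.3325, 0.0034]
ee_rot: [2.623, -1.727, -0.0]
force: [-0.3, -0.1, -0.7]
width: 0.401
[ 0.47109577 -0.33252723  0.00343322] 2.825
```

View pics/w2.png

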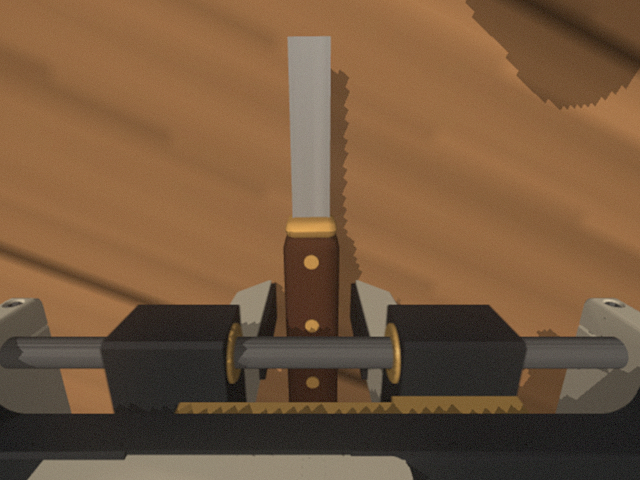

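Fingers are still closing around the handle (0.40 open) and the blade end is centred at (309.5,37). I'll let them finish, then lift.

```bash
python3 -m pendant '[{"dp":[0,0,0],"rotation":[0,0,0],"fingers":1},{"dp":[0,0,0],"rotation":[0,0,0],"fingers":1},{"dp":[0,0,0],"rotation":[0,0,0],"fingers":1},{"dp":[0,0,0],"rotation":[0,0,0],"fingers":1},{"dp":[0,0,0],"rotation":[0,0,0],"fingers":1},{"dp":[0,0,-0.02],"rotation":[0,0,0],"fingers":1},{"dp":[0,0,-0.07],"rotation":[0,0,0],"fingers":1},{"dp":[0,0,-0.12],"rotation":[0,0,0],"fingers":1},{"dp":[0,0,-0.14],"rotation":[0,0,0],"fingers":1},{"dp":[0,0,-0.14],"rotation":[0,0,0],"fingers":1}]' 45; python3 - <<'E'
from h import *
from cell import arm
import cv2,pickle
o=arm.observe();p=arm.camera_params("wrist");im=arm.get_image("wrist");cv2.imwrite("pics/w3.png",im);pickle.dump(p,open("w3.pkl","wb"));print(o["position"],o["clock"])
cv2.imwrite("pics/s3.png",arm.get_image("side"))
# current controller estimate
c=np.array([.6525,.0702]);phi=-.084;d=np.array([np.cos(phi),np.sin(phi)])
# blade tip 30 mm before slot, high
slot=c-.088*d
g=slot-(.030+.115)*d
print("slot",slot,"edge",c-.11*d);go([g[0],g[1],.150],tool(phi))
E
```

```text
clock: 4.12
position: [0.472, -0.333, 0.1449]
ee_rot: [2.623, -1.728, 0.005]
force: [-0.1, 0.8, -0.6]
width: 0.261
[ 0.47197805 -0.33302816  0.14491588] 4.125
slot [0.56481028 0.07758331] edge [0.54288785 0.07942914]
dp [-0.4075, -0.1206, -0.0074] rot [0.0016, 0.0005, 0.4901] t 4.225
```

View pics/w3.png

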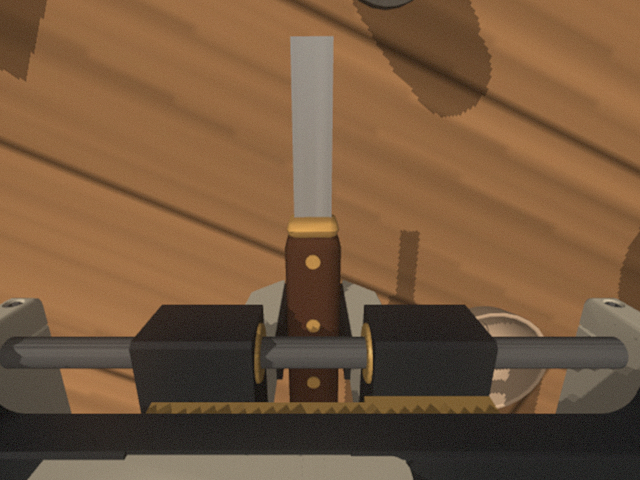

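Scraper is held (width 0.261, blade end at (312,37), corners (290.5,37) and (333,36.5)). I'll work out the tip in the tool frame and move in front of the controller.

```bash
python3 - <<'E'
from h import *
import pickle
p=pickle.load(open("w3.pkl","rb"))
q=np.array([.47197805,-.33302816,.14491588]);Rt=R.from_rotvec([2.623,-1.728,.005]).as_matrix()
for uv in((312,37),(312,218)):
    print(Rt.T@(ray(p,uv,q[2]+.0096)-q))
E
python3 -m pendant '[{"dp":[-0.06,-0.02,-0.007],"rotation":[0.001,0,0.1],"fingers":1},{"dp":[-0.12,-0.04,-0.007],"rotation":[0.001,0,0.2],"fingers":1},{"dp":[-0.18,-0.055,-0.007],"rotation":[0.001,0,0.3],"fingers":1},{"dp":[-0.24,-0.075,-0.007],"rotation":[0.001,0,0.4],"fingers":1},{"dp":[-0.30,-0.09,-0.007],"rotation":[0.001,0,0.49],"fingers":1},{"dp":[-0.36,-0.11,-0.007],"rotation":[0.001,0,0.49],"fingers":1},{"dp":[-0.395,-0.12,-0.007],"rotation":[0.001,0,0.49],"fingers":1},{"dp":[-0.408,-0.121,-0.007],"rotation":[0.001,0,0.49],"fingers":1},{"dp":[-0.408,-0.121,-0.007],"rotation":[0.001,0,0.49],"fingers":1},{"dp":[-0.408,-0.121,-0.007],"rotation":[0.001,0,0.49],"fingers":1}]'
python3 - <<'E'
from h import *
from cell import arm
import cv2,pickle
o=arm.observe();p=arm.camera_params("wrist");im=arm.get_image("wrist");cv2.imwrite("pics/w4.png",im);pickle.dump((p,o),open("w4.pkl","wb"));print(o["position"],o["clock"])
E
```

```text
[ 0.00017988 -0.11511344 -0.00945094]
[ 6.43240662e-05 -4.50691596e-02 -9.54168856e-03]
clock: 5.48
position: [0.4205, 0.0888, 0.1491]
ee_rot: [2.123, -2.314, -0.001]
force: [0.7, -1.5, -1.7]
width: 0.259
[0.42047344 0.08875036 0.14909444] 5.475
```

View pics/w4.png

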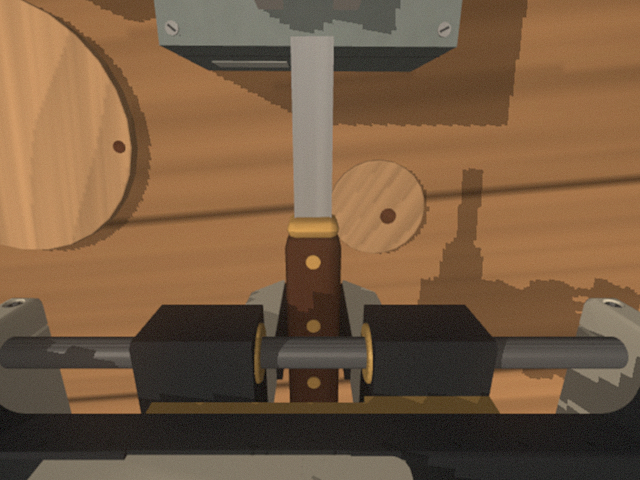

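The wrist view shows the controller's near top edge from about (162,47) to (460,45), the blade end at (312,37), and the rib clear of it. I'll enlarge this edge.

```bash
python3 - <<'E'
import cv2
im=cv2.imread("pics/w4.png"); cv2.imwrite("pics/c6.png",cv2.resize(im[0:80,140:340],None,fx=4,fy=5,interpolation=cv2.INTER_CUBIC))
cv2.imwrite("pics/c7.png",cv2.resize(im[0:80,300:500],None,fx=4,fy=5,interpolation=cv2.INTER_CUBIC))
E
```

```text
(no output)
```

View pics/c6.png

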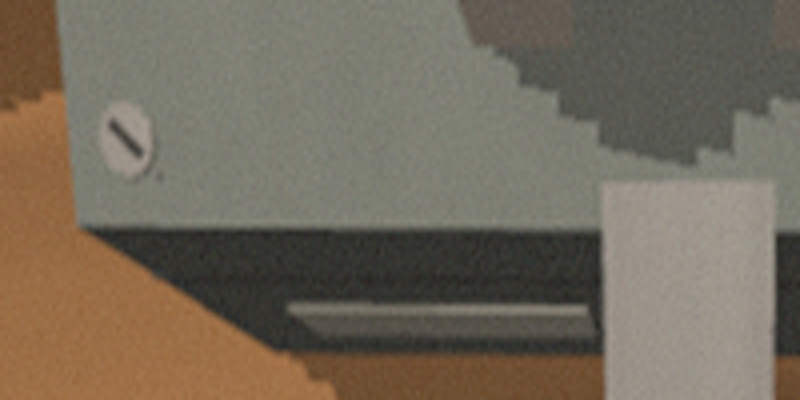

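View pics/c7.png

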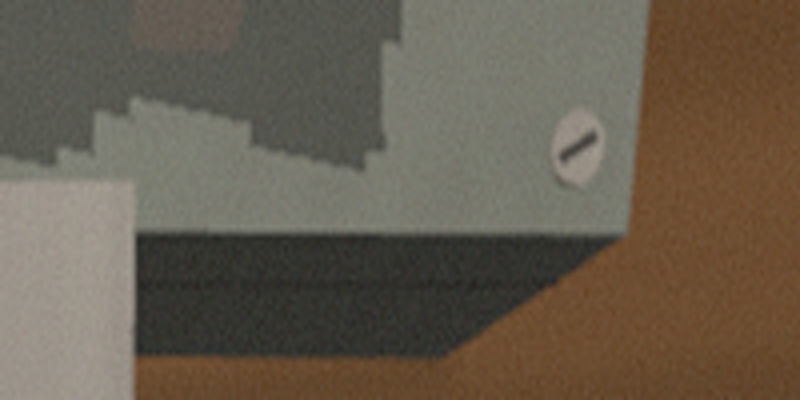

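```bash
python3 - <<'E'
from h import *
import pickle
p,o=pickle.load(open("w4.pkl","rb"));q=o["position"];Rt=R.from_rotvec(o["ee_rot"]).as_matrix()
a=ray(p,(159.5,45.4),.095);b=ray(p,(456.8,47),.095);v=a-b
print(a,b,"mid",(a+b)/2,"len",np.linalg.norm(v),"phi",np.arctan2(-v[0],v[1]), "tool phi",np.arctan2(-Rt[1,1],-Rt[0,1]))
for uv in((256.5,9),(282.5,9),(332.5,9.5),(361,10)):print(ray(p,uv,.095),Rt.T@(ray(p,uv,.095)-q))
print("mid tool",Rt.T@((a+b)/2-q))
E
```

```text
[0.55171337 0.16006228 0.095     ] [0.53702304 0.00057034 0.095     ] mid [0.54436821 0.08031631 0.095     ] len 0.16016705293449307 phi -0.09184792515400637 tool phi -0.08593740288736013
[0.56405069 0.1057058  0.095     ] [-0.02924875 -0.14167638  0.05385571]
[0.56286689 0.09214505 0.095     ] [-0.01563644 -0.14166088  0.05386393]
[0.56036372 0.06608473 0.095     ] [ 0.01054256 -0.14140375  0.05388008]
[0.55883835 0.05122715 0.095     ] [ 0.02547623 -0.14115926  0.05388944]
mid tool [-0.00226359 -0.12424577  0.05389916]
```

```bash
cat >> h.py <<'E'
PHI=-.090;E0=np.array([.5443,.0803,.095]);D=np.array([np.cos(PHI),np.sin(PHI),0])
def tiptarget(s,h,pitch=0,tz=.0095):
    """tip centre s m past edge, h above box top; -> TCP, R"""
    P=E0+s*D+[0,0,h];Rt=tool(PHI,pitch);return P-Rt@np.array([0,-.115,-tz]),Rt
E
python3 - <<'E'
from h import *
go(*tiptarget(.014,.012));go(*tiptarget(.014,.002))
E
```

```text
dp [-0.0027, -0.023, 0.0517] rot [0.0013, -0.0005, 0.0036] t 5.525
dp [-0.0027, -0.023, 0.0617] rot [0.0013, -0.0005, 0.0036] t 5.525
```

```bash
python3 -m pendant '[{"dp":[-0.0027,-0.012,0.02],"rotation":[0.001,0,0.004],"fingers":1},{"dp":[-0.0027,-0.023,0.04],"rotation":[0.001,0,0.004],"fingers":1},{"dp":[-0.0027,-0.023,0.0517],"rotation":[0.001,0,0.004],"fingers":1},{"dp":[-0.0027,-0.023,0.0517],"rotation":[0.001,0,0.004],"fingers":1},{"dp":[-0.0027,-0.023,0.0517],"rotation":[0.001,0,0.004],"fingers":1}]'
python3 - <<'E'
from h import *
from cell import arm
import cv2
im=arm.get_image("wrist");cv2.imwrite("pics/c8.png",cv2.resize(im[0:150,200:420],None,fx=3.6,fy=4,interpolation=cv2.INTER_CUBIC))
im=arm.get_image("side");cv2.imwrite("pics/c9.png",cv2.resize(im[210:300,280:400],None,fx=6,fy=6,interpolation=cv2.INTER_CUBIC))
print(arm.observe()["position"],arm.observe()["force"])
go(*tiptarget(.014,.002))
E
```

```text
clock: 6.15
position: [0.4436, 0.0893, 0.098]
ee_rot: [2.118, -2.32, 0.0]
force: [0.6, -0.5, -0.9]
width: 0.257
[0.44388049 0.08948316 0.09816462] [-0.22347404  0.66956953 -1.32749173]
dp [0.0001, 0.0002, 0.0107] rot [-0.0007, -0.0001, -0.0004] t 6.25
```

View pics/c8.png

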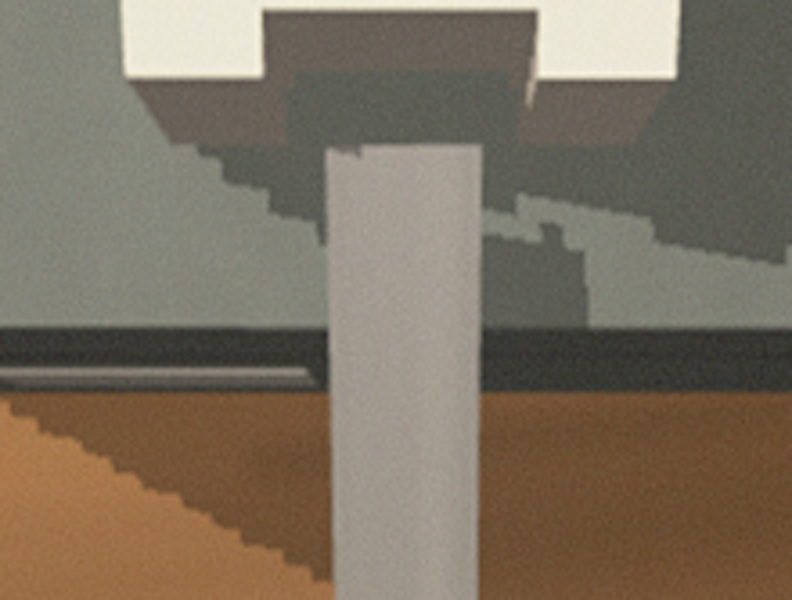

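View pics/c9.png

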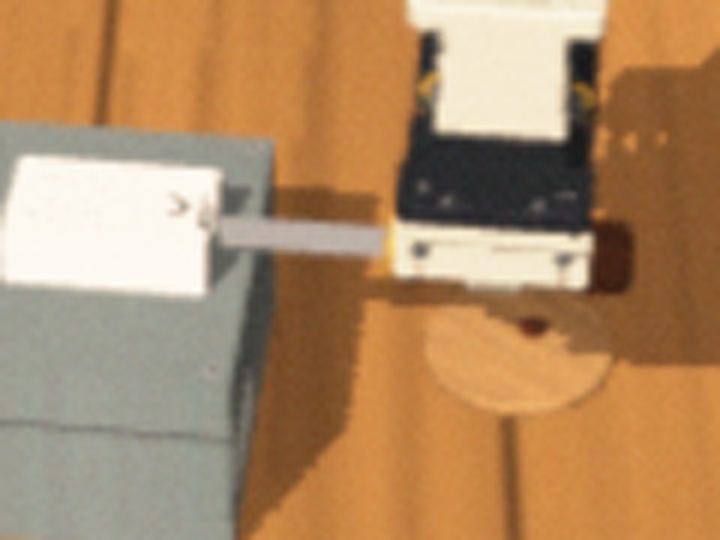

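Wrist view: the blade (crop x 328–481) is centred in the notch (288–518), its end just in front of it. Next, lower it to touch the top face.

```bash
python3 -m pendant '[{"dp":[0,0,0.006],"rotation":[0,0,0],"fingers":1},{"dp":[0,0,0.009],"rotation":[0,0,0],"fingers":1},{"dp":[0,0,0.010],"rotation":[0,0,0],"fingers":1},{"dp":[0,0,0.010],"rotation":[0,0,0],"fingers":1}]'
python3 -m pendant '[{"dp":[0,0,0.001],"rotation":[0,0,0],"fingers":1},{"dp":[0,0,0.001],"rotation":[0,0,0],"fingers":1}]'
python3 -m pendant '[{"dp":[0,0,0.001],"rotation":[0,0,0],"fingers":1},{"dp":[0,0,0.001],"rotation":[0,0,0],"fingers":1}]'
python3 -c "
from h import *
go(*tiptarget(.014,.00125))"
```

```text
clock: 6.75
position: [0.4438, 0.0895, 0.0881]
ee_rot: [-2.119, 2.319, -0.001]
force: [-0.1, -0.2, -2.1]
width: 0.26
clock: 7.0
position: [0.4438, 0.0895, 0.087]
ee_rot: [-2.119, 2.319, -0.001]
force: [-0.9, -0.3, -1.2]
width: 0.258
clock: 7.25
position: [0.4439, 0.0895, 0.0861]
ee_rot: [-2.119, 2.319, -0.001]
force: [-0.1, 1.0, 0.1]
width: 0.257
dp [0.0002, 0.0001, -0.0007] rot [-0.0006, -0.0001, -0.0003] t 7.25
```

```bash
python3 -m pendant '[{"dp":[0,0,0.001],"rotation":[0,0,0],"fingers":1},{"dp":[0,0,0.001],"rotation":[0,0,0],"fingers":1}]'
python3 -m pendant '[{"dp":[0,0,0.001],"rotation":[0,0,0],"fingers":1},{"dp":[0,0,0.001],"rotation":[0,0,0],"fingers":1}]'
```

```text
clock: 7.5
position: [0.4439, 0.0896, 0.0852]
ee_rot: [-2.119, 2.319, -0.001]
force: [-2.5, 0.8, 4.9]
width: 0.259
clock: 7.75
position: [0.4439, 0.0898, 0.0843]
ee_rot: [-2.119, 2.319, -0.001]
force: [-2.3, 0.5, 3.9]
width: 0.262
```

```bash
python3 -m pendant '[{"dp":[0,0,-0.002],"rotation":[0,0,0],"fingers":1},{"dp":[0,-0.005,-0.002],"rotation":[0,0,0],"fingers":1},{"dp":[0,-0.010,-0.002],"rotation":[0,0,0],"fingers":1},{"dp":[0,-0.012,-0.002],"rotation":[0,0,0],"fingers":1},{"dp":[0,-0.012,-0.002],"rotation":[0,0,0],"fingers":1}]'
python3 - <<'E'
from h import *
from cell import arm
import cv2
im=arm.get_image("wrist");cv2.imwrite("pics/c10.png",cv2.resize(im[0:150,200:420],None,fx=3.6,fy=4,interpolation=cv2.INTER_CUBIC))
go(*tiptarget(.038,.002))
E
```

```text
clock: 8.38
position: [0.456, 0.0886, 0.0862]
ee_rot: [-2.119, 2.319, -0.001]
force: [0.5, 0.2, -1.6]
width: 0.262
dp [0.0003, -0.0119, -0.0013] rot [-0.0006, -0.0, -0.0] t 8.425
```

View pics/c10.png

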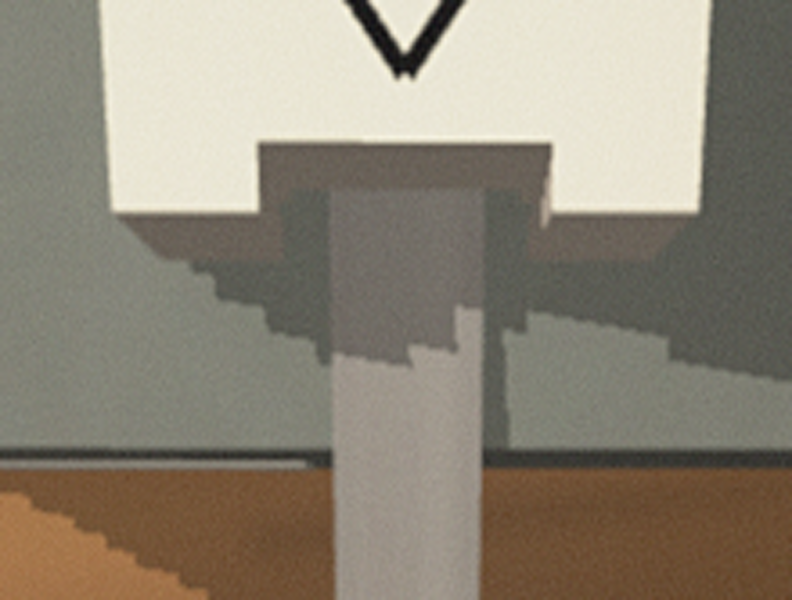

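The blade has entered under the slot wall (crop row 188), centred and with no contact force. I'll push it further in.

```bash
python3 -m pendant '[{"dp":[0,-0.006,0],"rotation":[0,0,0],"fingers":1},{"dp":[0,-0.011,0],"rotation":[0,0,0],"fingers":1},{"dp":[0,-0.013,0],"rotation":[0,0,0],"fingers":1},{"dp":[0,-0.013,0],"rotation":[0,0,0],"fingers":1}]'
python3 - <<'E'
from h import *
from cell import arm
o=arm.observe();print(o["position"],o["force"],o["ft_torque"])
# pivot: blade underside at edge. rotate about E0 world
q=o["position"];R0=R.from_rotvec(o["ee_rot"]).as_matrix();rel=R0.T@(E0-q);print("edge in tool",rel)
ax=np.array([1.,0,0])
for sgn in(1,-1):
  for a in np.arange(.08,.65,.08):
    M=R.from_rotvec(ax*a*sgn).as_matrix();dp=rel-M@rel
    if a<.09:print(sgn,"tip dir z",(R0@M@[0,-1,0])[2])
    print(round(a*sgn,2),dp.round(4).tolist())
E
```

```text
clock: 8.93
position: [0.4689, 0.0874, 0.0861]
ee_rot: [-2.119, 2.319, -0.001]
force: [-0.9, 0.9, -1.6]
width: 0.26
[0.46887887 0.08743948 0.08612885] [-0.88268277  0.87123018 -1.57466284] [-0.01111732  0.06265033  0.03166132]
edge in tool [ 0.00031675 -0.0757632  -0.00882349]
1 tip dir z 0.08054174314883623
0.08 [0.0, -0.0009, 0.006]
0.16 [-0.0, -0.0024, 0.012]
0.24 [0.0, -0.0043, 0.0178]
0.32 [0.0, -0.0066, 0.0234]
0.4 [0.0, -0.0094, 0.0288]
0.48 [0.0, -0.0126, 0.034]
0.56 [0.0, -0.0163, 0.0389]
0.64 [0.0, -0.0203, 0.0435]
-1 tip dir z -0.07928761316406134
-0.08 [0.0, 0.0005, -0.0061]
-0.16 [-0.0, 0.0004, -0.0122]
-0.24 [0.0, -0.0001, -0.0183]
-0.32 [0.0, -0.0011, -0.0243]
-0.4 [0.0, -0.0025, -0.0302]
-0.48 [0.0, -0.0045, -0.036]
-0.56 [0.0, -0.0069, -0.0416]
-0.64 [0.0, -0.0097, -0.047]
```

```bash
python3 -m pendant '[{"dp":[0,-0.0004,0.003],"rotation":[0.04,0,0],"fingers":1},{"dp":[0,-0.0009,0.0065],"rotation":[0.08,0,0],"fingers":1},{"dp":[0,-0.0016,0.0095],"rotation":[0.12,0,0],"fingers":1},{"dp":[0,-0.0024,0.0125],"rotation":[0.16,0,0],"fingers":1},{"dp":[0,-0.0033,0.0155],"rotation":[0.2,0,0],"fingers":1},{"dp":[0,-0.0043,0.0185],"rotation":[0.24,0,0],"fingers":1},{"dp":[0,-0.0043,0.0185],"rotation":[0.24,0,0],"fingers":1}]'
python3 - <<'E'
from cell import arm
import cv2
im=arm.get_image("wrist");cv2.imwrite("pics/c11.png",cv2.resize(im[0:200,180:440],None,fx=3,fy=3,interpolation=cv2.INTER_CUBIC))
print(arm.observe()["force"])
E
```

```text
clock: 9.8
position: [0.4723, 0.0873, 0.0675]
ee_rot: [-2.004, 2.19, -0.265]
force: [-1.8, 0.3, 0.5]
width: 0.256
[-2.7560653   1.81551918  0.26414133]
```

View pics/c11.png

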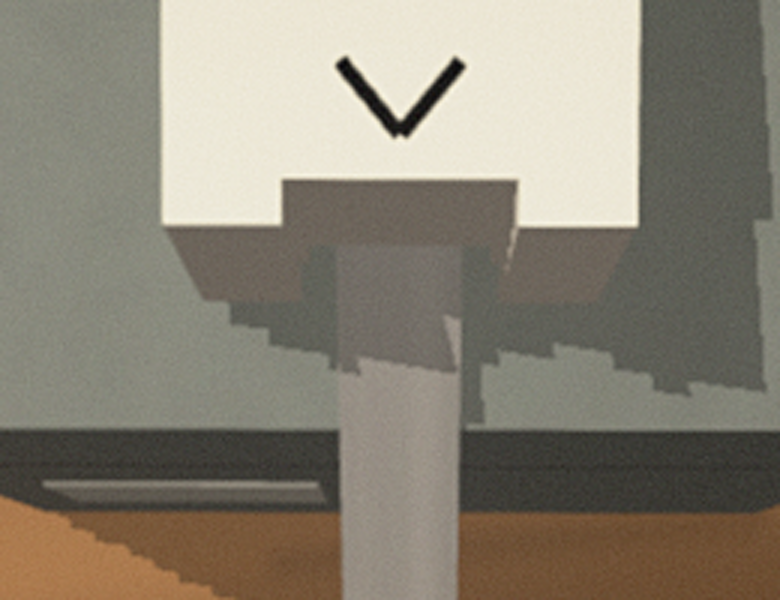

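The cover is still seated and the blade sits correctly in the slot. I'll continue levering.

```bash
python3 - <<'E'
from h import *
from cell import arm
o=arm.observe()
q=o["position"];R0=R.from_rotvec(o["ee_rot"]).as_matrix();rel=R0.T@(E0-q);print("edge in tool",rel)
for a in np.arange(.06,.5,.06):
    M=R.from_rotvec([a,0,0]).as_matrix();print(round(a,2),(rel-M@rel).round(4).tolist())
E
```

```text
edge in tool [ 0.00053341 -0.0767441  -0.00957391]
0.06 [0.0, -0.0007, 0.0046]
0.12 [0.0, -0.0017, 0.0091]
0.18 [0.0, -0.003, 0.0136]
0.24 [0.0, -0.0045, 0.018]
0.3 [0.0, -0.0063, 0.0223]
0.36 [0.0, -0.0083, 0.0264]
0.42 [0.0, -0.0106, 0.0305]
0.48 [0.0, -0.0131, 0.0344]
```

```bash
python3 -m pendant '[{"dp":[0,-0.0004,0.003],"rotation":[0.03,0,0],"fingers":1},{"dp":[0,-0.0007,0.0055],"rotation":[0.06,0,0],"fingers":1},{"dp":[0,-0.0012,0.008],"rotation":[0.09,0,0],"fingers":1},{"dp":[0,-0.0017,0.0105],"rotation":[0.12,0,0],"fingers":1},{"dp":[0,-0.0017,0.0105],"rotation":[0.12,0,0],"fingers":1}]'
python3 -m pendant '[{"dp":[0,-0.0004,0.003],"rotation":[0.03,0,0],"fingers":1},{"dp":[0,-0.0009,0.0055],"rotation":[0.06,0,0],"fingers":1},{"dp":[0,-0.0015,0.008],"rotation":[0.09,0,0],"fingers":1},{"dp":[0,-0.002,0.0105],"rotation":[0.12,0,0],"fingers":1},{"dp":[0,-0.002,0.0105],"rotation":[0.12,0,0],"fingers":1}]'
python3 - <<'E'
from cell import arm
import cv2
im=arm.get_image("wrist");cv2.imwrite("pics/c12.png",cv2.resize(im[0:200,180:440],None,fx=3,fy=3,interpolation=cv2.INTER_CUBIC))
im=arm.get_image("side");cv2.imwrite("pics/c13.png",cv2.resize(im[210:300,280:400],None,fx=6,fy=6,interpolation=cv2.INTER_CUBIC))
print(arm.observe()["force"])
E
```

```text
clock: 10.48
position: [0.4765, 0.0872, 0.0596]
ee_rot: [-1.946, 2.123, -0.384]
force: [-3.0, 2.3, -1.2]
width: 0.262
clock: 11.1
position: [0.4921, 0.0931, 0.0872]
ee_rot: [-1.909, 2.094, -0.469]
force: [2.9, -1.9, -3.6]
width: 0.257
[ 2.22906981 -1.60293589 -2.14877725]
```

View pics/c12.png

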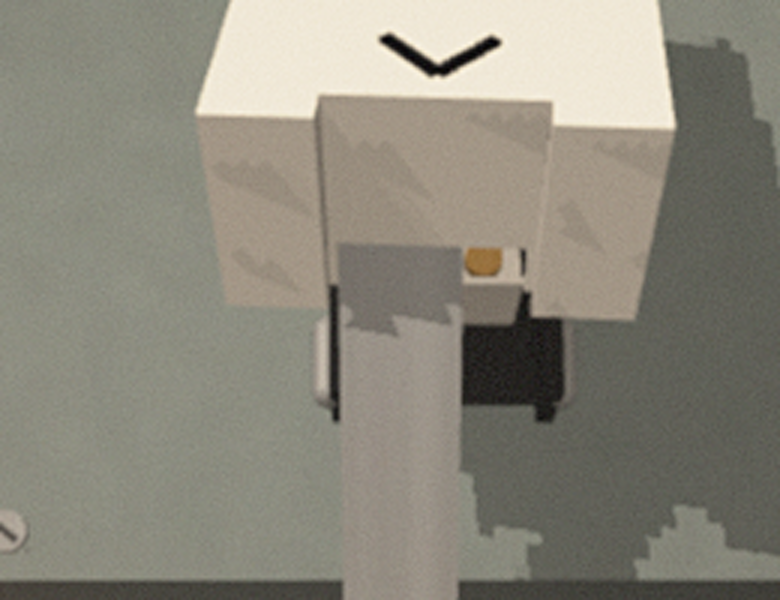

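View pics/c13.png

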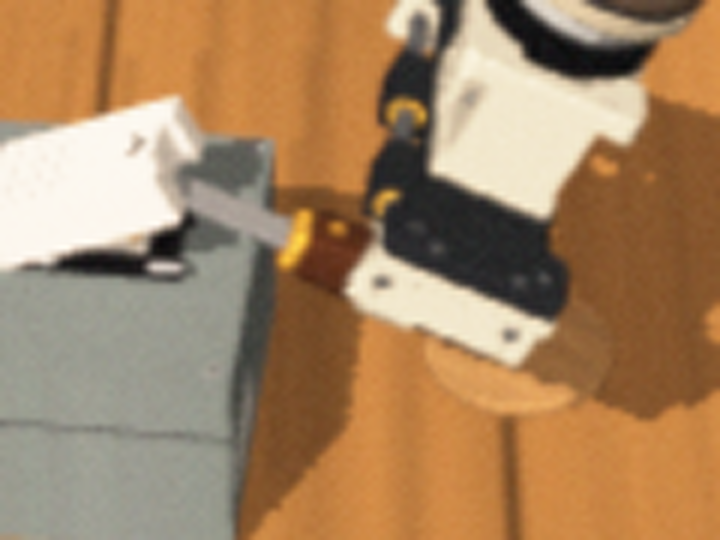

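Unexpected: the TCP rose instead of going down, and the cover is tilted up strongly on the blade, with its near catches clear off. Checking the joints for a range limit before I move again.

```bash
python3 - <<'E'
from cell import arm
o=arm.observe();print(o["joints"].round(3),o["position"],o["force"],o["ft_torque"],o["clock"])
from h import *
print(R.from_rotvec(o["ee_rot"]).as_matrix().round(3))
E
```

```text
[-0.869  0.316  0.492  2.407  0.672  0.119 -2.741] [0.49149873 0.09273196 0.08670978] [ 2.22906981 -1.60293589 -2.14877725] [-0.07493981  0.52853541 -0.19305989] 11.2
[[-0.095 -0.909  0.406]
 [-0.995  0.079 -0.057]
 [ 0.02  -0.41  -0.912]]
```

Joints 6 and 7 are at their range ends, and that caused the jump: the steep pitch drove the IK to its limits. The slot end is up now, so I'll back off to a low pitch, lower the cover gently and withdraw the blade.

```bash
python3 - <<'E'
from h import *
from cell import arm
o=arm.observe();q=o["position"];R0=R.from_rotvec(o["ee_rot"]).as_matrix()
t=q+R0@[0,-.115,-.0095];print("tip rel edge",[(t-E0)@D,(t-E0)@np.array([-D[1],D[0],0]),t[2]-.095])
for s,h,p in((.040,.028,.35),(.040,.022,.25),(.038,.015,.15),(.034,.012,.1),(.012,.012,.08),(-.02,.014,.05)):
    print(s,h,p);go(*tiptarget(s,h,p))
E
```

```text
tip rel edge [np.float64(0.047310405163750416), np.float64(0.008196566274010263), np.float64(0.04748466161989218)]
0.04 0.028 0.35
dp [0.0075, 0.0151, 0.0066] rot [-0.0721, -0.0206, 0.0024] t 11.2
0.04 0.022 0.25
dp [0.0076, 0.0171, 0.0006] rot [-0.1721, -0.0208, 0.0014] t 11.2
0.038 0.015 0.15
dp [0.0077, 0.0201, -0.0053] rot [-0.2721, -0.0208, 0.0004] t 11.2
0.034 0.012 0.1
dp [0.0078, 0.0238, -0.0098] rot [-0.3221, -0.0209, -0.0002] t 11.2
0.012 0.012 0.08
dp [0.0079, 0.0433, -0.0211] rot [-0.3421, -0.0209, -0.0004] t 11.2
-0.02 0.014 0.05
dp [0.0082, 0.0707, -0.0393] rot [-0.3721, -0.0209, -0.0007] t 11.2
```

```bash
python3 -m pendant '[{"dp":[0.0025,0.005,0.0022],"rotation":[-0.024,-0.007,0],"fingers":1},{"dp":[0.005,0.010,0.0044],"rotation":[-0.048,-0.014,0],"fingers":1},{"dp":[0.0075,0.0151,0.0066],"rotation":[-0.072,-0.0206,0.002],"fingers":1},{"dp":[0.0075,0.016,0.0036],"rotation":[-0.122,-0.0206,0.002],"fingers":1},{"dp":[0.0076,0.0171,0.0006],"rotation":[-0.172,-0.0206,0.001],"fingers":1},{"dp":[0.0077,0.0186,-0.0023],"rotation":[-0.222,-0.0206,0],"fingers":1},{"dp":[0.0077,0.0201,-0.0053],"rotation":[-0.272,-0.0206,0],"fingers":1},{"dp":[0.0078,0.022,-0.0075],"rotation":[-0.297,-0.0206,0],"fingers":1},{"dp":[0.0078,0.0238,-0.0098],"rotation":[-0.322,-0.021,0],"fingers":1},{"dp":[0.0078,0.0238,-0.0098],"rotation":[-0.322,-0.021,0],"fingers":1}]'
python3 - <<'E'
from cell import arm
import cv2
from h import *
im=arm.get_image("wrist");cv2.imwrite("pics/c14.png",cv2.resize(im[0:200,180:440],None,fx=3,fy=3,interpolation=cv2.INTER_CUBIC))
im=arm.get_image("side");cv2.imwrite("pics/c15.png",cv2.resize(im[210:300,220:340],None,fx=6,fy=6,interpolation=cv2.INTER_CUBIC))
o=arm.observe();print(o["force"],o["joints"].round(3),o["position"])
go(*tiptarget(.034,.012,.1))
E
```

```text
clock: 12.45
position: [0.4651, 0.0873, 0.086]
ee_rot: [-2.072, 2.268, -0.113]
force: [0.8, -0.3, -2.5]
width: 0.265
[ 0.04404309 -0.04970992 -1.57455901] [-0.186  0.34  -0.179  2.166  0.194  0.558 -2.174] [0.46488503 0.08743349 0.08590168]
dp [-0.0, -0.0003, -0.0001] rot [-0.0002, -0.0, 0.0001] t 12.55
```

View pics/c14.png

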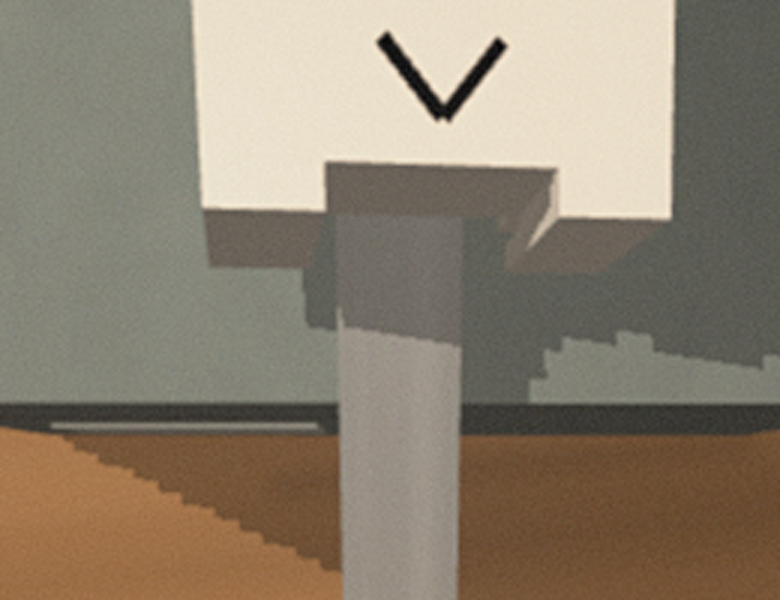

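View pics/c15.png

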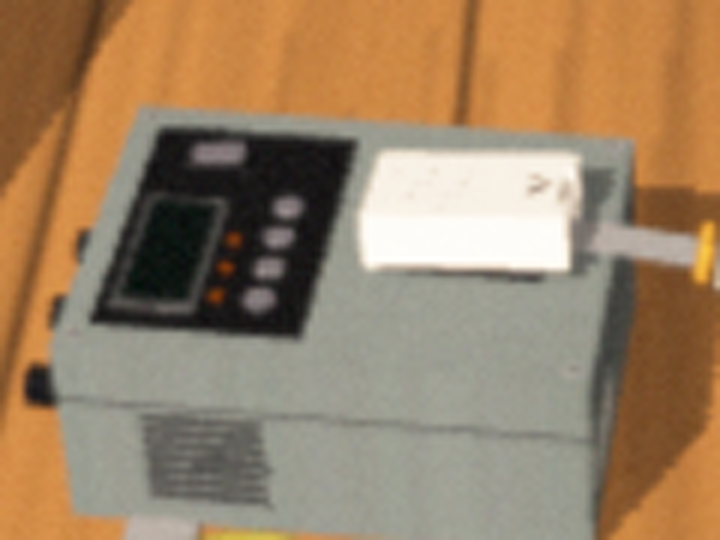

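The cover now sits with its slot end raised, a little rolled, and its far end down. I'll lower the blade inside the slot first to see whether the cover stays up by itself.

```bash
python3 -m pendant '[{"dp":[0,0,0.003],"rotation":[-0.02,0,0],"fingers":1},{"dp":[0,0,0.006],"rotation":[-0.04,0,0],"fingers":1},{"dp":[0,0,0.006],"rotation":[-0.05,0,0],"fingers":1},{"dp":[0,0,0.006],"rotation":[-0.05,0,0],"fingers":1}]'
python3 - <<'E'
from cell import arm
import cv2
from h import *
im=arm.get_image("wrist");cv2.imwrite("pics/c16.png",cv2.resize(im[0:200,180:440],None,fx=3,fy=3,interpolation=cv2.INTER_CUBIC))
im=arm.get_image("side");cv2.imwrite("pics/c17.png",cv2.resize(im[230:280,270:350],None,fx=9,fy=9,interpolation=cv2.INTER_CUBIC))
o=arm.observe();print(o["force"],o["position"])
t=o["position"]+R.from_rotvec(o["ee_rot"]).as_matrix()@[0,-.115,-.0095];print((t-E0)@D,t-E0)
E
```

```text
clock: 13.05
position: [0.4654, 0.0876, 0.0799]
ee_rot: [-2.097, 2.294, -0.056]
force: [-4.5, -0.5, 3.6]
width: 0.261
[-2.84454258  1.3672233   3.57795455] [0.46536004 0.08758337 0.07991603]
0.035110684966030176 [ 0.03498635 -0.00295884  0.00011946]
```

View pics/c16.png

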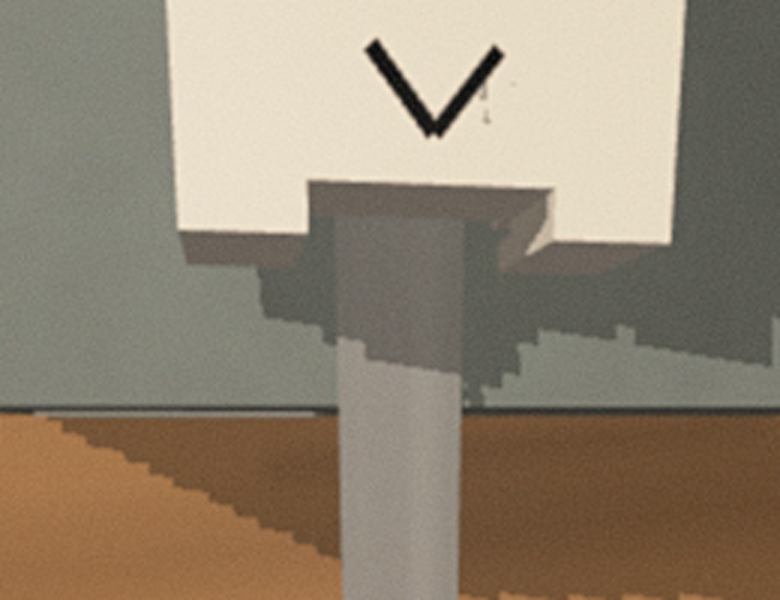

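View pics/c17.png

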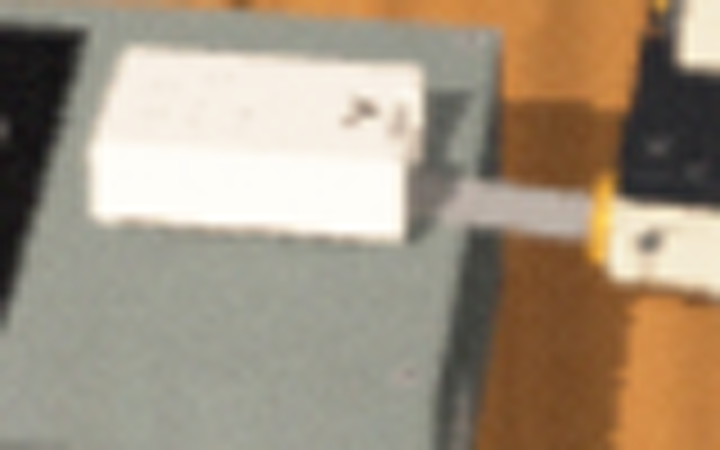

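```bash
python3 -m pendant '[{"dp":[0,0,-0.002],"rotation":[-0.01,0,0],"fingers":1},{"dp":[0,0.005,-0.002],"rotation":[-0.01,0,0],"fingers":1},{"dp":[0,0.012,-0.002],"rotation":[-0.01,0,0],"fingers":1},{"dp":[0,0.018,-0.002],"rotation":[-0.01,0,0],"fingers":1},{"dp":[0,0.022,-0.002],"rotation":[-0.01,0,0],"fingers":1},{"dp":[0,0.022,-0.002],"rotation":[-0.01,0,0],"fingers":1}]'
python3 - <<'E'
from cell import arm
import cv2,pickle
from h import *
o=arm.observe();p=arm.camera_params("wrist")
im=arm.get_image("wrist");cv2.imwrite("pics/w18.png",im);cv2.imwrite("pics/c18.png",cv2.resize(im[0:150,210:410],None,fx=4,fy=4,interpolation=cv2.INTER_CUBIC))
pickle.dump((p,o),open("w18.pkl","wb"))
im=arm.get_image("side");cv2.imwrite("pics/s19.png",im);cv2.imwrite("pics/c19.png",cv2.resize(im[230:280,270:350],None,fx=9,fy=9,interpolation=cv2.INTER_CUBIC))
E
```

```text
clock: 13.9
position: [0.443, 0.0896, 0.0808]
ee_rot: [-2.102, 2.299, -0.046]
force: [-0.2, 0.3, -1.6]
width: 0.253
```

View pics/c18.png

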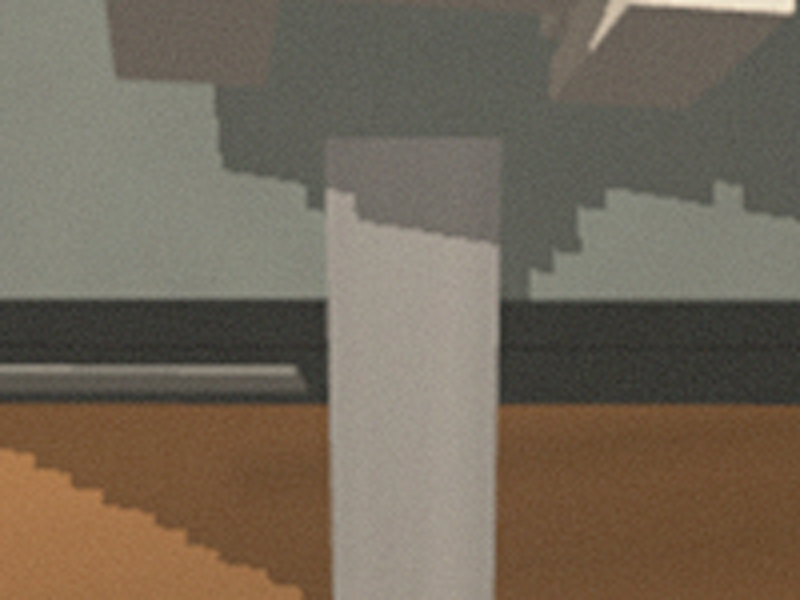

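View pics/c19.png

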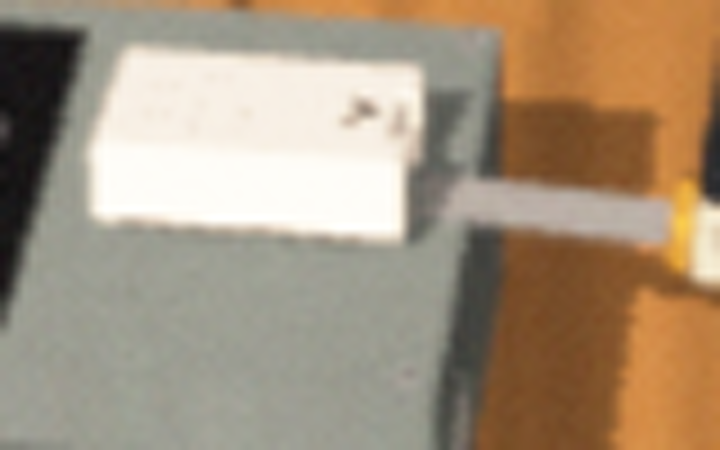

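The cover didn't move on withdrawal, so it stands by itself. Next I lay the scraper on the free bench at about (0.45, -0.16).

```bash
python3 - <<'E'
from h import *
go([.40,.06,.12],tool(PHI));go([.45,-.16,.12],tool(PHI));go([.45,-.16,.02],tool(PHI))
E
```

```text
dp [0.0334, 0.0392, -0.0407] rot [-0.0401, 0.0002, 0.0004] t 14.0
dp [0.248, -0.0303, -0.0379] rot [-0.0401, 0.0002, 0.0004] t 14.0
dp [0.248, -0.0263, 0.062] rot [-0.0401, 0.0002, 0.0004] t 14.0
```

```bash
python3 -m pendant '[{"dp":[0.003,0.03,-0.01],"rotation":[-0.02,0,0],"fingers":1},{"dp":[0.01,0.055,-0.025],"rotation":[-0.03,0,0],"fingers":1},{"dp":[0.05,0.045,-0.035],"rotation":[-0.04,0,0],"fingers":1},{"dp":[0.11,0.03,-0.037],"rotation":[-0.04,0,0],"fingers":1},{"dp":[0.17,0,-0.037],"rotation":[-0.04,0,0],"fingers":1},{"dp":[0.22,-0.026,-0.02],"rotation":[-0.04,0,0],"fingers":1},{"dp":[0.245,-0.027,0.02],"rotation":[-0.04,0,0],"fingers":1},{"dp":[0.248,-0.027,0.05],"rotation":[-0.04,0,0],"fingers":1},{"dp":[0.248,-0.027,0.062],"rotation":[-0.04,0,0],"fingers":1},{"dp":[0.248,-0.027,0.062],"rotation":[-0.04,0,0],"fingers":1}]'
python3 - <<'E'
from h import *
from cell import arm
import cv2
cv2.imwrite("pics/w20.png",arm.get_image("wrist"))
im=arm.get_image("top");cv2.imwrite("pics/t20.png",im);cv2.imwrite("pics/c20.png",cv2.resize(im[200:250,280:340],None,fx=10,fy=10,interpolation=cv2.INTER_CUBIC))
im=arm.get_image("side");cv2.imwrite("pics/s20.png",im)
cv2.imwrite("pics/c21.png",cv2.resize(im[170:270,280:400],None,fx=6,fy=6,interpolation=cv2.INTER_CUBIC))
go([.45,-.16,.0045],tool(PHI))
E
```

```text
clock: 15.25
position: [0.4506, -0.1594, 0.0198]
ee_rot: [2.12, -2.318, -0.002]
force: [0.8, 1.0, -1.2]
width: 0.256
dp [0.0004, 0.0016, 0.0166] rot [-0.0019, -0.0, 0.0013] t 15.4
```

View pics/c20.png

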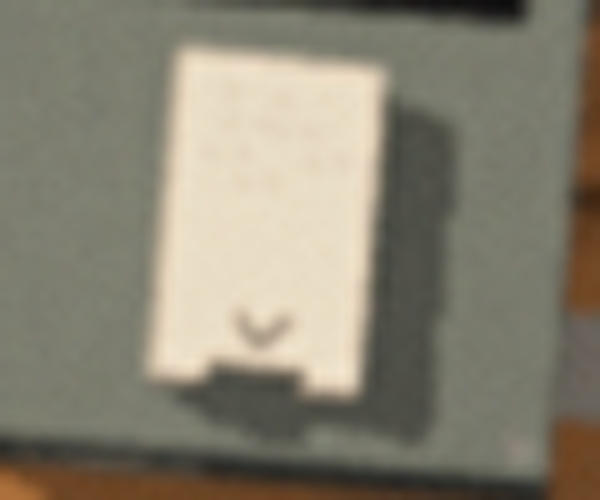

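View pics/c21.png

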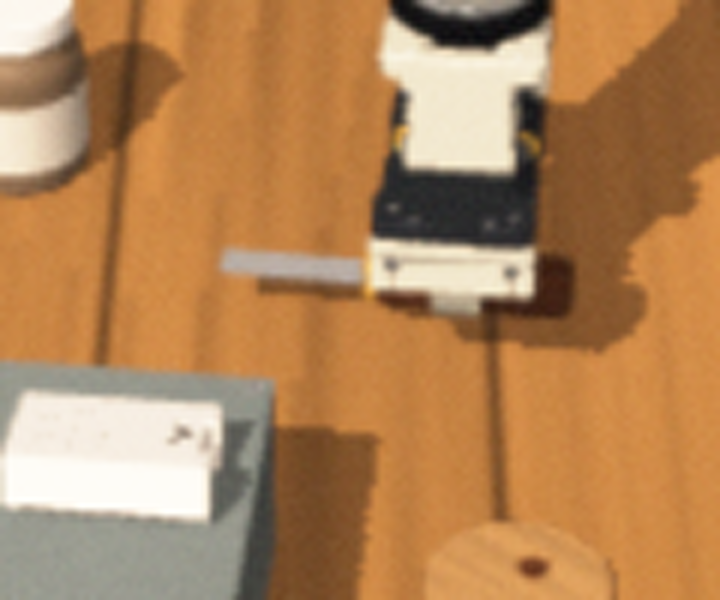

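View pics/w20.png

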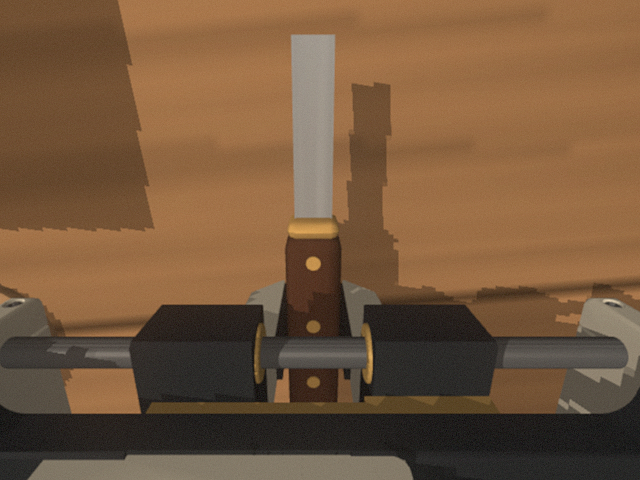

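The cover lid in the top view has corners at crop (178,47), (388,66), (362,397), (148,380). The scraper is level about 16 mm above the bench. I'll lower and release it.

```bash
python3 -m pendant '[{"dp":[0,0,0.010],"rotation":[0,0,0],"fingers":1},{"dp":[0,0,0.0155],"rotation":[0,0,0],"fingers":1},{"dp":[0,0,0.0165],"rotation":[0,0,0],"fingers":1},{"dp":[0,0,0.0165],"rotation":[0,0,0],"fingers":1}]'
python3 -m pendant '[{"dp":[0,0,0],"rotation":[0,0,0],"fingers":-1},{"dp":[0,0,0],"rotation":[0,0,0],"fingers":-1},{"dp":[0,0,0],"rotation":[0,0,0],"fingers":-1},{"dp":[0,0,0],"rotation":[0,0,0],"fingers":-1},{"dp":[0,0,-0.03],"rotation":[0,0,0],"fingers":-1},{"dp":[0,0,-0.09],"rotation":[0,0,0],"fingers":-1},{"dp":[0,0,-0.15],"rotation":[0,0,0],"fingers":-1},{"dp":[0,0,-0.18],"rotation":[0,0,0],"fingers":-1},{"dp":[0,0,-0.18],"rotation":[0,0,0],"fingers":-1}]'
python3 - <<'E'
from h import *
c=E0+.110*D;cv=E0+.059*D;print(c,cv)
go([cv[0]-.09,cv[1]+.01,.235],tool(PHI))
E
```

```text
clock: 15.9
position: [0.4515, -0.1596, 0.0046]
ee_rot: [-2.12, 2.317, -0.002]
force: [0.3, -0.1, -0.7]
width: 0.259
clock: 17.02
position: [0.4528, -0.16, 0.187]
ee_rot: [-2.118, 2.315, -0.009]
force: [-0.0, 0.6, -0.1]
width: 0.998
[0.6538548  0.07041336 0.095     ] [0.60306121 0.07499717 0.095     ]
dp [-0.2493, -0.0387, -0.048] rot [-0.0066, -0.0009, 0.0013] t 17.025
```

```bash
python3 -m pendant '[{"dp":[-0.06,-0.01,-0.03],"rotation":[-0.0066,0,0],"fingers":-1},{"dp":[-0.12,-0.03,-0.06],"rotation":[-0.0066,0,0],"fingers":-1},{"dp":[-0.18,-0.05,-0.07],"rotation":[-0.0066,0,0],"fingers":-1},{"dp":[-0.24,-0.07,-0.07],"rotation":[-0.0066,0,0],"fingers":-1},{"dp":[-0.249,-0.075,-0.07],"rotation":[-0.0066,0,0],"fingers":-1},{"dp":[-0.249,-0.075,-0.07],"rotation":[-0.0066,0,0],"fingers":-1},{"dp":[-0.249,-0.075,-0.07],"rotation":[-0.0066,0,0],"fingers":-1}]'
python3 - <<'E'
from cell import arm
import cv2,pickle
o=arm.observe();p=arm.camera_params("wrist")
im=arm.get_image("wrist");cv2.imwrite("pics/w22.png",im)
pickle.dump((p,o),open("w22.pkl","wb"));print(o["position"])
E
```

```text
clock: 17.9
position: [0.5484, 0.0802, 0.2561]
ee_rot: [2.118, -2.317, -0.0]
force: [-0.3, -1.1, -0.0]
width: 1.0
[0.54838664 0.08023948 0.25606781]
```

View pics/w22.png

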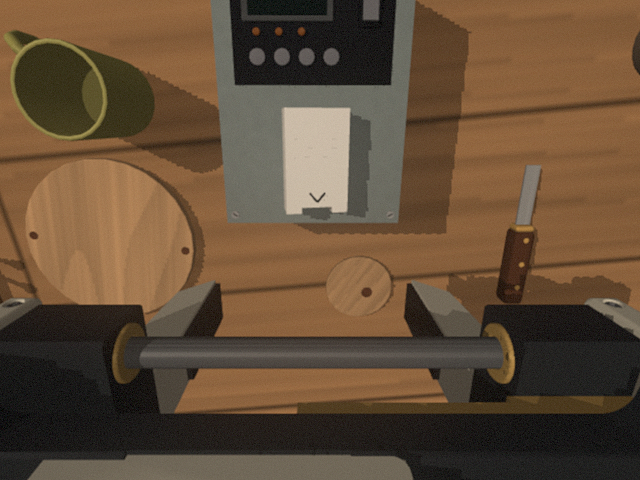

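```bash
python3 - <<'E'
import cv2
im=cv2.imread("pics/w22.png"); cv2.imwrite("pics/c22.png",cv2.resize(im[95:230,265:385],None,fx=4.4,fy=4.4,interpolation=cv2.INTER_CUBIC))
E
```

```text
(no output)
```

View pics/c22.png

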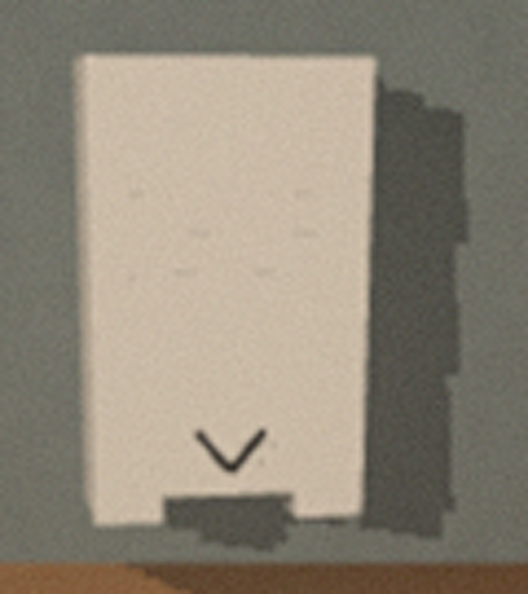

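```bash
cat > fit.py <<'E'
from h import *
import pickle
from cell import arm
T=arm.camera_params("top");S=arm.camera_params("side");W,_=pickle.load(open("w22.pkl","rb"))
# cover frame, origin underside centre
a,b=.042,.026
lid=lambda sx,sy,z=.024:[sx*a,sy*b,z]
wt=[(84,56),(376,57),(362,515),(95,523)];wu=[(u/4.4+265,v/4.4+95) for u,v in wt];wl=[lid(1,1),lid(1,-1),lid(-1,-1),lid(-1,1)]
tt=[(178,47),(388,66),(362,397),(148,380)];tu=[(u/10+280,v/10+200) for u,v in tt]
st=[(128,45),(425,65),(408,155),(92,148),(405,242),(92,219)];su=[(u/9+270,v/9+230) for u,v in st];sl=[lid(1,-1),lid(-1,-1),lid(-1,1),lid(1,1),lid(-1,1,0),lid(1,1,0)]
def f(q,w):
    M=R.from_euler("ZYX",q[3:]).as_matrix();g=lambda L:np.asarray(L)@M.T+q[:3]
    return np.r_[w[0]*(proj(W,g(wl))-wu).ravel(),w[1]*(proj(T,g(wl))-tu).ravel(),w[2]*(proj(S,g(sl))-su).ravel()]
for w in((1,1,1),(1,0,1),(0,1,1),(1,1,.3)):
    r=least_squares(f,[.603,.075,.097,-.09,0,0],args=(w,));q=r.x
    M=R.from_euler("ZYX",q[3:]).as_matrix();n=M@[-.037,0,.003]+q[:3]
    print(w,q.round(4),"notch z",n[2].round(4),"cen",(M@[0,0,.012]+q[:3]).round(4),np.abs(r.fun).max().round(2))
    if w==(1,1,1):print(r.fun.reshape(-1,2).round(1).tolist(),np.round([(M@np.array(l)+q[:3])[2] for l in [lid(1,1,0),lid(1,-1,0),lid(-1,-1,0),lid(-1,1,0)]],4))
E
python3 fit.py
```

```text
(1, 1, 1) [ 0.6019  0.0743  0.0977 -0.0888  0.0073  0.1214] notch z 0.1009 cen [0.6018 0.0729 0.1096] 1.13
[[0.1, 0.4], [-0.3, 0.4], [-0.1, 0.0], [0.2, 0.0], [0.6, -0.2], [-0.4, -0.1], [-0.5, -1.0], [0.7, -1.1], [-0.0, 0.0], [-0.1, -0.2], [-0.8, 1.0], [0.3, -0.4], [-0.4, -0.5], [0.6, -0.1]] [0.1005 0.0942 0.0948 0.1011]
(1, 0, 1) [ 0.6019  0.0744  0.0978 -0.0893  0.0132  0.1249] notch z 0.1013 cen [0.6019 0.0729 0.1097] 0.89
(0, 1, 1) [ 0.6013  0.075   0.0979 -0.0809  0.0008  0.1364] notch z 0.1009 cen [0.6012 0.0734 0.1098] 0.89
(1, 1, 0.3) [ 0.6022  0.0739  0.0979 -0.0897 -0.009   0.1035] notch z 0.1006 cen [0.6019 0.0727 0.1099] 1.07
```

Fitting all three views puts the cover rolled about 0.12 rad (+y side up, -y side down), with the notch near z = 0.101. That is right at the no-touch limit. I'll refine it with the closer foot view from the earlier wrist image before any grasp.

```bash
cat >> fit.py <<'E'
print("with w18")
W2,_=pickle.load(open("w18.pkl","rb"))
u2=[(u/4+210,v/4) for u,v in [(118,78),(268,85),(552,97),(690,107),(628,8),(795,14)]]
l2=[[-.042,.026,0],[-.042,.013,0],[-.042,-.013,0],[-.042,-.026,0],[-.042,-.013,.024],[-.042,-.026,.024]]
def f2(q,w,w4):
    M=R.from_euler("ZYX",q[3:]).as_matrix();return np.r_[f(q,w),w4*(proj(W2,np.asarray(l2)@M.T+q[:3])-u2).ravel()]
for w,w4 in(((1,1,1),1),((1,0,0),1),((1,1,0),1),((1,0,.5),1)):
    r=least_squares(f2,[.603,.075,.097,-.09,0,0],args=(w,w4));q=r.x
    M=R.from_euler("ZYX",q[3:]).as_matrix();n=M@[-.037,0,.003]+q[:3]
    print(w,w4,q.round(4),"notch z",n[2].round(4),np.round([(M@np.array(l)+q[:3])[2] for l in [lid(1,1,0),lid(1,-1,0),lid(-1,-1,0),lid(-1,1,0)]],4),np.abs(r.fun).max().round(2))
    print(r.fun[-12:].round(1))
E
python3 fit.py | sed -n '/with/,$p'
```

```text
with w18
(1, 1, 1) 1 [ 0.6027  0.0748  0.0995 -0.0911 -0.0132  0.1462] notch z 0.102 [0.1038 0.0962 0.0951 0.1027] 1.49
[ 0.3  0.5 -0.   0.4  0.1  0.7 -0.2 -0.3  0.2 -0.6 -0.6  0.1]
(1, 0, 0) 1 [ 0.6027  0.0747  0.1    -0.0928 -0.0186  0.1458] notch z 0.1023 [0.1046 0.097  0.0954 0.103 ] 0.53
[ 0.1  0.1 -0.1  0.1  0.2  0.4 -0.1 -0.5  0.2 -0.5 -0.4  0.3]
(1, 1, 0) 1 [ 0.6026  0.0747  0.1002 -0.0925 -0.0203  0.1452] notch z 0.1024 [0.1048 0.0973 0.0955 0.1031] 1.24
[ 0.1  0.2 -0.2  0.1  0.2  0.4 -0.1 -0.6  0.2 -0.4 -0.4  0.4]
(1, 0, 0.5) 1 [ 0.6027  0.0747  0.0998 -0.0924 -0.0165  0.1461] notch z 0.1022 [0.1043 0.0967 0.0953 0.1029] 0.83
[ 0.2  0.2 -0.1  0.2  0.2  0.5 -0.2 -0.4  0.2 -0.6 -0.5  0.2]
```

The refined fit gives a roll of 0.146 rad with the notch at about 0.102. Both -y catches look engaged again. Touching it now would be too risky, so I'll lever again. This time I'll grasp the scraper with the tool leaning forward 0.35 rad, so the levering stays clear of the wrist limits.

```bash
python3 - <<'E'
from h import *
import pickle,cv2
p,o=pickle.load(open("w22.pkl","rb"))
im=cv2.imread("pics/w22.png"); cv2.imwrite("pics/c23.png",cv2.resize(im[155:315,480:570],None,fx=3.7,fy=3.7,interpolation=cv2.INTER_CUBIC))
E
```

```text
(no output)
```

View pics/c23.png

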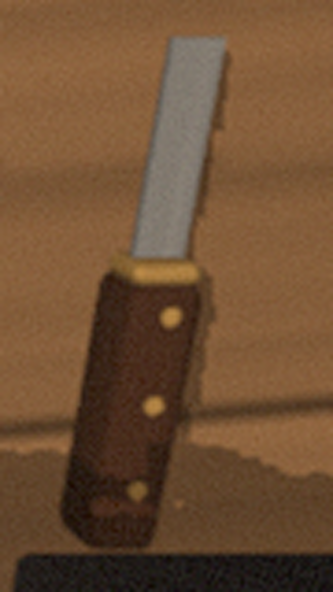

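```bash
python3 - <<'E'
from h import *
import pickle
p,o=pickle.load(open("w22.pkl","rb"))
t=ray(p,(533.8,165),.014);b=ray(p,(523.2,223.9),.014);d=t-b
phi=np.arctan2(d[1],d[0]);print(t,b,np.linalg.norm(d),phi)
phi2=-.09
g=np.array([.4515,-.1596,0]); print("pred tip",g+.115*D)
go([.449,-.1594,.13],tool(PHI,-.35));go([.449,-.1594,.009],tool(PHI,-.35))
E
```

```text
[ 0.56620306 -0.17030226  0.014     ] [ 0.49791179 -0.16484068  0.014     ] 0.06850931069904347 -0.07980495354402868
pred tip [ 0.56603456 -0.16993603  0.        ]
dp [0.247, 0.0772, 0.127] rot [-0.3485, -0.0019, -0.0009] t 17.95
dp [0.2468, 0.0771, 0.248] rot [-0.3485, -0.0019, -0.0009] t 17.95
```

```bash
python3 -m pendant '[{"dp":[0.06,0.02,0],"rotation":[-0.09,0,0],"fingers":-1},{"dp":[0.12,0.04,0.03],"rotation":[-0.18,0,0],"fingers":-1},{"dp":[0.18,0.06,0.07],"rotation":[-0.27,-0.001,0],"fingers":-1},{"dp":[0.235,0.077,0.10],"rotation":[-0.348,-0.002,-0.001],"fingers":-1},{"dp":[0.247,0.077,0.13],"rotation":[-0.348,-0.002,-0.001],"fingers":-1},{"dp":[0.247,0.077,0.13],"rotation":[-0.348,-0.002,-0.001],"fingers":-1},{"dp":[0.247,0.077,0.18],"rotation":[-0.348,-0.002,-0.001],"fingers":-1},{"dp":[0.247,0.077,0.225],"rotation":[-0.348,-0.002,-0.001],"fingers":-1},{"dp":[0.247,0.077,0.245],"rotation":[-0.348,-0.002,-0.001],"fingers":-1},{"dp":[0.247,0.077,0.248],"rotation":[-0.348,-0.002,-0.001],"fingers":-1},{"dp":[0.247,0.077,0.248],"rotation":[-0.348,-0.002,-0.001],"fingers":-1}]'
python3 - <<'E'
from cell import arm
print(arm.observe()["joints"].round(2))
from h import *
go([.449,-.1594,.009],tool(PHI,-.35))
E
```

```text
clock: 19.32
position: [0.4496, -0.1596, 0.01]
ee_rot: [1.945, -2.128, -0.374]
force: [0.4, -0.2, 0.5]
width: 0.999
[ 0.28  0.68 -0.12  1.84  0.13  0.98 -1.57]
dp [-0.0002, 0.0003, 0.0012] rot [-0.0017, 0.0, 0.0001] t 19.325
```

```bash
python3 -m pendant '[{"dp":[0,0,0.001],"rotation":[0,0,0],"fingers":1},{"dp":[0,0,0.001],"rotation":[0,0,0],"fingers":1},{"dp":[0,0,0.001],"rotation":[0,0,0],"fingers":1},{"dp":[0,0,0.001],"rotation":[0,0,0],"fingers":1},{"dp":[0,0,0.001],"rotation":[0,0,0],"fingers":1},{"dp":[0,0,0.001],"rotation":[0,0,0],"fingers":1},{"dp":[0,0,0.001],"rotation":[0,0,0],"fingers":1},{"dp":[0,0,0.001],"rotation":[0,0,0],"fingers":1},{"dp":[0,0,0.001],"rotation":[0,0,0],"fingers":1},{"dp":[0,0,0.001],"rotation":[0,0,0],"fingers":1},{"dp":[0,0,0.001],"rotation":[0,0,0],"fingers":1}]' 60
python3 - <<'E'
from cell import arm
from h import *
o=arm.observe();q=o["position"];R0=R.from_rotvec(o["ee_rot"]).as_matrix()
tip=np.array([.566,-.1700,.013]);rel=R0.T@(tip-q);print(o["width"],q,"tip in tool",rel, "blade dir",R0.T@D)
go(q+[0,0,.12],tool(PHI,-.35))
E
```

```text
clock: 20.7
position: [0.4493, -0.1596, 0.009]
ee_rot: [1.945, -2.128, -0.375]
force: [-0.0, -0.3, -0.3]
width: 0.255
0.25490463783135414 [ 0.44927768 -0.15957189  0.00903583] tip in tool [-1.01258234e-04 -1.08799097e-01 -4.37185006e-02] blade dir [ 3.54590258e-05 -9.39965743e-01 -3.41268810e-01]
dp [-0.0, 0.041, -0.1128] rot [-0.0017, 0.0001, 0.0001] t 20.7
```

```bash
cat >> h.py <<'E'
def tt2(s,h,p,lat=0):
    P=E0+s*D+lat*np.array([-D[1],D[0],0])+[0,0,h];Rt=tool(PHI,p-.35);return P-Rt@np.array([0,-.1088,-.0437]),Rt
E
python3 - <<'E'
from h import *
go([.449,-.1596,.12],tool(PHI,-.35));go(*tt2(-.02,.04,0));go(*tt2(.012,.012,0))
print(tt2(.012,.012,0)[0])
E
```

```text
dp [0.0, 0.0381, -0.1042] rot [-0.0017, 0.0001, 0.0001] t 20.7
dp [-0.2475, 0.102, -0.093] rot [-0.0017, 0.0001, 0.0001] t 20.7
dp [-0.2475, 0.0623, -0.0776] rot [-0.0017, 0.0001, 0.0001] t 20.7
[0.43953734 0.08975418 0.10325669]
```

```bash
python3 -m pendant '[{"dp":[0,0.02,-0.05],"rotation":[0,0,0],"fingers":1},{"dp":[0,0.05,-0.104],"rotation":[0,0,0],"fingers":1},{"dp":[-0.05,0.09,-0.12],"rotation":[0,0,0],"fingers":1},{"dp":[-0.11,0.102,-0.12],"rotation":[0,0,0],"fingers":1},{"dp":[-0.17,0.102,-0.11],"rotation":[0,0,0],"fingers":1},{"dp":[-0.22,0.102,-0.1],"rotation":[0,0,0],"fingers":1},{"dp":[-0.2475,0.102,-0.093],"rotation":[0,0,0],"fingers":1},{"dp":[-0.2475,0.085,-0.086],"rotation":[0,0,0],"fingers":1},{"dp":[-0.2475,0.0625,-0.078],"rotation":[0,0,0],"fingers":1},{"dp":[-0.2475,0.0625,-0.078],"rotation":[0,0,0],"fingers":1},{"dp":[-0.2475,0.0625,-0.078],"rotation":[0,0,0],"fingers":1}]'
python3 - <<'E'
from h import *
from cell import arm
import cv2,pickle
o=arm.observe();p=arm.camera_params("wrist");im=arm.get_image("wrist");cv2.imwrite("pics/w24.png",im);pickle.dump((p,o),open("w24.pkl","wb"))
print(o["joints"].round(2),o["force"])
go(*tt2(.012,.012,0));go(*tt2(.012,.003,0))
E
```

```text
clock: 22.08
position: [0.4392, 0.0891, 0.1037]
ee_rot: [1.943, -2.129, -0.375]
force: [-0.5, -0.1, -1.0]
width: 0.256
[-0.05  0.52 -0.25  1.85 -0.    1.11 -1.95] [-0.50022744 -0.06600776 -0.99934975]
dp [-0.0004, -0.0005, 0.0006] rot [-0.0015, 0.0001, -0.0006] t 22.125
dp [-0.0004, -0.0036, 0.009] rot [-0.0015, 0.0001, -0.0006] t 22.125
```

View pics/w24.png

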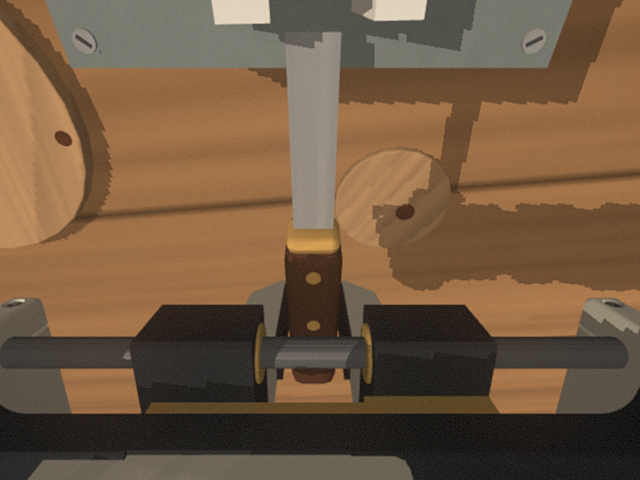

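The blade is centred in front of the slot, and joint 6 is at 1.11 so there's plenty of range. Lowering and inserting.

```bash
python3 -m pendant '[{"dp":[-0.0004,-0.002,0.005],"rotation":[-0.001,0,0],"fingers":1},{"dp":[-0.0004,-0.0036,0.009],"rotation":[-0.001,0,0],"fingers":1},{"dp":[-0.0004,-0.0036,0.009],"rotation":[-0.001,0,0],"fingers":1},{"dp":[-0.0004,-0.0083,0.0073],"rotation":[-0.001,0,0],"fingers":1},{"dp":[-0.0004,-0.013,0.0056],"rotation":[-0.001,0,0],"fingers":1},{"dp":[-0.0004,-0.0177,0.0039],"rotation":[-0.001,0,0],"fingers":1},{"dp":[-0.0004,-0.0224,0.0022],"rotation":[-0.001,0,0],"fingers":1},{"dp":[-0.0004,-0.0271,0.0005],"rotation":[-0.001,0,0],"fingers":1},{"dp":[-0.0004,-0.0280,0.0001],"rotation":[-0.001,0,0],"fingers":1},{"dp":[-0.0004,-0.0280,0.0001],"rotation":[-0.001,0,0],"fingers":1}]'
python3 - <<'E'
from h import *
from cell import arm
import cv2,pickle
im=arm.get_image("wrist");cv2.imwrite("pics/c25.png",cv2.resize(im[0:150,210:410],None,fx=4,fy=4,interpolation=cv2.INTER_CUBIC))
o=arm.observe();q=o["position"];R0=R.from_rotvec(o["ee_rot"]).as_matrix();t=q+R0@[0,-.1088,-.0437];print((t-E0)@D,t-E0,o["force"])
# lever about edge: blade underside point on edge
rel=R0.T@(E0-q)
for a in np.arange(.1,.65,.1):
    M=R.from_rotvec([a,0,0]).as_matrix();print(round(a,2),(rel-M@rel).round(4).tolist())
E
```

```text
clock: 23.38
position: [0.4653, 0.0874, 0.0943]
ee_rot: [1.943, -2.128, -0.376]
force: [-0.6, 0.1, -2.0]
width: 0.256
0.0378233953185193 [ 0.03765876 -0.00352749  0.0030753 ] [-0.22230184  0.00905884 -0.83402971]
0.1 [0.0, -0.0032, 0.0073]
0.2 [0.0, -0.007, 0.0142]
0.3 [-0.0, -0.0116, 0.0207]
0.4 [0.0, -0.0167, 0.0267]
0.5 [-0.0, -0.0225, 0.0322]
0.6 [0.0, -0.0287, 0.0371]
```

View pics/c25.png

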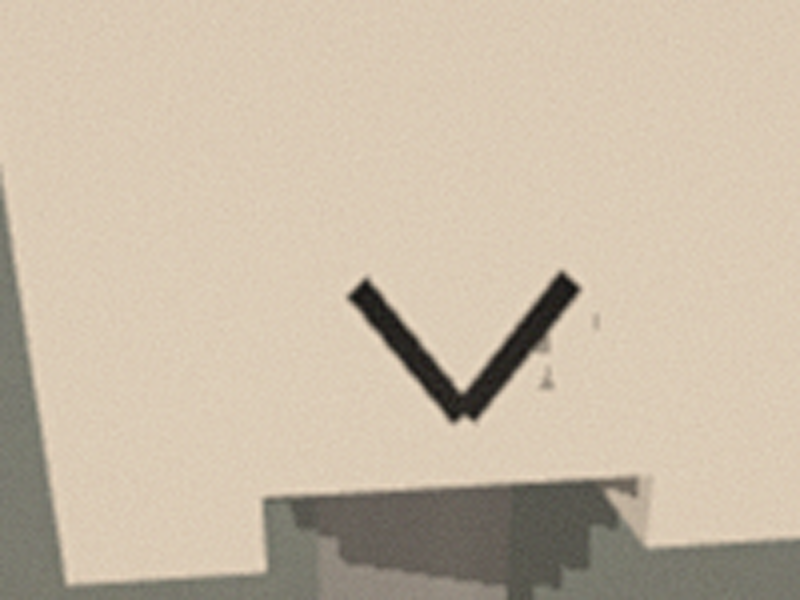

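```bash
python3 -m pendant '[{"dp":[0,-0.0016,0.0045],"rotation":[0.05,0,0],"fingers":1},{"dp":[0,-0.0032,0.0083],"rotation":[0.1,0,0],"fingers":1},{"dp":[0,-0.0051,0.0118],"rotation":[0.15,0,0],"fingers":1},{"dp":[0,-0.007,0.0152],"rotation":[0.2,0,0],"fingers":1},{"dp":[0,-0.0093,0.0185],"rotation":[0.25,0,0],"fingers":1},{"dp":[0,-0.0116,0.0217],"rotation":[0.3,0,0],"fingers":1},{"dp":[0,-0.0116,0.0217],"rotation":[0.3,0,0],"fingers":1}]'
python3 - <<'E'
from h import *
from cell import arm
import cv2
im=arm.get_image("wrist");cv2.imwrite("pics/c26.png",cv2.resize(im[0:150,210:410],None,fx=4,fy=4,interpolation=cv2.INTER_CUBIC))
o=arm.observe();q=o["position"];R0=R.from_rotvec(o["ee_rot"]).as_matrix();print(o["force"],o["joints"].round(2))
rel=R0.T@(E0-q)
for a in np.arange(.05,.4,.05):
    M=R.from_rotvec([a,0,0]).as_matrix();print(round(a,2),(rel-M@rel).round(4).tolist())
E
```

```text
clock: 24.3
position: [0.4675, 0.0871, 0.07]
ee_rot: [2.096, -2.293, -0.058]
force: [-0.1, 0.4, -1.3]
width: 0.253
[ 0.68910675 -0.3228667  -1.98899785] [-0.12  0.44 -0.21  2.05  0.11  0.72 -2.06]
0.05 [0.0, -0.0015, 0.0037]
0.1 [0.0, -0.0032, 0.0074]
0.15 [0.0, -0.0051, 0.0109]
0.2 [0.0, -0.0072, 0.0143]
0.25 [-0.0, -0.0095, 0.0177]
0.3 [-0.0, -0.0119, 0.0209]
0.35 [-0.0, -0.0144, 0.024]
```

View pics/c26.png

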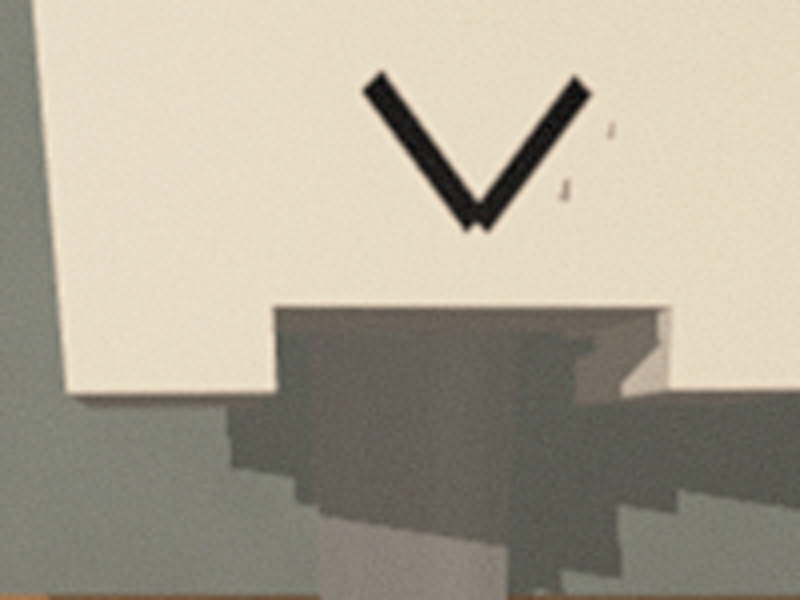

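No load yet. Continuing in small steps.

```bash
python3 -m pendant '[{"dp":[0,-0.0015,0.0042],"rotation":[0.05,0,0],"fingers":1},{"dp":[0,-0.0032,0.0079],"rotation":[0.1,0,0],"fingers":1},{"dp":[0,-0.0051,0.0114],"rotation":[0.15,0,0],"fingers":1},{"dp":[0,-0.0051,0.0114],"rotation":[0.15,0,0],"fingers":1}]'
python3 - <<'E'
from h import *
from cell import arm
import cv2
im=arm.get_image("wrist");cv2.imwrite("pics/c27.png",cv2.resize(im[0:150,210:410],None,fx=4,fy=4,interpolation=cv2.INTER_CUBIC))
im=arm.get_image("side");cv2.imwrite("pics/c28.png",cv2.resize(im[230:280,270:350],None,fx=9,fy=9,interpolation=cv2.INTER_CUBIC))
o=arm.observe();q=o["position"];R0=R.from_rotvec(o["ee_rot"]).as_matrix();print(o["force"],o["joints"].round(2))
rel=R0.T@(E0-q)
for a in np.arange(.05,.3,.05):
    M=R.from_rotvec([a,0,0]).as_matrix();print(round(a,2),(rel-M@rel).round(4).tolist())
E
```

```text
clock: 24.85
position: [0.4721, 0.0867, 0.0584]
ee_rot: [-2.075, 2.269, -0.112]
force: [0.5, 0.1, -1.2]
width: 0.256
[ 0.03242571 -0.39462825 -0.80342816] [-0.2   0.4  -0.15  2.17  0.21  0.5  -2.18]
0.05 [-0.0, -0.0016, 0.0037]
0.1 [0.0, -0.0033, 0.0073]
0.15 [-0.0, -0.0052, 0.0109]
0.2 [0.0, -0.0073, 0.0143]
0.25 [0.0, -0.0095, 0.0176]
```

View pics/c27.png

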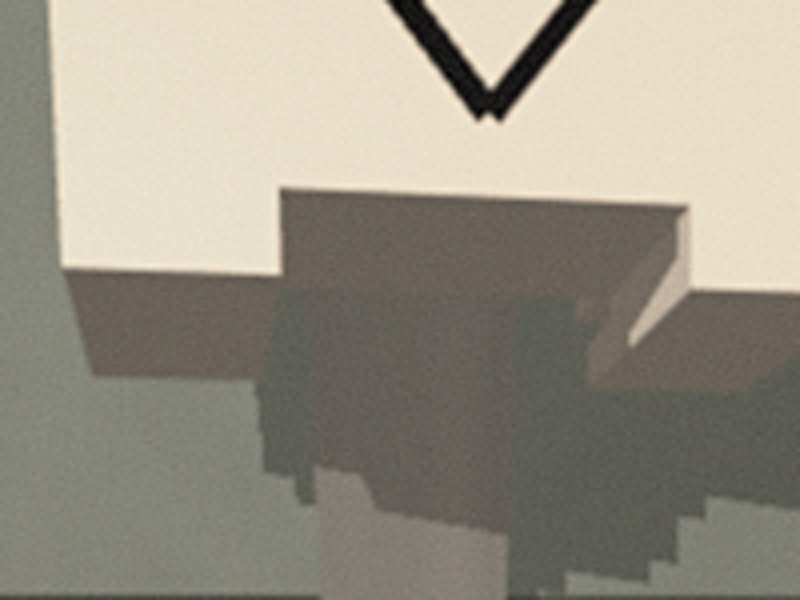

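View pics/c28.png

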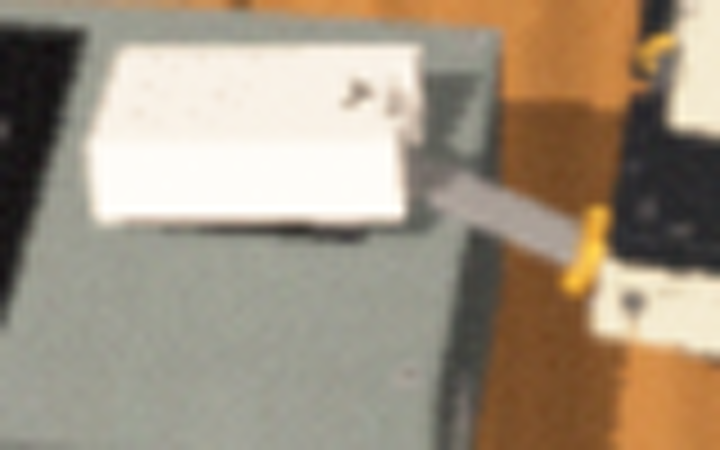

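The near end is rising without measurable load. I'll fit the cover pose in this state.

```bash
cat > fit2.py <<'E'
from h import *
from cell import arm
S=arm.camera_params("side");W=arm.camera_params("wrist")
def run(wpts,spts,x0=[.603,.075,.100,-.09,.1,0]):
    wl=[k for k,_ in wpts];wu=np.array([v for _,v in wpts]);sl=[k for k,_ in spts];su=np.array([v for _,v in spts])
    def f(q,w):
        M=R.from_euler("ZYX",q[3:]).as_matrix();g=lambda L:np.asarray(L)@M.T+q[:3]
        return np.r_[w[0]*(proj(W,g(wl))-wu).ravel(),w[1]*(proj(S,g(sl))-su).ravel()]
    for w in((1,1),(1,.3),(1,0)):
        r=least_squares(f,x0,args=(w,));q=r.x;M=R.from_euler("ZYX",q[3:]).as_matrix()
        print(w,q.round(4),"notch z",(M@[-.037,0,.003]+q[:3])[2].round(4),"bottom corners ++ +- -- -+",np.round([(M@np.array(l)+q[:3])[2] for l in [(.042,.026,0),(.042,-.026,0),(-.042,-.026,0),(-.042,.026,0)]],4),np.abs(r.fun).max().round(2))
E
python3 - <<'E'
from fit2 import *
a,b,h=.042,.026,.024
w=[((-a,b,0),(95,376)),((-a,.013,0),(262,380)),((-a,-.013,0),(590,387)),((-a,-b,0),(745,392)),((-a,b,h),(62,268)),((-a,.013,h),(280,275)),((-.037,.013,h),(281,188)),((-.037,-.013,h),(687,207)),((-a,-.013,h),(693,292))]
w=[(k,(u/4+210,v/4)) for k,(u,v) in w]
s=[((a,-b,h),(125,45)),((-a,-b,h),(422,45)),((-a,b,h),(405,142)),((a,b,h),(90,138)),((-a,b,0),(400,222)),((a,b,0),(95,220))]
s=[(k,(u/9+270,v/9+230)) for k,(u,v) in s]
run(w,s)
E
```

```text
(1, 1) [ 0.6027  0.0738  0.1023 -0.0781  0.08    0.1446] notch z 0.1083 bottom corners ++ +- -- -+ [0.1027 0.0953 0.102  0.1094] 1.57
(1, 0.3) [ 0.6027  0.0737  0.1027 -0.0788  0.077   0.1455] notch z 0.1085 bottom corners ++ +- -- -+ [0.1033 0.0958 0.1022 0.1097] 1.02
(1, 0) [ 0.6027  0.0737  0.1028 -0.0789  0.0766  0.1456] notch z 0.1086 bottom corners ++ +- -- -+ [0.1033 0.0958 0.1022 0.1098] 1.06
```

Current state: the far +y catch has also let go, the far -y corner is still down, and the near end is held up only by the blade. I'll lever a bit further so the near -y side clears its catch, then lower in view to see if it holds.

```bash
python3 -m pendant '[{"dp":[0,-0.0015,0.004],"rotation":[0.05,0,0],"fingers":1},{"dp":[0,-0.0033,0.0076],"rotation":[0.1,0,0],"fingers":1},{"dp":[0,-0.0052,0.0112],"rotation":[0.15,0,0],"fingers":1},{"dp":[0,-0.0052,0.0112],"rotation":[0.15,0,0],"fingers":1}]'
python3 - <<'E'
from h import *
from cell import arm
import cv2
im=arm.get_image("wrist");cv2.imwrite("pics/c29.png",cv2.resize(im[0:150,210:410],None,fx=4,fy=4,interpolation=cv2.INTER_CUBIC))
im=arm.get_image("side");cv2.imwrite("pics/c30.png",cv2.resize(im[230:280,270:350],None,fx=9,fy=9,interpolation=cv2.INTER_CUBIC))
o=arm.observe();print(o["force"],o["joints"].round(2))
E
```

```text
clock: 25.45
position: [0.4791, 0.0863, 0.0479]
ee_rot: [-2.001, 2.187, -0.273]
force: [0.6, 0.5, -1.9]
width: 0.26
[-0.0410115   0.46483937 -1.04804049] [-0.4   0.38  0.03  2.3   0.4   0.26 -2.4 ]
```

View pics/c29.png

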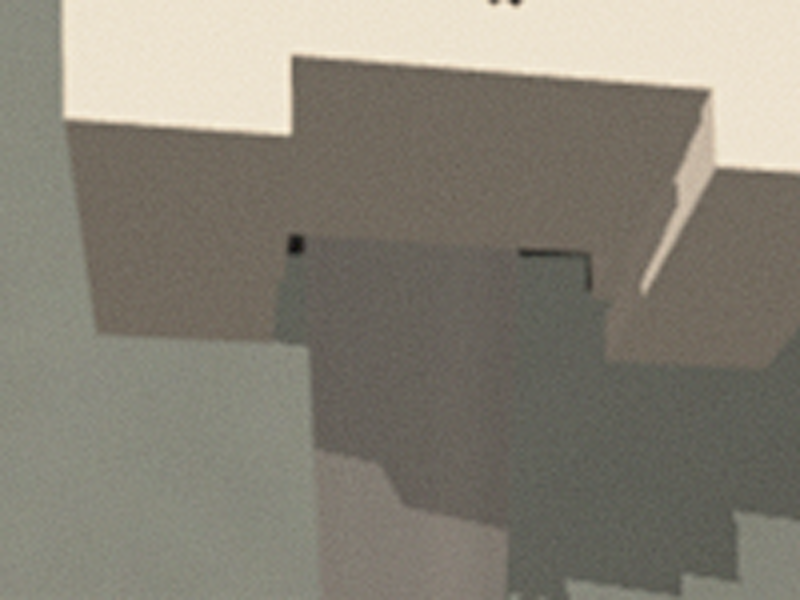

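View pics/c30.png

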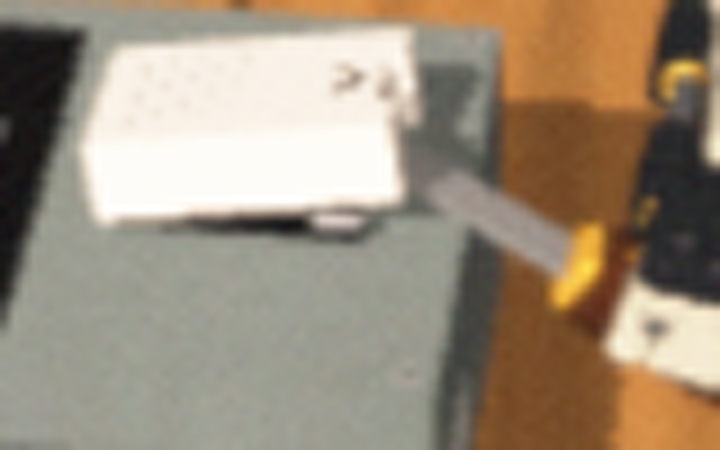

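```bash
python3 - <<'E'
from h import *
from cell import arm
o=arm.observe();q=o["position"];R0=R.from_rotvec(o["ee_rot"]).as_matrix();t=q+R0@[0,-.1088,-.0437];L=np.array([-D[1],D[0],0])
print("tip",(t-E0)@D,(t-E0)@L,t[2]-.095)
for a in((.036,.026,.5,-.003),(.038,.034,.42,-.004),(.040,.042,.36,-.004),(.040,.050,.33,-.004)):go(*tt2(*a))
E
```

```text
tip 0.0298795990333184 0.00023722348823064683 0.022128111284670682
dp [0.0032, -0.0032, -0.013] rot [-0.0969, -0.0011, 0.0003] t 25.55
dp [0.0042, -0.0048, -0.0294] rot [-0.1769, -0.0011, 0.0002] t 25.55
dp [0.0042, -0.0075, -0.0435] rot [-0.2369, -0.0011, 0.0002] t 25.55
dp [0.0042, -0.009, -0.0548] rot [-0.2669, -0.0011, 0.0002] t 25.55
```

```bash
python3 -m pendant '[{"dp":[0.0016,-0.0016,-0.0065],"rotation":[-0.048,0,0],"fingers":1},{"dp":[0.0032,-0.0032,-0.013],"rotation":[-0.097,-0.001,0],"fingers":1},{"dp":[0.0037,-0.004,-0.021],"rotation":[-0.137,-0.001,0],"fingers":1},{"dp":[0.0042,-0.0048,-0.0294],"rotation":[-0.177,-0.001,0],"fingers":1},{"dp":[0.0042,-0.0062,-0.0365],"rotation":[-0.207,-0.001,0],"fingers":1},{"dp":[0.0042,-0.0075,-0.0435],"rotation":[-0.237,-0.001,0],"fingers":1},{"dp":[0.0042,-0.0075,-0.0435],"rotation":[-0.237,-0.001,0],"fingers":1}]'
python3 - <<'E'
from h import *
from cell import arm
import cv2
im=arm.get_image("wrist");cv2.imwrite("pics/c31.png",cv2.resize(im[0:200,170:430],None,fx=3,fy=3,interpolation=cv2.INTER_CUBIC))
im=arm.get_image("side");cv2.imwrite("pics/c32.png",cv2.resize(im[220:280,270:350],None,fx=9,fy=9,interpolation=cv2.INTER_CUBIC))
o=arm.observe();print(o["force"],o["ft_torque"],o["joints"].round(2))
E
```

```text
clock: 26.42
position: [0.4772, 0.0824, 0.0929]
ee_rot: [-2.112, 2.314, -0.011]
force: [0.6, 0.2, -1.6]
width: 0.259
[ 1.01848751 -0.66454138 -1.88073665] [ 0.06692685 -0.07454981  0.12541014] [-0.11  0.39 -0.23  2.06  0.14  0.7  -2.08]
```

View pics/c31.png

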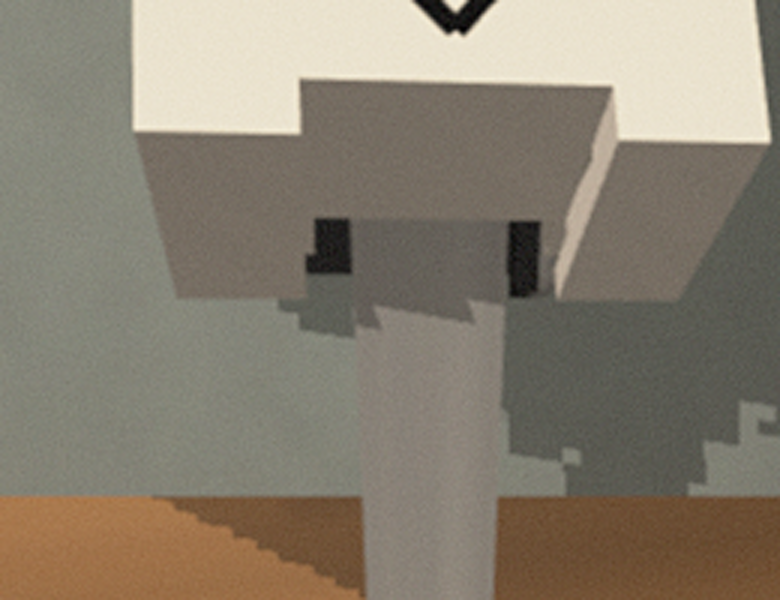

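View pics/c32.png

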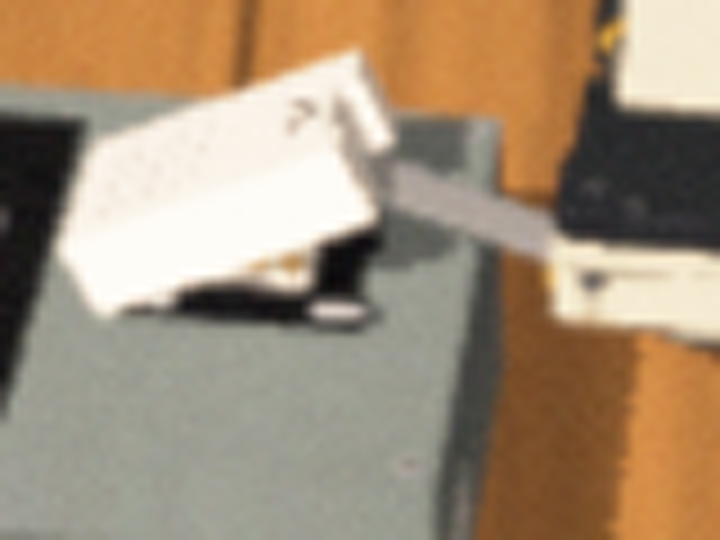

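The cover is now tilted about 0.4 rad without load, so all its catches look free. I'll lower it again, centred and slowly, and watch whether it comes to rest on its catches.

```bash
python3 - <<'E'
from h import *
for a in((.040,.032,.3,-.001),(.038,.022,.25,0.),(.036,.014,.18,0.),(.036,.008,.12,0.)):go(*tt2(*a))
E
```

```text
dp [-0.0031, 0.0027, 0.0033] rot [-0.0599, 0.0005, -0.0004] t 26.525
dp [-0.0041, 0.0065, 0.0077] rot [-0.1099, 0.0005, -0.0004] t 26.525
dp [-0.0041, 0.0105, 0.0077] rot [-0.1799, 0.0005, -0.0004] t 26.525
dp [-0.0041, 0.0118, 0.0068] rot [-0.2399, 0.0005, -0.0004] t 26.525
```

```bash
python3 -m pendant '[{"dp":[-0.0016,0.0013,0.0016],"rotation":[-0.03,0,0],"fingers":1},{"dp":[-0.0031,0.0027,0.0033],"rotation":[-0.06,0,0],"fingers":1},{"dp":[-0.0041,0.0046,0.0055],"rotation":[-0.085,0,0],"fingers":1},{"dp":[-0.0041,0.0065,0.0077],"rotation":[-0.11,0,0],"fingers":1},{"dp":[-0.0041,0.0085,0.0077],"rotation":[-0.145,0,0],"fingers":1},{"dp":[-0.0041,0.0105,0.0077],"rotation":[-0.18,0,0],"fingers":1},{"dp":[-0.0041,0.0112,0.0072],"rotation":[-0.21,0,0],"fingers":1},{"dp":[-0.0041,0.0118,0.0068],"rotation":[-0.24,0,0],"fingers":1},{"dp":[-0.0041,0.0118,0.0068],"rotation":[-0.24,0,0],"fingers":1}]'
python3 - <<'E'
from h import *
from cell import arm
import cv2
im=arm.get_image("wrist");cv2.imwrite("pics/c33.png",cv2.resize(im[0:200,170:430],None,fx=3,fy=3,interpolation=cv2.INTER_CUBIC))
im=arm.get_image("side");cv2.imwrite("pics/c34.png",cv2.resize(im[220:280,270:350],None,fx=9,fy=9,interpolation=cv2.INTER_CUBIC))
o=arm.observe();print(o["force"],o["joints"].round(2))
E
```

```text
clock: 27.65
position: [0.4652, 0.0874, 0.085]
ee_rot: [2.007, -2.198, -0.255]
force: [-0.2, 0.5, -1.1]
width: 0.257
[-0.26535524 -0.75665152 -0.72316778] [-0.06  0.51 -0.25  1.89  0.05  0.96 -1.98]
```

View pics/c33.png

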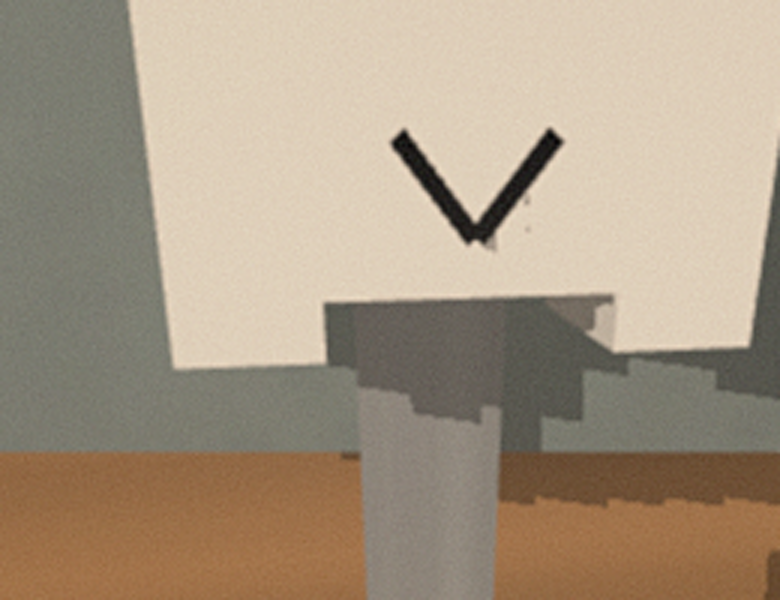

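View pics/c34.png

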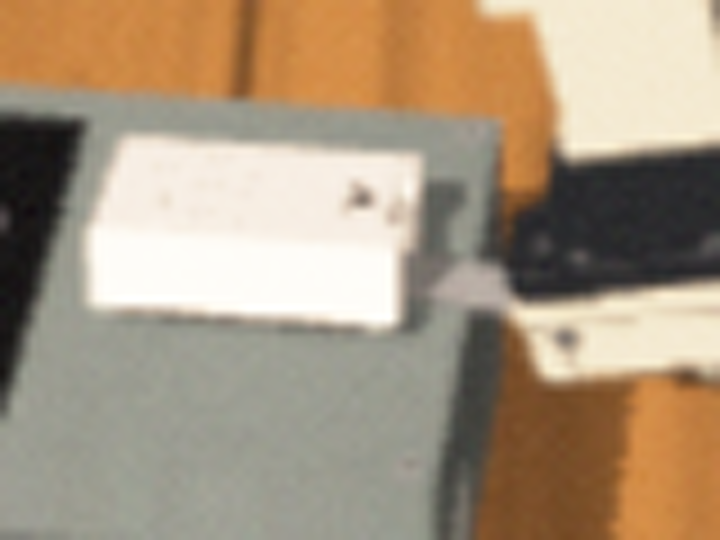

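It settles into the same rolled rest, with the notch only about 1 mm above the forbidden band. I don't want to grasp it there.

New plan: all catches are free, so I'll slide the blade deep under the lid and carry the cover a few centimetres on the blade. I'll set it on the free face beside the bay at the front edge, more than 70 mm from the controller's centre, where grasping is unambiguous. First, raise and insert.

```bash
python3 - <<'E'
from h import *
from cell import arm
o=arm.observe();p=arm.camera_params("wrist");Rc=cv2.Rodrigues(p["rvec"])[0];R0=R.from_rotvec(o["ee_rot"]).as_matrix()
print("cam in tool",R0.T@(-Rc.T@p["tvec"]-o["position"]))
for a in((.036,.022,.06),(.037,.035,0),(.052,.035,0),(.065,.035,0),(.074,.036,0)):go(*tt2(*a))
E
```

```text
cam in tool [ 0.00049022 -0.08400339 -0.15841265]
dp [-0.0001, 0.0056, -0.0203] rot [-0.06, 0.0005, -0.0004] t 27.75
dp [-0.0001, 0.0097, -0.04] rot [-0.12, 0.0005, -0.0004] t 27.75
dp [-0.0001, -0.0049, -0.0434] rot [-0.12, 0.0005, -0.0004] t 27.75
dp [-0.0001, -0.0176, -0.0463] rot [-0.12, 0.0005, -0.0004] t 27.75
dp [-0.0001, -0.0261, -0.0494] rot [-0.12, 0.0005, -0.0004] t 27.75
```

```bash
python3 -m pendant '[{"dp":[0,0.0028,-0.010],"rotation":[-0.03,0,0],"fingers":1},{"dp":[0,0.0056,-0.0203],"rotation":[-0.06,0,0],"fingers":1},{"dp":[0,0.0077,-0.030],"rotation":[-0.09,0,0],"fingers":1},{"dp":[0,0.0097,-0.040],"rotation":[-0.12,0,0],"fingers":1},{"dp":[0,0.0024,-0.0417],"rotation":[-0.12,0,0],"fingers":1},{"dp":[0,-0.0049,-0.0434],"rotation":[-0.12,0,0],"fingers":1},{"dp":[0,-0.0049,-0.0434],"rotation":[-0.12,0,0],"fingers":1}]'
python3 - <<'E'
from h import *
from cell import arm
import cv2
im=arm.get_image("wrist");cv2.imwrite("pics/w35.png",im)
im=arm.get_image("side");cv2.imwrite("pics/c36.png",cv2.resize(im[220:280,270:350],None,fx=9,fy=9,interpolation=cv2.INTER_CUBIC))
o=arm.observe();print(o["force"],o["joints"].round(2))
E
```

```text
clock: 28.62
position: [0.4798, 0.086, 0.1259]
ee_rot: [1.944, -2.128, -0.376]
force: [0.5, -0.3, -2.3]
width: 0.254
[-0.11233285  0.0362783  -1.76740005] [-0.04  0.55 -0.25  1.73  0.01  1.2  -1.94]
```

View pics/w35.png

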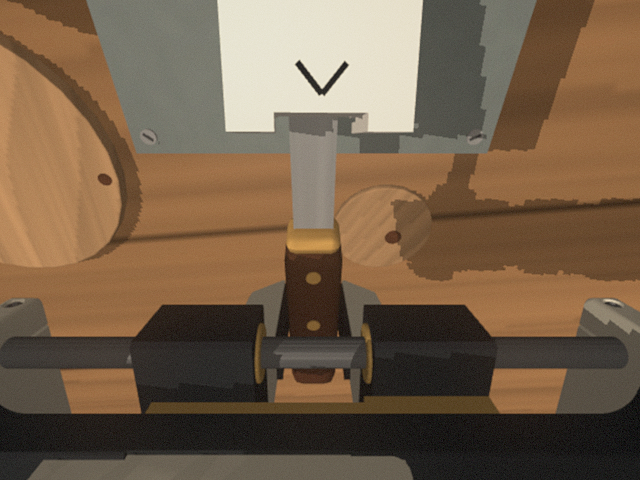

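View pics/c36.png

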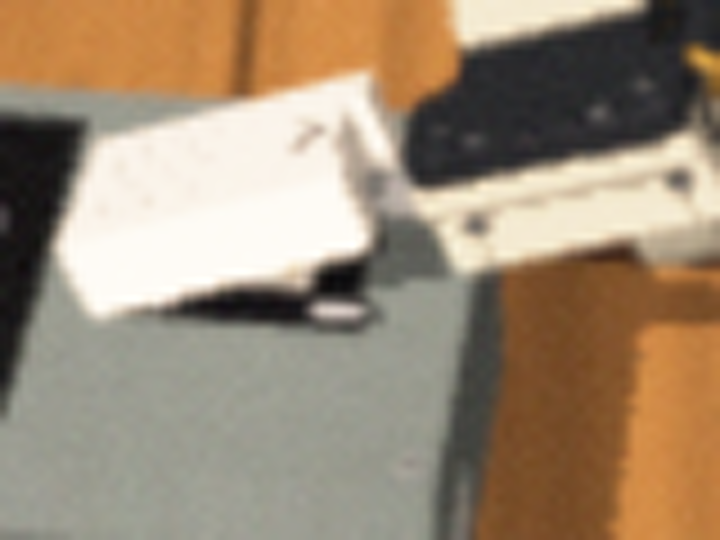

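The slot end is raised and the blade is going in freely, about 23 mm deep. On inward.

```bash
python3 -m pendant '[{"dp":[0,-0.0056,-0.002],"rotation":[0,0,0],"fingers":1},{"dp":[0,-0.0113,-0.0041],"rotation":[0,0,0],"fingers":1},{"dp":[0,-0.017,-0.0062],"rotation":[0,0,0],"fingers":1},{"dp":[0,-0.0225,-0.0082],"rotation":[0,0,0],"fingers":1},{"dp":[0,-0.0225,-0.0082],"rotation":[0,0,0],"fingers":1}]'
python3 - <<'E'
from h import *
from cell import arm
import cv2
im=arm.get_image("wrist");cv2.imwrite("pics/w37.png",im)
im=arm.get_image("side");cv2.imwrite("pics/c38.png",cv2.resize(im[220:280,270:350],None,fx=9,fy=9,interpolation=cv2.INTER_CUBIC))
o=arm.observe();print(o["force"]);q=o["position"];R0=R.from_rotvec(o["ee_rot"]).as_matrix();t=q+R0@[0,-.1088,-.0437];print((t-E0)@D,t[2]-.095)
E
```

```text
clock: 29.35
position: [0.5035, 0.0839, 0.1258]
ee_rot: [1.943, -2.128, -0.377]
force: [0.5, -0.0, -1.8]
width: 0.257
[-0.70952935  0.04849048 -2.44225507]
0.07559711377762317 0.03455436276534016
```

View pics/w37.png

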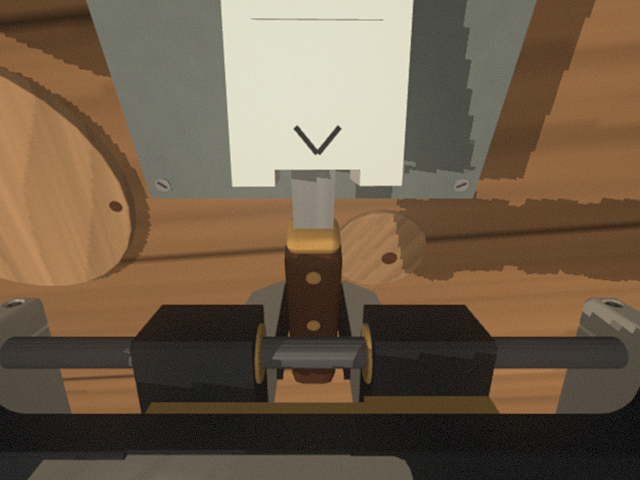

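View pics/c38.png

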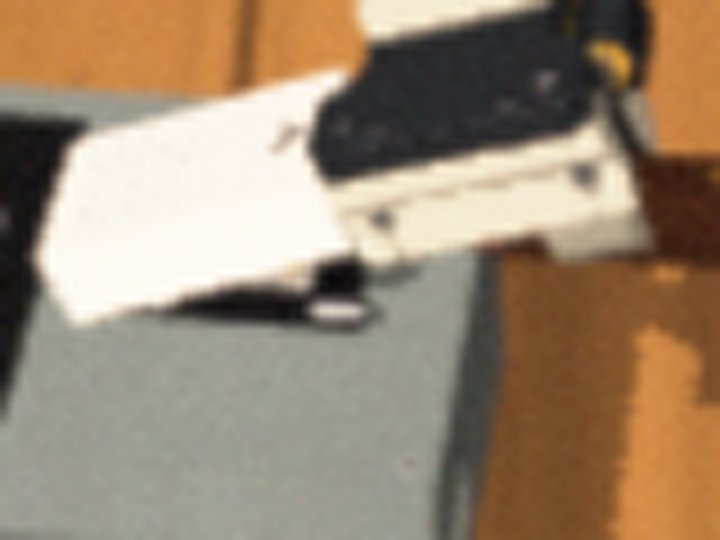

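Blade is about 50 mm under the lid (some 25 mm still exposed). Now lift and pitch up, so the cover rests on the blade at slot edge and tip.

```bash
python3 - <<'E'
from h import *
for a in((.0756,.042,.06),(.0756,.050,.12),(.0756,.058,.18),(.0756,.066,.24),(.0756,.074,.30)):go(*tt2(*a))
E
```

```text
dp [-0.0001, -0.0003, -0.0005] rot [0.0606, 0.0004, -0.0002] t 29.45
dp [-0.0001, -0.0007, -0.0017] rot [0.1206, 0.0004, -0.0003] t 29.45
dp [-0.0001, -0.0016, -0.0032] rot [0.1806, 0.0004, -0.0003] t 29.45
dp [-0.0001, -0.0027, -0.0049] rot [0.2406, 0.0004, -0.0003] t 29.45
dp [-0.0001, -0.0043, -0.0068] rot [0.3006, 0.0003, -0.0003] t 29.45
```

```bash
python3 -m pendant '[{"dp":[0,-0.0003,-0.0005],"rotation":[0.06,0,0],"fingers":1},{"dp":[0,-0.0007,-0.0017],"rotation":[0.12,0,0],"fingers":1},{"dp":[0,-0.0016,-0.0032],"rotation":[0.18,0,0],"fingers":1},{"dp":[0,-0.0027,-0.0049],"rotation":[0.24,0,0],"fingers":1},{"dp":[0,-0.0043,-0.0068],"rotation":[0.3,0,0],"fingers":1},{"dp":[0,-0.0043,-0.0068],"rotation":[0.3,0,0],"fingers":1}]'
python3 - <<'E'
from h import *
from cell import arm
import cv2
im=arm.get_image("wrist");cv2.imwrite("pics/w39.png",im)
im=arm.get_image("side");cv2.imwrite("pics/c40.png",cv2.resize(im[210:280,270:350],None,fx=8,fy=8,interpolation=cv2.INTER_CUBIC))
o=arm.observe();print(o["force"],o["joints"].round(2))
E
```

```text
clock: 30.2
position: [0.5082, 0.0836, 0.1312]
ee_rot: [2.096, -2.293, -0.058]
force: [1.0, 0.4, -1.2]
width: 0.258
[ 0.57733104 -0.58182865 -2.98565947] [-0.07  0.41 -0.24  1.89  0.1   0.9  -2.02]
```

View pics/w39.png

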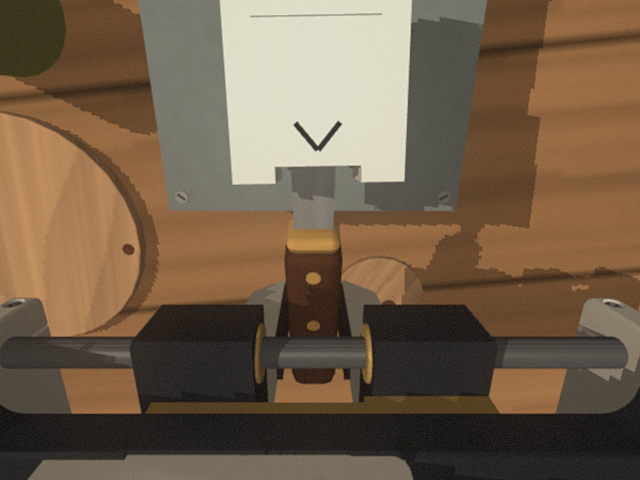

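View pics/c40.png

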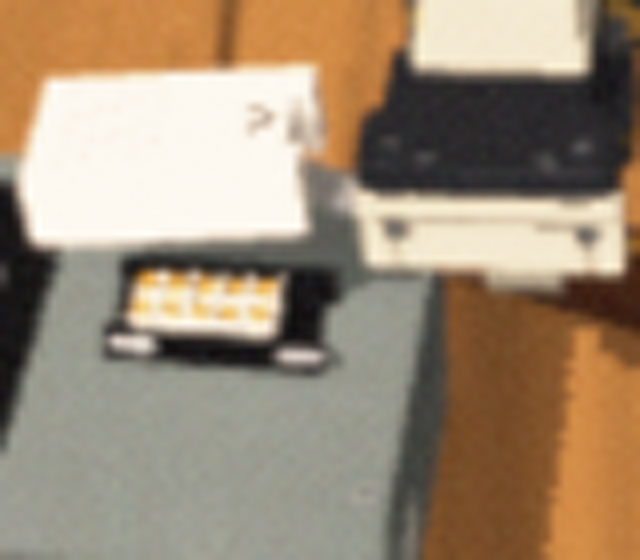

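The cover is now carried level and steady on the blade, off the terminal block. It sits firmly, so I'll carry it low and slowly straight to the bat and set it down far end first, rather than setting it aside. First, the cover's pose on the blade and the waypoints.

```bash
python3 - <<'E'
from fit2 import *
a,b,h=.042,.026,.024
w=[((-a,b,h),(233,184.5)),((-a,.013,h),(276,183)),((-.037,.013,h),(275.5,167)),((-.037,-.013,h),(360,166)),((-a,-.013,h),(361.5,181.5)),((-a,-b,h),(404.5,181))]
s=[((-a,-b,h),(318,67)),((-a,b,0),(308,236)),((a,b,0),(33,247)),((a,-b,h),(42,82)),((a,b,h),(20,175))]
s=[(k,(u/8+270,v/8+210)) for k,(u,v) in s]
run(w,s,[.62,.075,.15,-.09,0,0])
o=arm.observe();q=o["position"];R0=R.from_rotvec(o["ee_rot"]).as_matrix();t=q+R0@[0,-.1088,-.0437];print("tip",t,(t-E0)@D)
T=arm.camera_params("top");print("mug",ray(T,(229,190),.095),"loop",ray(T,(155,265),.01))
E
```

```text
(1, 1) [ 0.6165  0.0725  0.1487 -0.0719  0.1361  0.0087] notch z 0.1567 bottom corners ++ +- -- -+ [0.1433 0.1428 0.1542 0.1547] 1.24
(1, 0.3) [ 0.6162  0.0722  0.1485 -0.0714  0.1482 -0.0093] notch z 0.1569 bottom corners ++ +- -- -+ [0.142  0.1425 0.1549 0.1544] 1.21
(1, 0) [ 0.6037  0.0734  0.1375 -0.0706  0.5029  0.004 ] notch z 0.158 bottom corners ++ +- -- -+ [0.1174 0.1172 0.1577 0.1579] 0.7
tip [0.61951883 0.07338614 0.16894526] 0.07553580367369395
mug [0.69154266 0.27881434 0.095     ] loop [0.49944455 0.49928528 0.01      ]
```

The tip is only about 3 mm past the cover's centre, so the balance is thin. I'll lower the far end to the box again, where the panel edge can act as a stop, and push the blade about 12 mm deeper.

```bash
python3 - <<'E'
from h import *
for a in((.0756,.052,.15),(.0756,.034,.0),(.080,.030,-.03),(.090,.028,-.05),(.094,.028,-.05)):go(*tt2(*a))
E
```

```text
dp [-0.0001, 0.0041, 0.0053] rot [-0.1484, 0.0003, -0.0003] t 30.3
dp [-0.0001, 0.0059, 0.006] rot [-0.2984, 0.0003, -0.0003] t 30.3
dp [-0.0001, 0.0016, 0.0062] rot [-0.3284, 0.0003, -0.0003] t 30.3
dp [-0.0001, -0.0084, 0.0054] rot [-0.3484, 0.0003, -0.0003] t 30.3
dp [-0.0001, -0.0124, 0.0052] rot [-0.3484, 0.0003, -0.0003] t 30.3
```

```bash
python3 -m pendant '[{"dp":[0,0.002,0.0027],"rotation":[-0.074,0,0],"fingers":1},{"dp":[0,0.0041,0.0053],"rotation":[-0.148,0,0],"fingers":1},{"dp":[0,0.005,0.0057],"rotation":[-0.223,0,0],"fingers":1},{"dp":[0,0.0059,0.006],"rotation":[-0.298,0,0],"fingers":1},{"dp":[0,0.0016,0.0062],"rotation":[-0.328,0,0],"fingers":1},{"dp":[0,-0.0034,0.0058],"rotation":[-0.338,0,0],"fingers":1},{"dp":[0,-0.0084,0.0054],"rotation":[-0.348,0,0],"fingers":1},{"dp":[0,-0.0124,0.0052],"rotation":[-0.348,0,0],"fingers":1},{"dp":[0,-0.0124,0.0052],"rotation":[-0.348,0,0],"fingers":1}]'
python3 - <<'E'
from h import *
from cell import arm
import cv2
im=arm.get_image("wrist");cv2.imwrite("pics/w41.png",im)
im=arm.get_image("side");cv2.imwrite("pics/c42.png",cv2.resize(im[210:280,250:350],None,fx=8,fy=8,interpolation=cv2.INTER_CUBIC))
o=arm.observe();print(o["force"],o["joints"].round(2))
E
```

```text
clock: 31.42
position: [0.5213, 0.0823, 0.1252]
ee_rot: [1.917, -2.098, -0.425]
force: [-0.6, 0.3, -3.2]
width: 0.252
[-0.3850261  -0.9694302  -1.38615578] [-0.03  0.64 -0.24  1.58  0.01  1.31 -1.92]
```

View pics/w41.png

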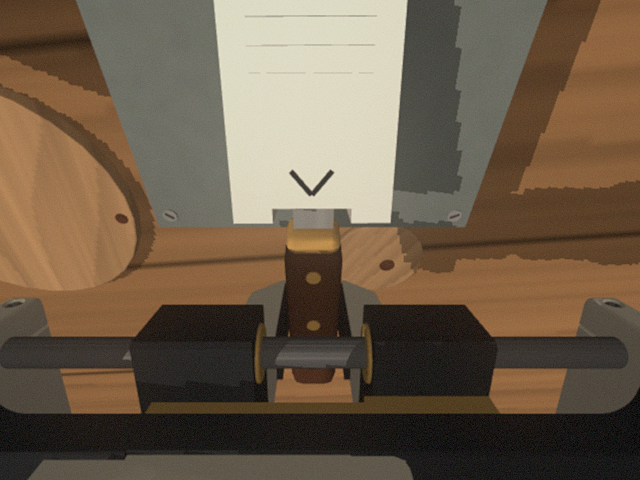

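View pics/c42.png

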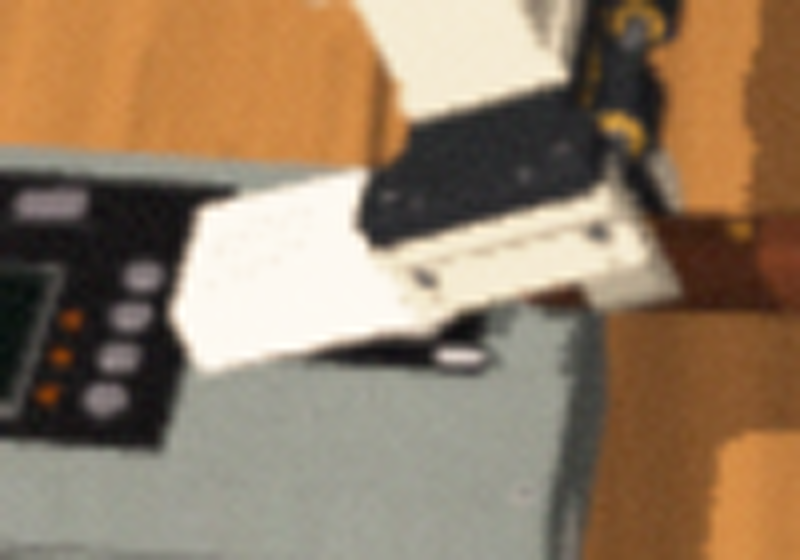

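Deeper now: only about 8 mm of blade is exposed, so the tip is well past the cover's centre. Lifting.

```bash
python3 - <<'E'
from h import *
for a in((.094,.040,.04),(.094,.054,.13),(.093,.068,.22),(.090,.074,.25)):go(*tt2(*a))
E
```

```text
dp [-0.0, 0.0001, -0.0014] rot [0.0894, 0.0003, -0.0] t 31.525
dp [-0.0, 0.0003, -0.0051] rot [0.1794, 0.0003, -0.0] t 31.525
dp [-0.0, 0.0007, -0.0089] rot [0.2694, 0.0003, -0.0] t 31.525
dp [-0.0, 0.0036, -0.0105] rot [0.2994, 0.0003, -0.0] t 31.525
```

```bash
python3 -m pendant '[{"dp":[0,0,-0.0008],"rotation":[0.045,0,0],"fingers":1},{"dp":[0,0.0001,-0.0014],"rotation":[0.09,0,0],"fingers":1},{"dp":[0,0.0002,-0.0033],"rotation":[0.135,0,0],"fingers":1},{"dp":[0,0.0003,-0.0051],"rotation":[0.18,0,0],"fingers":1},{"dp":[0,0.0005,-0.007],"rotation":[0.225,0,0],"fingers":1},{"dp":[0,0.0007,-0.009],"rotation":[0.27,0,0],"fingers":1},{"dp":[0,0.0036,-0.0125],"rotation":[0.30,0,0],"fingers":1},{"dp":[0,0.0036,-0.0125],"rotation":[0.30,0,0],"fingers":1}]'
python3 - <<'E'
from h import *
from cell import arm
import cv2
im=arm.get_image("wrist");cv2.imwrite("pics/w43.png",im)
im=arm.get_image("side");cv2.imwrite("pics/c44.png",cv2.resize(im[200:280,250:350],None,fx=7,fy=7,interpolation=cv2.INTER_CUBIC))
o=arm.observe();print(o["force"],o["joints"].round(2))
E
```

```text
clock: 32.52
position: [0.522, 0.0824, 0.1389]
ee_rot: [2.074, -2.268, -0.112]
force: [-0.4, 0.2, -2.6]
width: 0.258
[ 2.07784318e-03  1.11868931e-01 -2.73254705e+00] [-0.06  0.44 -0.24  1.82  0.08  0.99 -1.99]
```

View pics/w43.png

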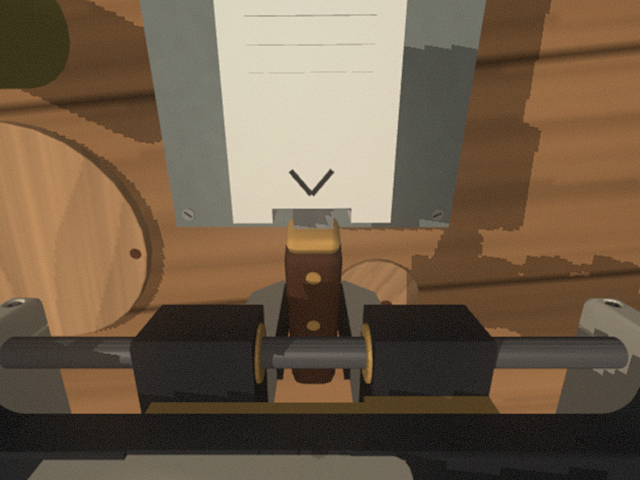

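View pics/c44.png

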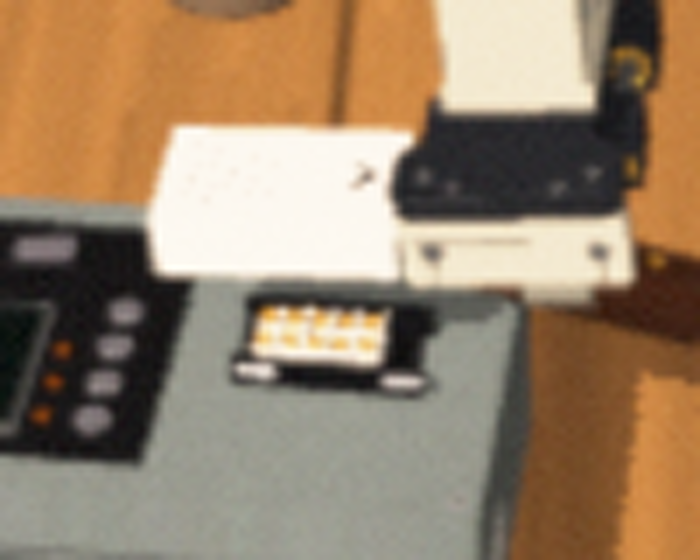

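Carried level and steady. Fit its pose and plan the transport.

```bash
python3 - <<'E'
from fit2 import *
a,b,h=.042,.026,.024
w=[((-a,b,h),(233,222.5)),((-a,.013,h),(274,222.3)),((-.037,.013,h),(273,208.5)),((-.037,-.013,h),(350.5,208.5)),((-a,-.013,h),(351.5,222)),((-a,-b,h),(391,222.5))]
s=[((a,b,0),(158,275)),((a,-b,h),(170,125)),((a,b,h),(149,205))]
s=[(k,(u/7+250,v/7+200)) for k,(u,v) in s]
run(w,s,[.63,.075,.15,-.09,0,0])
o=arm.observe();q=o["position"];R0=R.from_rotvec(o["ee_rot"]).as_matrix();t=q+R0@[0,-.1088,-.0437];print("tip",t,(t-E0)@D,t[2]-.095, q)
# plan: translation keeping orientation, relative to TCP
B=np.array([.5173,.3268,.012])
for pos in((.44,.10,.139),(.40,.33,.139)):go(np.array(pos),R0)
E
```

```text
(1, 1) [ 0.6201  0.0735  0.152  -0.0915  0.0548  0.0102] notch z 0.1571 bottom corners ++ +- -- -+ [0.15   0.1495 0.1541 0.1546] 1.42
(1, 0.3) [ 0.6202  0.0734  0.1522 -0.0908  0.0501  0.0048] notch z 0.157 bottom corners ++ +- -- -+ [0.1502 0.1499 0.1542 0.1544] 1.38
(1, 0) [ 0.6212  0.0732  0.1539 -0.0905  0.0085  0.0033] notch z 0.1572 bottom corners ++ +- -- -+ [0.1536 0.1534 0.1541 0.1543] 1.43
tip [0.6346591  0.07206713 0.17098003] 0.0907333513770181 0.07598003401082051 [0.52250727 0.08221036 0.13832713]
dp [-0.0103, 0.0834, 0.0077] rot [0.0, 0.0, 0.0] t 32.625
dp [-0.2358, 0.1437, 0.0137] rot [0.0, 0.0, 0.0] t 32.625
```

```bash
python3 - <<'E'
from h import *
from cell import arm
o=arm.observe();R0=R.from_rotvec(o["ee_rot"]).as_matrix()
V=R0.T@(np.array([.4096,.3366,.1383])-o["position"])
for f in(.02,.07,.15,.25,.36,.48,.6,.71,.81,.89,.95,.985,1):print((f*V).round(4).tolist())
E
```

```text
[-0.0049, 0.0027, 0.0003]
[-0.017, 0.0094, 0.0009]
[-0.0365, 0.0202, 0.002]
[-0.0608, 0.0337, 0.0034]
[-0.0875, 0.0485, 0.0049]
[-0.1167, 0.0646, 0.0065]
[-0.1459, 0.0808, 0.0081]
[-0.1727, 0.0956, 0.0096]
[-0.197, 0.1091, 0.011]
[-0.2164, 0.1199, 0.0121]
[-0.231, 0.1279, 0.0129]
[-0.2395, 0.1326, 0.0134]
[-0.2432, 0.1347, 0.0136]
```

```bash
python3 -m pendant '[{"dp":[-0.0049,0.0027,0.0003],"rotation":[0,0,0],"fingers":1},{"dp":[-0.017,0.0094,0.0009],"rotation":[0,0,0],"fingers":1},{"dp":[-0.0365,0.0202,0.002],"rotation":[0,0,0],"fingers":1},{"dp":[-0.0608,0.0337,0.0034],"rotation":[0,0,0],"fingers":1},{"dp":[-0.0875,0.0485,0.0049],"rotation":[0,0,0],"fingers":1},{"dp":[-0.1167,0.0646,0.0065],"rotation":[0,0,0],"fingers":1},{"dp":[-0.1459,0.0808,0.0081],"rotation":[0,0,0],"fingers":1},{"dp":[-0.1727,0.0956,0.0096],"rotation":[0,0,0],"fingers":1},{"dp":[-0.197,0.1091,0.011],"rotation":[0,0,0],"fingers":1},{"dp":[-0.2164,0.1199,0.0121],"rotation":[0,0,0],"fingers":1},{"dp":[-0.231,0.1279,0.0129],"rotation":[0,0,0],"fingers":1},{"dp":[-0.2395,0.1326,0.0134],"rotation":[0,0,0],"fingers":1},{"dp":[-0.2432,0.1347,0.0136],"rotation":[0,0,0],"fingers":1},{"dp":[-0.2432,0.1347,0.0136],"rotation":[0,0,0],"fingers":1}]'
python3 - <<'E'
from h import *
from cell import arm
import cv2
im=arm.get_image("wrist");cv2.imwrite("pics/w45.png",im)
im=arm.get_image("side");cv2.imwrite("pics/c46.png",cv2.resize(im[250:400,250:450],None,fx=4,fy=4,interpolation=cv2.INTER_CUBIC))
o=arm.observe();print(o["force"],o["joints"].round(2),o["position"])
E
```

```text
clock: 34.38
position: [0.4097, 0.3363, 0.1382]
ee_rot: [2.072, -2.268, -0.113]
force: [-0.0, -0.8, -2.7]
width: 0.257
[-0.47964993 -0.19130978 -1.87702899] [-0.5   0.44 -0.32  1.83  0.07  0.95 -2.5 ] [0.4100108  0.33585678 0.13819463]
```

View pics/w45.png

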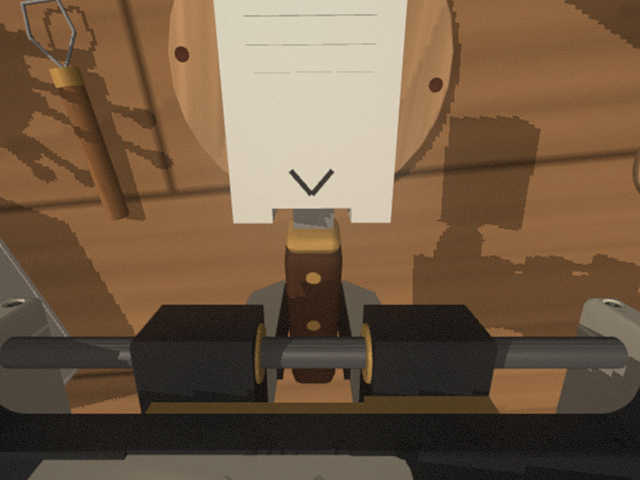

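View pics/c46.png

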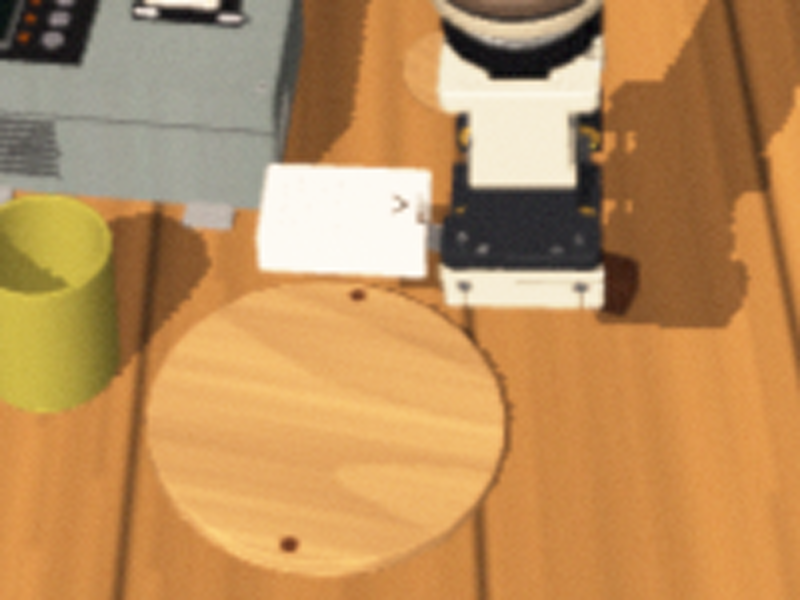

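The cover arrived unchanged on the blade and sits above the bat. Next: lower, level the blade so the far end touches first, then land.

```bash
cat >> h.py <<'E'
def tipgo(x,y,z,p):
    Rt=tool(PHI,p-.35);go(np.array([x,y,z])-Rt@np.array([0,-.1088,-.0437]),Rt)
E
python3 - <<'E'
from h import *
from cell import arm
o=arm.observe();q=o["position"];R0=R.from_rotvec(o["ee_rot"]).as_matrix();t=q+R0@[0,-.1088,-.0437];print(t)
for z,p in((.14,.25),(.10,.25),(.07,.25),(.06,.17),(.052,.09),(.047,0),(.040,0),(.034,0)):
    print(z,p);tipgo(.5215,.3267,z,p)
E
```

```text
[0.52214709 0.32560965 0.17086845]
0.14 0.25
dp [-0.0009, -0.0023, 0.0307] rot [-0.0005, -0.0001, -0.0012] t 34.475
0.1 0.25
dp [-0.0009, -0.0063, 0.0705] rot [-0.0005, -0.0001, -0.0012] t 34.475
0.07 0.25
dp [-0.0009, -0.0093, 0.1004] rot [-0.0005, -0.0001, -0.0012] t 34.475
0.06 0.17
dp [-0.0009, -0.0071, 0.1015] rot [-0.0805, -0.0001, -0.0012] t 34.475
0.052 0.09
dp [-0.0009, -0.0055, 0.1004] rot [-0.1605, -0.0, -0.0012] t 34.475
0.047 0
dp [-0.0009, -0.0041, 0.095] rot [-0.2505, 0.0, -0.0012] t 34.475
0.04 0
dp [-0.0009, -0.0048, 0.102] rot [-0.2505, 0.0, -0.0012] t 34.475
0.034 0
dp [-0.0009, -0.0054, 0.1079] rot [-0.2505, 0.0, -0.0012] t 34.475
```

```bash
python3 -m pendant '[{"dp":[0,-0.0005,0.006],"rotation":[0,0,0],"fingers":1},{"dp":[-0.0005,-0.0015,0.018],"rotation":[0,0,0],"fingers":1},{"dp":[-0.0009,-0.003,0.036],"rotation":[0,0,-0.001],"fingers":1},{"dp":[-0.0009,-0.005,0.055],"rotation":[0,0,-0.001],"fingers":1},{"dp":[-0.0009,-0.007,0.074],"rotation":[0,0,-0.001],"fingers":1},{"dp":[-0.0009,-0.0085,0.09],"rotation":[0,0,-0.001],"fingers":1},{"dp":[-0.0009,-0.0093,0.1],"rotation":[0,0,-0.001],"fingers":1},{"dp":[-0.0009,-0.0082,0.101],"rotation":[-0.04,0,-0.001],"fingers":1},{"dp":[-0.0009,-0.0071,0.1015],"rotation":[-0.08,0,-0.001],"fingers":1},{"dp":[-0.0009,-0.0055,0.1004],"rotation":[-0.16,0,-0.001],"fingers":1},{"dp":[-0.0009,-0.0048,0.0977],"rotation":[-0.205,0,-0.001],"fingers":1},{"dp":[-0.0009,-0.0041,0.095],"rotation":[-0.25,0,-0.001],"fingers":1},{"dp":[-0.0009,-0.0041,0.095],"rotation":[-0.25,0,-0.001],"fingers":1}]'
python3 - <<'E'
from h import *
from cell import arm
import cv2
im=arm.get_image("wrist");cv2.imwrite("pics/w47.png",im)
im=arm.get_image("side");cv2.imwrite("pics/c48.png",cv2.resize(im[280:400,270:420],None,fx=5,fy=5,interpolation=cv2.INTER_CUBIC))
o=arm.observe();print(o["force"],o["joints"].round(2),o["position"])
for z,p in((.040,0),(.034,0)):
    print(z,p);tipgo(.5215,.3267,z,p)
E
```

```text
clock: 36.1
position: [0.4065, 0.3369, 0.0433]
ee_rot: [1.942, -2.131, -0.377]
force: [-1.1, 0.5, -1.7]
width: 0.256
[-1.00000679 -0.22971573 -2.16375115] [-0.38  0.69 -0.38  1.75 -0.01  0.99 -2.36] [0.40519704 0.33719893 0.04340097]
0.04 0
dp [0.0, -0.0021, 0.0069] rot [-0.0009, 0.0009, -0.0007] t 36.2
0.034 0
dp [0.0, -0.0041, 0.0125] rot [-0.0009, 0.0009, -0.0007] t 36.2
```

View pics/w47.png

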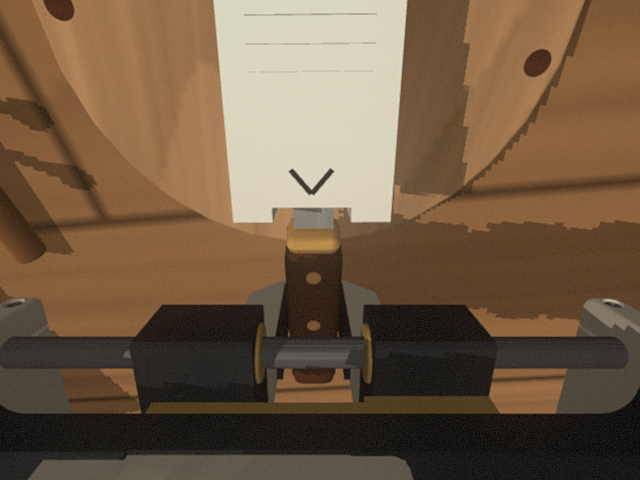

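View pics/c48.png

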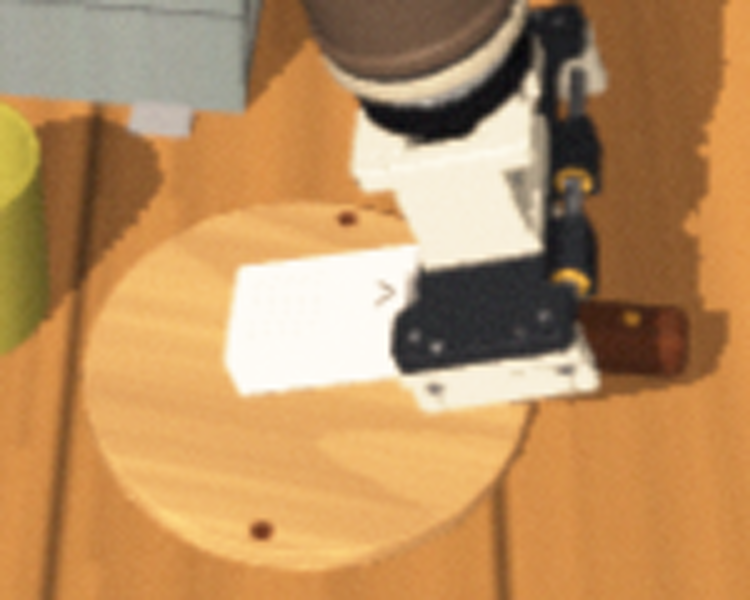

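```bash
python3 -m pendant '[{"dp":[0,-0.0006,0.002],"rotation":[0,0,0],"fingers":1},{"dp":[0,-0.0015,0.005],"rotation":[0,0,0],"fingers":1},{"dp":[0,-0.0027,0.0085],"rotation":[0,0,0],"fingers":1},{"dp":[0,-0.0038,0.0115],"rotation":[0,0,0],"fingers":1},{"dp":[0,-0.0038,0.0115],"rotation":[0,0,0],"fingers":1}]'
python3 - <<'E'
from h import *
from cell import arm
import cv2
im=arm.get_image("wrist");cv2.imwrite("pics/w49.png",im)
im=arm.get_image("side");cv2.imwrite("pics/c50.png",cv2.resize(im[280:400,270:420],None,fx=5,fy=5,interpolation=cv2.INTER_CUBIC))
o=arm.observe();print(o["force"],o["position"]);q=o["position"];R0=R.from_rotvec(o["ee_rot"]).as_matrix();t=q+R0@[0,-.1088,-.0437];print(t)
for s,z in((0,.031),(-.010,.031),(-.020,.031),(-.030,.031)):
    tipgo(t[0]+s*D[0],t[1]+s*D[1],z,0)
E
```

```text
clock: 36.83
position: [0.4047, 0.3372, 0.031]
ee_rot: [1.944, -2.129, -0.376]
force: [-0.0, -0.2, -1.7]
width: 0.254
[-0.55932165  0.25153105 -2.2105734 ] [0.4048068  0.33729696 0.03128617]
[0.52150822 0.32665758 0.03512196]
dp [0.0001, -0.0014, 0.0038] rot [-0.0008, 0.0009, -0.0006] t 36.925
dp [0.0001, 0.008, 0.0072] rot [-0.0008, 0.0009, -0.0006] t 36.925
dp [0.0001, 0.0174, 0.0106] rot [-0.0008, 0.0009, -0.0006] t 36.925
dp [0.0001, 0.0268, 0.0141] rot [-0.0008, 0.0009, -0.0006] t 36.925
```

View pics/w49.png

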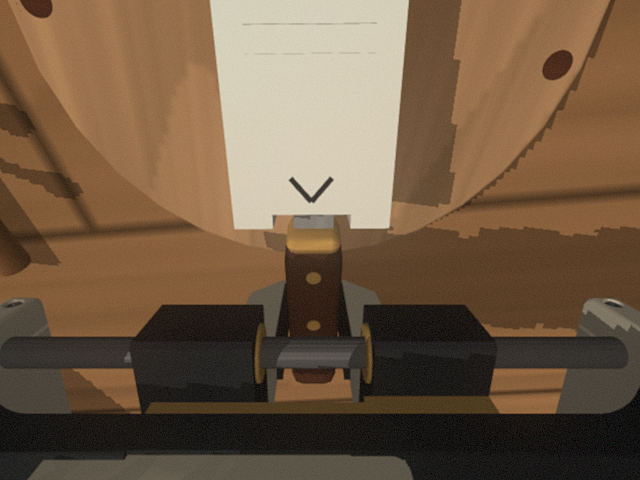

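View pics/c50.png

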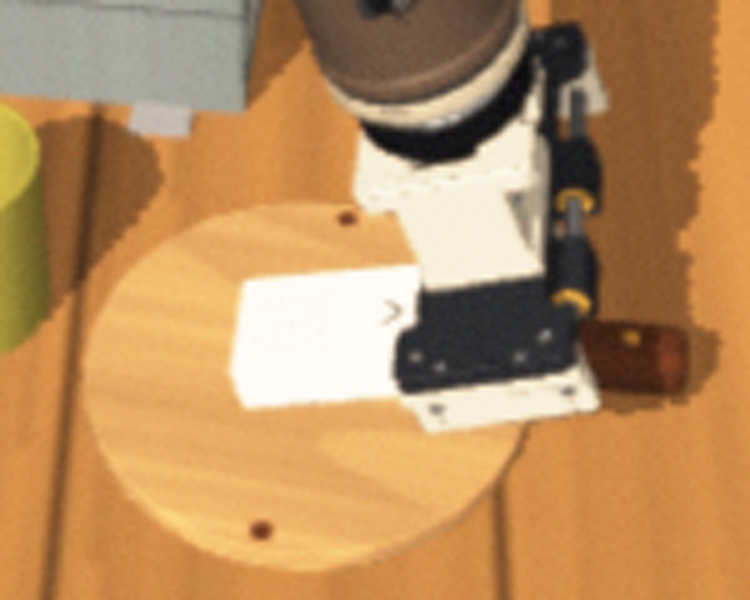

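The far end has landed on the bat. I'll pull the blade back while holding its height.

```bash
python3 -m pendant '[{"dp":[0,-0.0014,0.0038],"rotation":[0,0,0],"fingers":1},{"dp":[0,-0.0017,0.0048],"rotation":[0,0,0],"fingers":1},{"dp":[0,0.003,0.0065],"rotation":[0,0,0],"fingers":1},{"dp":[0,0.008,0.0082],"rotation":[0,0,0],"fingers":1},{"dp":[0,0.0174,0.0116],"rotation":[0,0,0],"fingers":1},{"dp":[0,0.0268,0.0151],"rotation":[0,0,0],"fingers":1},{"dp":[0,0.0268,0.0151],"rotation":[0,0,0],"fingers":1}]'
python3 - <<'E'
from h import *
from cell import arm
import cv2
im=arm.get_image("wrist");cv2.imwrite("pics/w51.png",im)
im=arm.get_image("top");cv2.imwrite("pics/c52.png",cv2.resize(im[200:310,160:270],None,fx=5,fy=5,interpolation=cv2.INTER_CUBIC))
o=arm.observe();print(o["force"],o["position"]);q=o["position"];R0=R.from_rotvec(o["ee_rot"]).as_matrix();t=q+R0@[0,-.1088,-.0437];print(t)
E
```

```text
clock: 37.8
position: [0.3732, 0.3402, 0.0265]
ee_rot: [1.945, -2.127, -0.376]
force: [0.7, -0.5, -1.3]
width: 0.258
[ 0.2372786  -0.05222714 -1.64966471] [0.37457759 0.34008335 0.0263641 ]
[0.49128079 0.3294748  0.03023096]
```

View pics/w51.png

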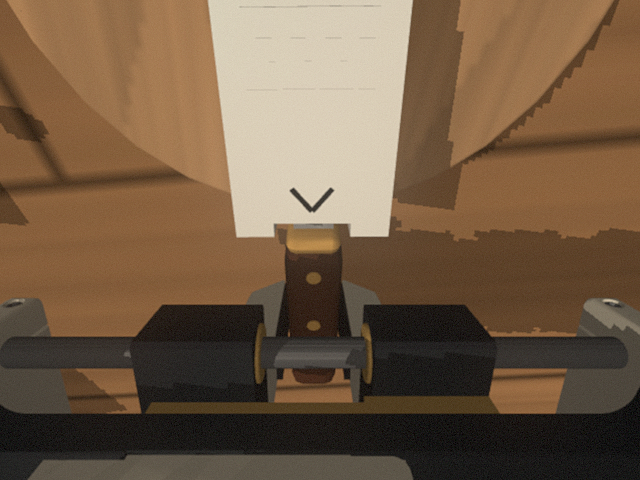

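View pics/c52.png

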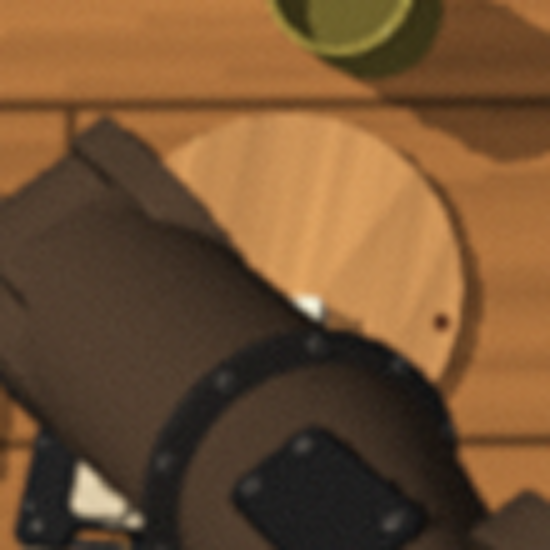

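The cover was dragged along with the blade by about 30 mm. It's still on the bat, and the handle is now just outside the bat's edge. So I'll lower the blade to slot level, slide it out, lay the scraper down, and then centre the cover with the fingers, which is allowed this far from the controller.

```bash
python3 - <<'E'
from h import *
t=np.array([0.49128079,0.3294748,0])
for s,z in((-.005,.028),(-.005,.022),(-.005,.0165),(-.02,.0165),(-.075,.0165)):
    tipgo(t[0]+s*D[0],t[1]+s*D[1],z,0)
E
```

```text
dp [0.0001, 0.004, 0.0037] rot [-0.0011, 0.0008, -0.0004] t 37.9
dp [0.0001, 0.0019, 0.0093] rot [-0.0011, 0.0008, -0.0004] t 37.9
dp [0.0001, 0.0, 0.0145] rot [-0.0011, 0.0008, -0.0004] t 37.9
dp [0.0001, 0.0141, 0.0196] rot [-0.0011, 0.0008, -0.0004] t 37.9
dp [0.0001, 0.0658, 0.0384] rot [-0.0011, 0.0008, -0.0004] t 37.9
```

```bash
python3 -m pendant '[{"dp":[0,0.004,0.0037],"rotation":[-0.001,0,0],"fingers":1},{"dp":[0,0.003,0.0065],"rotation":[-0.001,0,0],"fingers":1},{"dp":[0,0.0019,0.0093],"rotation":[-0.001,0,0],"fingers":1},{"dp":[0,0.001,0.012],"rotation":[-0.001,0,0],"fingers":1},{"dp":[0,0,0.0145],"rotation":[-0.001,0,0],"fingers":1},{"dp":[0,0,0.0145],"rotation":[-0.001,0,0],"fingers":1}]'
python3 - <<'E'
from h import *
from cell import arm
import cv2
im=arm.get_image("wrist");cv2.imwrite("pics/w53.png",im)
o=arm.observe();print(o["force"],o["position"],o["ft_torque"]);q=o["position"];R0=R.from_rotvec(o["ee_rot"]).as_matrix();t=q+R0@[0,-.1088,-.0437];print(t)
for s in(-.015,-.075):
    tipgo(t[0]+s*D[0],t[1]+s*D[1],.0165,0)
E
```

```text
clock: 38.65
position: [0.3697, 0.3405, 0.0125]
ee_rot: [1.943, -2.128, -0.377]
force: [-0.0, 0.4, -1.9]
width: 0.254
[-0.00557442 -0.62206746 -1.03330264] [0.36969719 0.34054439 0.0126618 ] [-0.00416463 -0.44321861  0.03553703]
[0.48640406 0.32993142 0.01640372]
dp [0.0001, 0.0141, 0.0051] rot [0.0, 0.0008, -0.0004] t 38.7
dp [0.0001, 0.0705, 0.0256] rot [0.0, 0.0008, -0.0004] t 38.7
```

View pics/w53.png

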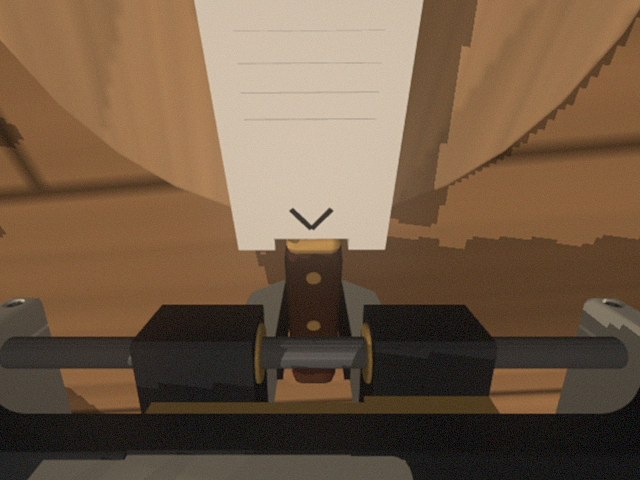

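```bash
python3 -m pendant '[{"dp":[0,0.007,0.0025],"rotation":[0,0,0],"fingers":1},{"dp":[0,0.0188,0.0068],"rotation":[0,0,0],"fingers":1},{"dp":[0,0.0376,0.0137],"rotation":[0,0,0],"fingers":1},{"dp":[0,0.0564,0.0205],"rotation":[0,0,0],"fingers":1},{"dp":[0,0.0752,0.0274],"rotation":[0,0,0],"fingers":1},{"dp":[0,0.0855,0.031],"rotation":[0,0,0],"fingers":1},{"dp":[0,0.0855,0.031],"rotation":[0,0,0],"fingers":1}]'
python3 - <<'E'
from h import *
from cell import arm
import cv2,pickle
p=arm.camera_params("wrist");im=arm.get_image("wrist");cv2.imwrite("pics/w55.png",im);pickle.dump(p,open("w55.pkl","wb"))
o=arm.observe();print(o["force"],o["position"],o["joints"].round(2));q=o["position"];R0=R.from_rotvec(o["ee_rot"]).as_matrix();t=q+R0@[0,-.1088,-.0437];print(t)
tipgo(t[0],t[1],.0135,0)
E
```

```text
clock: 39.58
position: [0.2783, 0.3489, 0.013]
ee_rot: [1.945, -2.127, -0.377]
force: [0.7, -0.1, -1.9]
width: 0.257
[ 0.86186613 -0.4983269  -0.77077702] [0.27929797 0.34887618 0.0129094 ] [-0.49  0.64 -0.42  2.   -0.05  0.75 -2.48]
[0.39600626 0.33830025 0.01671138]
dp [0.0, -0.0011, 0.003] rot [-0.0005, 0.0008, -0.0001] t 39.625
```

View pics/w55.png

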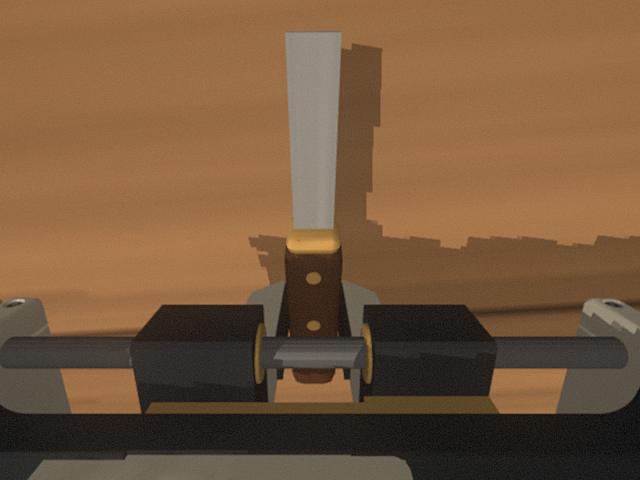

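The blade is clear of the cover and bat. Laying the scraper down here and retreating.

```bash
python3 -m pendant '[{"dp":[0,-0.0006,0.0015],"rotation":[0,0,0],"fingers":1},{"dp":[0,-0.0011,0.003],"rotation":[0,0,0],"fingers":1},{"dp":[0,-0.0011,0.003],"rotation":[0,0,0],"fingers":1},{"dp":[0,-0.0011,0.003],"rotation":[0,0,0],"fingers":-1},{"dp":[0,-0.0011,0.003],"rotation":[0,0,0],"fingers":-1},{"dp":[0,-0.0011,0.003],"rotation":[0,0,0],"fingers":-1},{"dp":[0,-0.0011,0.003],"rotation":[0,0,0],"fingers":-1},{"dp":[0,0,-0.03],"rotation":[0,0,0],"fingers":-1},{"dp":[0,0,-0.08],"rotation":[0.1,0,0],"fingers":-1},{"dp":[0,0,-0.13],"rotation":[0.2,0,0],"fingers":-1},{"dp":[0,0,-0.17],"rotation":[0.3,0,0],"fingers":-1},{"dp":[0,0,-0.18],"rotation":[0.35,0,0],"fingers":-1},{"dp":[0,0,-0.18],"rotation":[0.35,0,0],"fingers":-1}]'
python3 - <<'E'
from h import *
from cell import arm
import cv2,pickle
p=arm.camera_params("wrist");im=arm.get_image("wrist");cv2.imwrite("pics/w56.png",im);pickle.dump(p,open("w56.pkl","wb"))
im=arm.get_image("side");cv2.imwrite("pics/s57.png",im)
o=arm.observe();print(o["position"],o["joints"].round(2))
E
```

```text
clock: 41.25
position: [0.3402, 0.3438, 0.1831]
ee_rot: [-2.119, 2.315, 0.0]
force: [-0.0, 0.6, -0.2]
width: 1.0
[0.34033265 0.34282069 0.18148897] [-0.62  0.28 -0.35  1.95  0.12  0.93 -2.68]
```

View pics/w56.png

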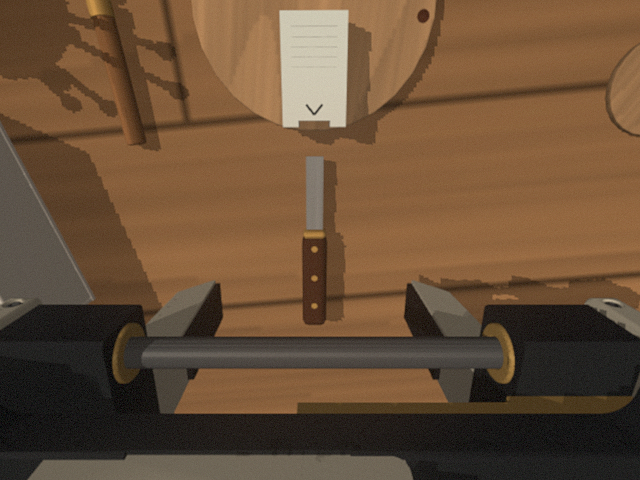

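View pics/s57.png

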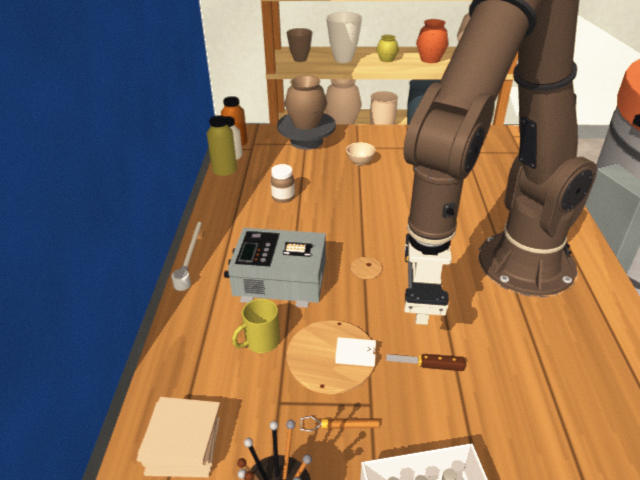

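The cover lies flat at the near edge of the bat: lid corners (280,11), (348,11), (347,127), (284,127). The scraper lies flat on the bench. I'll measure the cover and grasp it to centre it.

```bash
python3 - <<'E'
from h import *
import pickle
p=pickle.load(open("w56.pkl","rb"))
P=[ray(p,u,.036) for u in((280,11),(348,11),(347,127),(284,127))];P=np.array(P);print(P)
c=P.mean(0);print("c",c,"edges",np.linalg.norm(P[0]-P[3]),np.linalg.norm(P[2]-P[1]),np.linalg.norm(P[0]-P[1]))
d=(P[0]+P[1]-P[2]-P[3])/2;phi=np.arctan2(d[1],d[0]);print(phi)
# bat centre check: circle? holes
print("bat (top est) .5173 .3268")
Rt=tool(phi)
c2=c
for q in([c2[0],c2[1],.12],[c2[0],c2[1],.020]):go(q,Rt)
print("shift in tool", (Rt.T@(np.array([.5173,.3268,0])-[c2[0],c2[1],0])).round(4))
E
```

```text
[[0.50774843 0.35400832 0.036     ]
 [0.50310232 0.30285261 0.036     ]
 [0.41973736 0.30863993 0.036     ]
 [0.42440716 0.36057937 0.036     ]]
c [0.46374882 0.33152006 0.036     ] edges 0.08359991193394843 0.08356560707894235 0.051366260434038594
-0.07399725030434184
bat (top est) .5173 .3268
dp [0.0001, -0.124, 0.0614] rot [0.001, 0.0, -0.0162] t 41.35
dp [0.0001, -0.1241, 0.1614] rot [0.001, 0.0, -0.0162] t 41.35
shift in tool [ 0.0007 -0.0538  0.    ]
```

```bash
python3 -m pendant '[{"dp":[0,-0.04,0.01],"rotation":[0,0,-0.008],"fingers":-1},{"dp":[0,-0.085,0.03],"rotation":[0,0,-0.016],"fingers":-1},{"dp":[0,-0.115,0.05],"rotation":[0,0,-0.016],"fingers":-1},{"dp":[0,-0.124,0.07],"rotation":[0,0,-0.016],"fingers":-1},{"dp":[0,-0.124,0.1],"rotation":[0.001,0,-0.016],"fingers":-1},{"dp":[0,-0.124,0.13],"rotation":[0.001,0,-0.016],"fingers":-1},{"dp":[0,-0.124,0.152],"rotation":[0.001,0,-0.016],"fingers":-1},{"dp":[0,-0.124,0.1645],"rotation":[0.001,0,-0.016],"fingers":-1},{"dp":[0,-0.124,0.1645],"rotation":[0.001,0,-0.016],"fingers":-1}]'
python3 -m pendant '[{"dp":[0,0,0],"rotation":[0,0,0],"fingers":1},{"dp":[0,0,0],"rotation":[0,0,0],"fingers":1},{"dp":[0,0,0],"rotation":[0,0,0],"fingers":1},{"dp":[0,0,0],"rotation":[0,0,0],"fingers":1},{"dp":[0,0,0],"rotation":[0,0,0],"fingers":1},{"dp":[0,0,0],"rotation":[0,0,0],"fingers":1},{"dp":[0,0,0],"rotation":[0,0,0],"fingers":1}]' 15
python3 - <<'E'
from h import *
from cell import arm
import cv2
im=arm.get_image("wrist");cv2.imwrite("pics/w58.png",im)
o=arm.observe();print(o["position"],o["joints"].round(2),o["force"],o["width"])
E
```

```text
clock: 42.48
position: [0.4626, 0.3313, 0.0158]
ee_rot: [2.136, -2.3, -0.001]
force: [-0.5, 0.1, 0.5]
width: 0.999
clock: 43.35
position: [0.4628, 0.3315, 0.0161]
ee_rot: [2.137, -2.301, -0.001]
force: [-0.8, 0.8, 4.8]
width: 0.562
[0.46276708 0.33146361 0.01608918] [-0.54  0.62 -0.24  1.89  0.23  0.66 -2.57] [-0.20316178  0.28992143  5.67059943] 0.5673135873460174
```

View pics/w58.png

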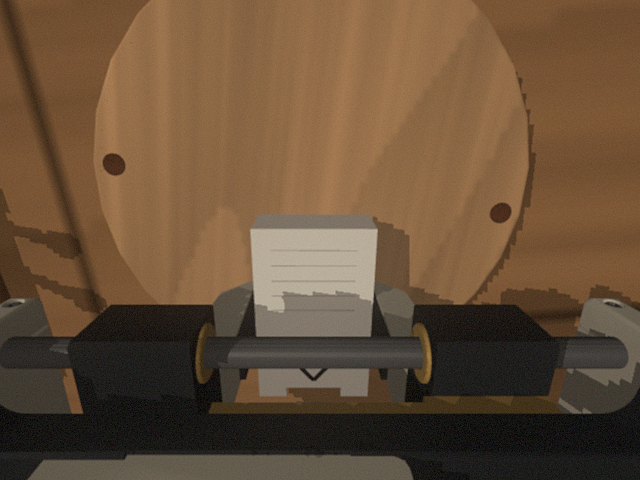

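The cover is gripped (52 mm opening). Lift 15 mm, move 54 mm forward, set down and release.

```bash
python3 -m pendant '[{"dp":[0,0,-0.006],"rotation":[0,0,0],"fingers":1},{"dp":[0,0,-0.015],"rotation":[0,0,0],"fingers":1},{"dp":[0,-0.012,-0.018],"rotation":[0,0,0],"fingers":1},{"dp":[0,-0.032,-0.018],"rotation":[0,0,0],"fingers":1},{"dp":[0,-0.048,-0.018],"rotation":[0,0,0],"fingers":1},{"dp":[0,-0.055,-0.018],"rotation":[0,0,0],"fingers":1},{"dp":[0,-0.055,-0.012],"rotation":[0,0,0],"fingers":1},{"dp":[0,-0.055,-0.006],"rotation":[0,0,0],"fingers":1},{"dp":[0,-0.055,-0.002],"rotation":[0,0,0],"fingers":1},{"dp":[0,-0.055,0],"rotation":[0,0,0],"fingers":1},{"dp":[0,-0.055,0],"rotation":[0,0,0],"fingers":1}]'
python3 - <<'E'
from h import *
from cell import arm
import cv2
im=arm.get_image("wrist");cv2.imwrite("pics/w59.png",im)
im=arm.get_image("side");cv2.imwrite("pics/c60.png",cv2.resize(im[300:400,270:420],None,fx=5,fy=5,interpolation=cv2.INTER_CUBIC))
o=arm.observe();print(o["position"],o["joints"].round(2),o["force"],o["width"])
E
```

```text
clock: 44.78
position: [0.5172, 0.3276, 0.0161]
ee_rot: [2.137, -2.3, -0.001]
force: [-1.9, -0.1, 1.1]
width: 0.567
[0.51726553 0.32759675 0.0161313 ] [-0.49  0.67 -0.24  1.78  0.23  0.72 -2.49] [-2.74582318 -1.05087426  2.23964167] 0.5637153882646196
```

View pics/w59.png

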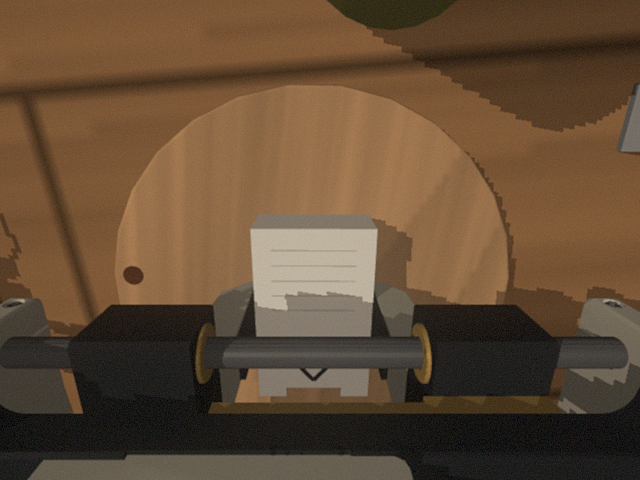

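View pics/c60.png

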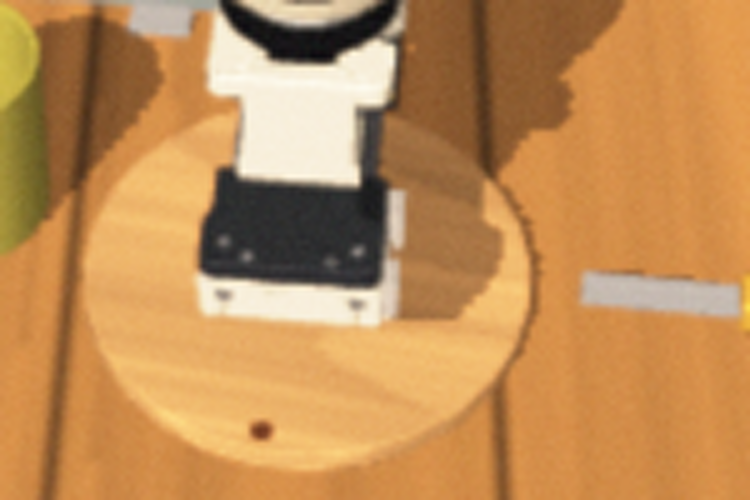

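The cover is over the middle of the bat. Release and retreat straight up.

```bash
python3 -m pendant '[{"dp":[0,0,0],"rotation":[0,0,0],"fingers":-1},{"dp":[0,0,0],"rotation":[0,0,0],"fingers":-1},{"dp":[0,0,0],"rotation":[0,0,0],"fingers":-1},{"dp":[0,0,0],"rotation":[0,0,0],"fingers":-1},{"dp":[0,0,0],"rotation":[0,0,0],"fingers":-1},{"dp":[0,0,-0.03],"rotation":[0,0,0],"fingers":-1},{"dp":[0,0,-0.08],"rotation":[0,0,0],"fingers":-1},{"dp":[0,0.03,-0.13],"rotation":[0,0,0],"fingers":-1},{"dp":[0,0.08,-0.17],"rotation":[0,0,0],"fingers":-1},{"dp":[0,0.11,-0.18],"rotation":[0,0,0],"fingers":-1},{"dp":[0,0.11,-0.18],"rotation":[0,0,0],"fingers":-1}]'
python3 - <<'E'
from h import *
from cell import arm
import cv2,pickle
p=arm.camera_params("wrist");im=arm.get_image("wrist");cv2.imwrite("pics/w61.png",im);pickle.dump(p,open("w61.pkl","wb"))
im=arm.get_image("side");cv2.imwrite("pics/s62.png",im)
o=arm.observe();print(o["position"],o["joints"].round(2),o["force"],o["width"])
E
```

```text
clock: 46.25
position: [0.406, 0.337, 0.1979]
ee_rot: [-2.142, 2.298, 0.002]
force: [1.1, -0.6, -0.2]
width: 1.0
[0.40832091 0.33565884 0.19643673] [-0.54  0.33 -0.33  1.83  0.12  1.   -2.56] [1.11890242 0.18620752 0.28336897] 0.9997013094913094
```

View pics/w61.png

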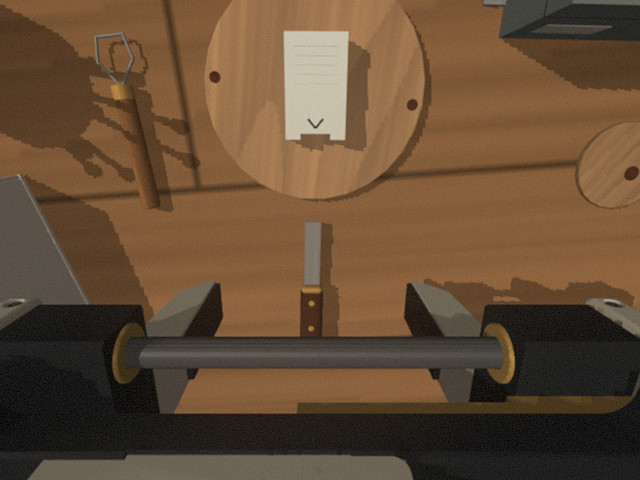

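View pics/s62.png

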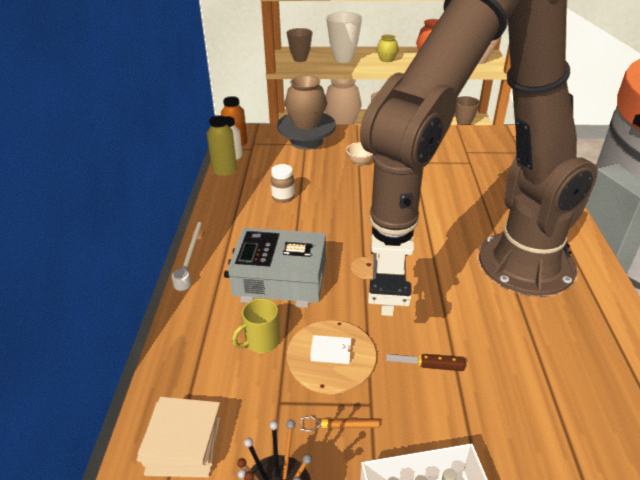

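The cover lies flat in the middle of the bat (wrist view, centre about (316,85)). The scraper is flat on the bench, the bystanders are in place, and the gripper touches nothing. Handing in.

```bash
python3 - <<'E'
from h import *
import pickle
from cell import arm
p=pickle.load(open("w61.pkl","rb"))
P=np.array([ray(p,u,.036) for u in((284,31),(349,31),(346,139),(286,140))]);print(P.mean(0)[:2],np.linalg.norm(P.mean(0)[:2]-[.5173,.3268]))
print(arm.sign_off())
E
```

```text
[0.51902283 0.32621525] 0.0018193612952891235
the job is handed in; nothing more can be done
None
```

I levered the cover off with the scraper, and it now lies flat in the middle of the bat; I handed in at about 46 s of the 67 s allowed. No verdict is shown, so what follows is from my own checks.

**Final checks**
- The last wrist picture puts the cover's centre about 2 mm from the bat's centre, lying flat.
- The scraper lies flat on the bench in front of the bat.
- The bystanders I could see look where they were, and the gripper is open and clear of everything.

**What did not go to plan**
- **First levering:** joints 6 and 7 reached the ends of their ranges, reading 0.119 against 0.12 and -2.741 against -2.74. The arm jumped and lifted the slot end far higher than intended, about 40 mm. I do not know whether those readings count as passing a joint's range.
- **After that:** the cover settled rolled by about 0.15 rad, with the notch near z = 0.102. That was too close to the 0.101 no-touch limit to grasp it there.
- **The way round it:** I took hold of the scraper again leaning forward, levered once more, slid the blade under the lid and carried the cover to the bat on it. Pulling the blade back dragged the cover toward the bat's near edge. I laid the scraper down and then moved the cover to the middle with the fingers, well away from the controller.

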